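Close down the photometer bench

ROBOT

A 7-joint arm with a two-finger parallel gripper is mounted at the origin on the work surface. World frame = base frame: x ahead of the robot, y to its left, z up, the work surface at z = 0. Lengths are in m, angles in rad, forces in N, time in s.
With the tool pointing down it reaches from about 0.35 to 0.9 m from the base axis. Payload 8.1 kg.
Tool frame: the origin (TCP) lies at the very end of the fingers, on their centre line; the grasp point (between the pads) lies 19 mm behind it (grip_point_offset is the distance from the TCP to the grasp point, in m); z points along the fingers, x is the direction in which the jaws open and shut, and the axes are right-handed (so a half turn about z gives the same grasp; the last joint's range is limited). The gripper opens to 92 mm and grips with 3 to 60 N. Pads are 19 mm wide; open, the fingers measure 130 mm over their backs; the gripper's body (75 mm by 190 mm) begins 47 mm behind the grasp point.
Start: joints at [-1.296, 0.434, 0.025, 1.573, -0.012, 1.134, -0.075], TCP at [0.231, 0.581, 0.227] pointing down, gripper open.
Joint ranges: [-2.62, 2.62], [-0.44, 2.09], [-1.27, 1.32], [0.08, 2.57], [-1.32, 4.46], [0.12, 2], [-2.74, 2.74]. Speed limits (rad/s): [2.22, 2.22, 3.01, 3.01, 3.14, 3.14, 3.14].

INTERFACE

Orientations are given as a rotation vector (axis times angle).
In Python, from cell import observe, get_image, camera_model, sign_off, grip_point_offset gives the robot as it stands.
- The arm moves only by the tool play_rows, never from a script. Its argument "rows" is a list of rows, each a list of 7 numbers: the shift along the tool's x, y, z as a fraction of full scale, then the turn, a rotation vector about the tool's x, y, z as a fraction of full scale, then the closure, from -1 (fully open) to 1 (shut). A call has 1 to 5 rows; each row shifts and turns the pose as measured when the row begins, along the tool's axes as they then stand; what a row does not reach is not made up. Full scale, the value 1, is 0.15 m for a shift and 0.5 rad for a turn. A row lasts 1/10 s, in which the tool goes at most 50 mm and 8.59 degrees, less where a joint would pass 70% of its speed; a pose out of reach is approached as far as the arm can. A call with a number of a shift or a turn outside -1 to 1 is refused whole. A call with a gripper value outside its range is refused whole. The fingers move at their own pace and stop on an object; "force" is the grip in N (left out, the last holds). Time passes only in rows, so rows that do not move let the fingers close. It gives the time, the measured TCP pose, the force and the opening at its end, in the units of the state.
- observe(): the state, without advancing time (a new reading comes with each control period).
- get_image(name): name is "scene" or "top" or "wrist"; returns the picture (400x640x3 uint8, blue, green, red); there is no depth.
- camera_model(name): a dict with "K" (3x3 intrinsics, pixels), "dist" ([k1, k2, p1, p2, k3] as OpenCV has them; the pictures are not rectified), "R" (3x3) and "t" (3): a world point X has camera coordinates R X + t. Camera axes: x right, y down, z forward; pixel columns grow to the right and rows downward; lengths in m; the calibration is good to about 2 mm. A picture is of the moment at which its call begins: read the wrist's pose just before it. camera_model takes no time and is no camera call; for the wrist camera it gives the pose at the moment of the call.
- sign_off(): hands the job in, once; it reports no verdict.
The state is a dict: "clock": time; "joints": joint angles; "dq": joint speeds; "joint_efforts": joint torques, N m; "position": TCP position; "ee_rot": TCP orientation; "force": force on the tool from outside, world axes, zero at the start; "ft_torque": the same for the moment, N m; "width": opening from 0.0 (shut) to 1.0 (fully open).
Only numpy, scipy, OpenCV 4.12 (cv2) and the standard library are available. Lean on these libraries where they do the work, as an engineer would, in place of code of your own. Each camera call takes 0.05 s, during which the arm holds its last target.

TASK

The last water sample has been read, so close the photometer bench down: slide the photometer's cover open, lift the sample cell out and stand it in a free hole of the cell rack, set the check standard (the cell with the index ring) right down in the emptied well with its pointer facing the raised mark, and slide the cover fully shut. Hang every rinsed sampling pail by its handle on a hook of the drip rack, one pail to a hook, hanging upright and still; the pails may be done before or after the cells. Do not tip a glass cell over, and leave the three bottles where they stand.

Things in the scene. Friction and masses are not known exactly. Their poses are not given: they have to be found in the camera images.
- photometer: bench photometer, 255 deep (x), 350 wide (y), 151 high, fixed; origin under its centre; its sloping front with the screen faces its -x. In its flat top deck, towards its -y end, is a cell pocket 100 x 100, 45 deep, under the sliding cover; in the middle of the pocket's floor is a round cell well, 36 in diameter with a 6 lead-in chamfer, 58 deep
- well (a point): centre of the well's mouth, on the pocket floor (106 above the bench, 45 below the deck); axes parallel to the photometer's; the well's floor is 58 below this point
- mark (a point): the raised white mark on the pocket floor, a T-shaped ridge 3 high and 20 long pointing at the well's axis from the photometer's front (-x) side; this point lies 34 from the well's axis, under where the pointer of a rightly turned check cell stops
- cover (a joint): travel of the flat sliding cover (112 x 112 x 6, lying on the deck) in m: 0 = fully shut over the pocket, 0.11 = fully open; it slides along the photometer's +y (from the robot, to the left) with about 1.2 N of friction and stays where it is left
- cover_grip (a point): top centre of the upright grip rib on the cover: rib 14 thick (photometer's y, the sliding direction) x 75 long (its x) x 26 high, its top 33 above the deck; moves with the cover
- sample_cell: capped glass sample cell without index ring, 96 high: body 30 in diameter, black ribbed screw cap 34 in diameter and 26 high at the top (70 to 96 above its base); origin at the centre of its base, z up its axis. It starts in the photometer's well; about 90 g
- check_cell: sealed check standard: a capped cell like the sample cell, plus a white index ring (40 in diameter, 62 to 70 above the base) just under the cap, with a pointer 7 wide along the cell's own +x to 34 from the axis; origin at the centre of its base, z up. Starts in hole0 of the cell rack. Down in the well, its ring stands 4 above the pocket floor; about 90 g
- pointer (a point): outer tip of the check cell's pointer, 34 from the cell's axis, 66 above its base
- cell_rack: white block, 62 (x) x 178 (y) x 65 high, fixed; origin under its centre; three round holes 36 in diameter and 40 deep in a row along its y, 58 apart; a cell in a hole stands with its base 25 above the bench
- hole0 (a point): mouth centre of the hole at the rack's -y end, 65 above the bench
- hole1 (a point): mouth centre of the middle hole
- hole2 (a point): mouth centre of the hole at the rack's +y end
- hook0 (a point): hook at the -y end of the drip rack. This point is on top of its level bar at mid-length, where a handle should lie, 269 above the bench; axes are the rack's: the bar (8 thick) runs along x, the rail is 55 behind (+x), the upturned end 40 to 50 before (-x, towards the robot), its tip 22 higher than this point
- hook1 (a point): the same point of the next hook. The steel drip rack is fixed: a tray 150 (x) x 445 (y) x 22 high on the bench under the hooks (60 before to 90 behind these points), two posts 430 apart (y), 55 behind the points, and a round rail between them, 14 thick, 265 high; four hooks 115 apart stick out of the rail towards the robot
- hook2 (a point): the same point of the third hook
- hook3 (a point): the same point of the hook at the +y end
- pail_a: steel sampling pail (three or four alike; None if absent): 90 in diameter at the rim, 76 at the foot, 85 high, with a rigid arched handle over the mouth in its own y-z plane: legs at y = +-47 and a bar 10 thick (x), 10 high, along y, its underside 150 above the base at the middle, falling 9 to each leg; origin at the centre of the base, z up; 150 to 300 g
- pail_b: steel sampling pail (three or four alike; None if absent): 90 in diameter at the rim, 76 at the foot, 85 high, with a rigid arched handle over the mouth in its own y-z plane: legs at y = +-47 and a bar 10 thick (x), 10 high, along y, its underside 150 above the base at the middle, falling 9 to each leg; origin at the centre of the base, z up; 150 to 300 g
- pail_c: steel sampling pail (three or four alike; None if absent): 90 in diameter at the rim, 76 at the foot, 85 high, with a rigid arched handle over the mouth in its own y-z plane: legs at y = +-47 and a bar 10 thick (x), 10 high, along y, its underside 150 above the base at the middle, falling 9 to each leg; origin at the centre of the base, z up; 150 to 300 g
- pail_d: steel sampling pail (three or four alike; None if absent): 90 in diameter at the rim, 76 at the foot, 85 high, with a rigid arched handle over the mouth in its own y-z plane: legs at y = +-47 and a bar 10 thick (x), 10 high, along y, its underside 150 above the base at the middle, falling 9 to each leg; origin at the centre of the base, z up; 150 to 300 g
- wash_bottle: bystander: white wash bottle, 70 in diameter, 228 high with its bent spout; origin at the centre of its base
- water_bottle: bystander: clear water bottle with blue cap, 64 in diameter, 210 high; origin at the centre of its base
- reagent_bottle: bystander: amber reagent jar, 72 in diameter, 160 high; origin at the centre of its base
There are look-alikes about, which are no part of the job. What is shaped like the check_cell but turquoise is not meant. What is shaped like the pail_d but red is not meant.

How it is judged:
By the outcome, as a careful person would: the job done as asked, in the order asked, and still so for the second after the job is handed in, with the robot touching nothing.
Of pail_a, pail_b, pail_c, pail_d only 3 to 4 are there at a start; the rules pass over those that are not, and their reading is None.
At some moment in a run one of pail_a, pail_b, pail_c, pail_d may be knocked a few centimetres aside while the robot is not near it.
It also fails if it takes over 208 s, if anything falls off the work surface, if the arm or the gripper's body presses on something with over 40 N, if the wrist force passes 120 N, or if a joint passes its speed limit or range.

## Working session

There is one attempt and no reset: what is moved stays moved. The work goes in short steps, Python scripts to look and compute and a tool call to move; the robot and the scene stay as the last step left them, time stands still between calls to the robot, and variables do not carry over. Pictures are saved under pics/ and viewed, and the job is handed in when it is done.

Besides the shell and the picture viewer there is one more tool, called after ">>>" as a command line: name --pt "numbers of a row" for each row, then --argument value for the rest. play_rows: Moves the arm, as the interface text tells. Its arguments: {"type":"object","properties":{"rows":{"type":"array","items":{"type":"array","items":{"type":"number"}}},"force":{"type":"number"}},"required":["rows"]}

```bash
ls; mkdir -p pics; python3 - <<'E'
from cell import *
import cv2
print(observe(), grip_point_offset)
for n in ("scene","top","wrist"):
    im=get_image(n); cv2.imwrite(f"pics/{n}0.png",im)
    m=camera_model(n); print(n,m)
E
```

```text
pics
{'clock': 0.0, 'joints': array([-1.2955984 ,  0.43523274,  0.02499803,  1.5740835 , -0.01161472,
        1.13397258, -0.07513478]), 'dq': array([ 0.00127157,  0.0006554 , -0.00081197,  0.00025629, -0.00105151,
        0.00058309,  0.00015372]), 'joint_efforts': array([-9.30748683e-04, -6.67861819e+01,  9.84530188e-01, -3.14470589e+01,
       -6.06875634e-02,  4.30289924e-02,  1.44686737e-04]), 'position': array([0.23042489, 0.58043923, 0.22594444]), 'ee_rot': array([ 2.59836687e+00,  1.76406320e+00, -1.88439011e-03]), 'force': array([ 0.01798573,  0.00327319, -0.10377652]), 'ft_torque': array([ 0.03503832, -0.03005601, -0.02291736]), 'width': 0.9988872126509865} 0.0188
scene {'K': array([[504.34880309,   0.        , 307.47131832],
       [  0.        , 504.34880309, 190.03383641],
       [  0.        ,   0.        ,   1.        ]]), 'dist': array([0.00928612, 0.        , 0.        , 0.        , 0.        ]), 'R': array([[ 5.87960372e-03,  9.99954855e-01,  7.46451432e-03],
       [ 8.21802575e-01, -5.78827947e-04, -5.69772054e-01],
       [-5.69742011e-01,  9.48439097e-03, -8.217
[... 252 characters left out ...]
5972,  0.      ,  0.      ,  0.      ,  0.      ]), 'R': array([[ 0.01826757, -0.99982183, -0.00475521],
       [-0.99185082, -0.01752174, -0.12619403],
       [ 0.12608822,  0.00702172, -0.99199418]]), 't': array([0.02222752, 0.4680246 , 1.86490534])}
wrist {'K': array([[328.60157475,   0.        , 323.96859895],
       [  0.        , 328.60157475, 195.1426095 ],
       [  0.        ,   0.        ,   1.        ]]), 'dist': array([0.02263941, 0.        , 0.        , 0.        , 0.        ]), 'R': array([[ 0.36908035,  0.92939573, -0.00181214],
       [ 0.88679585, -0.35157825,  0.29997644],
       [ 0.27815971, -0.11232241, -0.95394489]]), 't': array([-0.62499614, -0.0361999 ,  0.39197239])}
```

View pics/scene0.png

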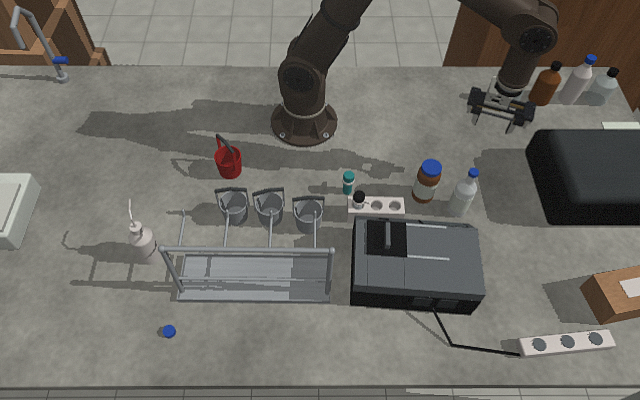

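View pics/top0.png

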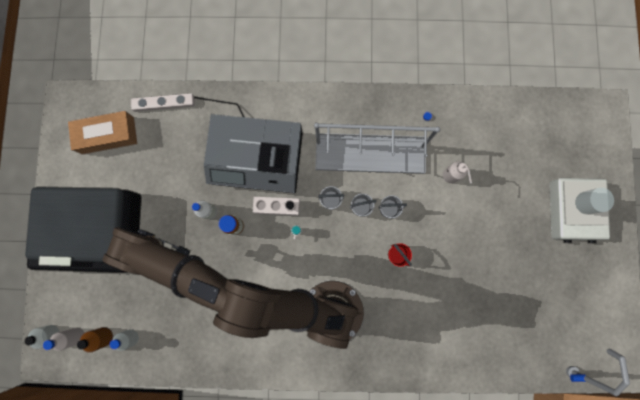

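View pics/wrist0.png

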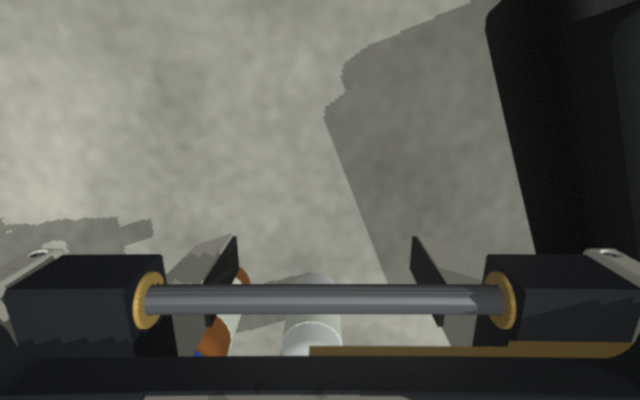

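```bash
cat > h.py <<'E'
import numpy as np, cv2
from scipy.spatial.transform import Rotation as Ro
from cell import *
def cam(n): 
    m=camera_model(n); return {k:np.array(v,float) for k,v in m.items()}
def proj(m,X):
    X=np.atleast_2d(np.array(X,float)); p,_=cv2.projectPoints(X,cv2.Rodrigues(m['R'])[0],m['t'],m['K'],m['dist']); return p[:,0]
def back(m,uv,z):
    uv=np.array(uv,float).reshape(-1,1,2); n=cv2.undistortPoints(uv,m['K'],m['dist'])[:,0]
    d=np.c_[n,np.ones(len(n))]@m['R']; C=-m['R'].T@m['t']
    s=(z-C[2])/d[:,2]; return C+d*s[:,None]
def tri(ms,uvs):
    A=[];b=[]
    for m,uv in zip(ms,uvs):
        n=cv2.undistortPoints(np.array(uv,float).reshape(1,1,2),m['K'],m['dist'])[0,0]
        d=m['R'].T@np.r_[n,1]; d/=np.linalg.norm(d); C=-m['R'].T@m['t']; P=np.eye(3)-np.outer(d,d)
        A.append(P); b.append(P@C)
    return np.linalg.solve(sum(A),sum(b))
def crop(im,x0,y0,x1,y1,f,name):
    c=cv2.resize(im[y0:y1,x0:x1],None,fx=f,fy=f,interpolation=cv2.INTER_CUBIC)
    # ticks
    for x in range((x0+9)//10*10,x1,10):
        cv2.line(c,(int((x-x0)*f),0),(int((x-x0)*f),12 if x%50==0 else 6),(0,0,255),1)
        if x%50==0: cv2.putText(c,str(x),(int((x-x0)*f),24),0,.4,(0,0,255),1)
    for y in range((y0+9)//10*10,y1,10):
        cv2.line(c,(0,int((y-y0)*f)),(12 if y%50==0 else 6,int((y-y0)*f)),(0,0,255),1)
        if y%50==0: cv2.putText(c,str(y),(14,int((y-y0)*f)+4),0,.4,(0,0,255),1)
    cv2.imwrite('pics/'+name,c)
E
python3 - <<'E'
from h import *
t=cv2.imread('pics/top0.png'); s=cv2.imread('pics/scene0.png')
crop(t,190,100,320,230,6,'t1.png'); crop(t,300,110,480,230,4.4,'t2.png')
crop(s,330,160,500,320,4.5,'s1.png'); crop(s,150,170,345,310,4,'s2.png')
E
```

```text
(no output)
```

View pics/t1.png

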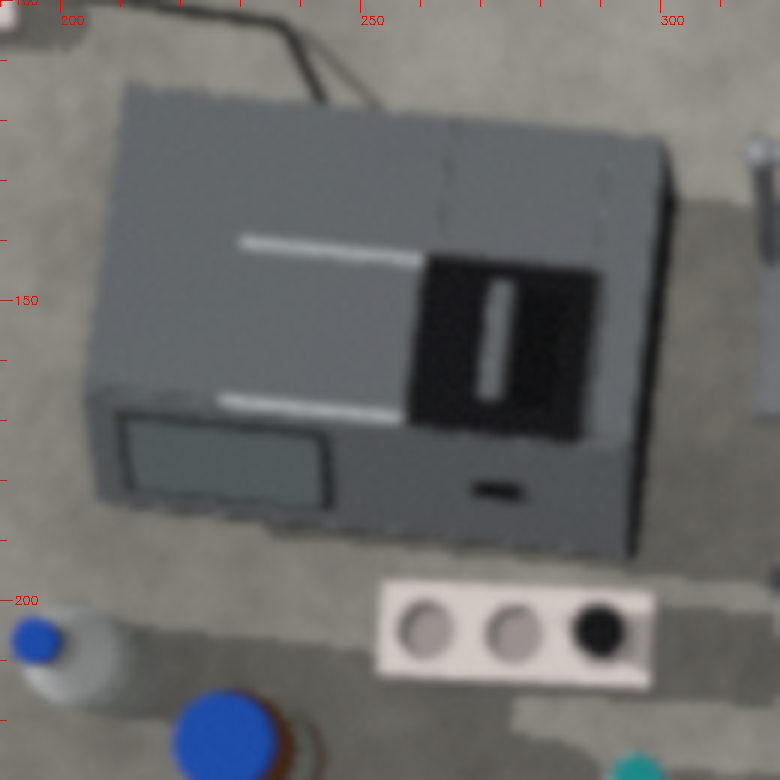

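View pics/t2.png

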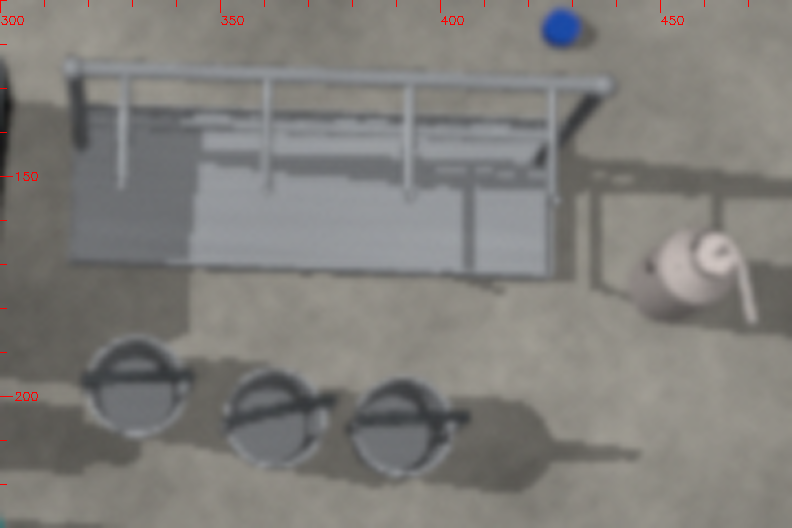

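View pics/s1.png

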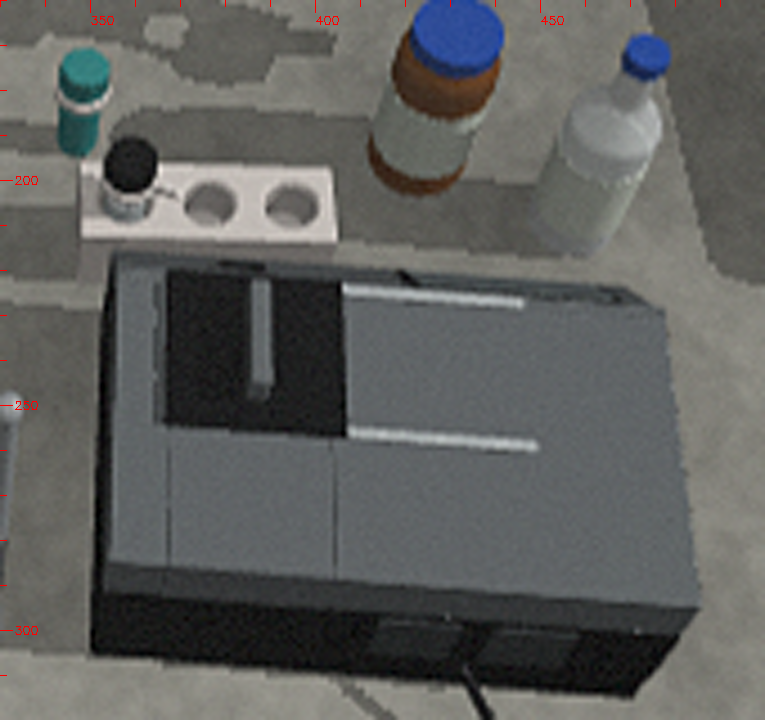

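View pics/s2.png

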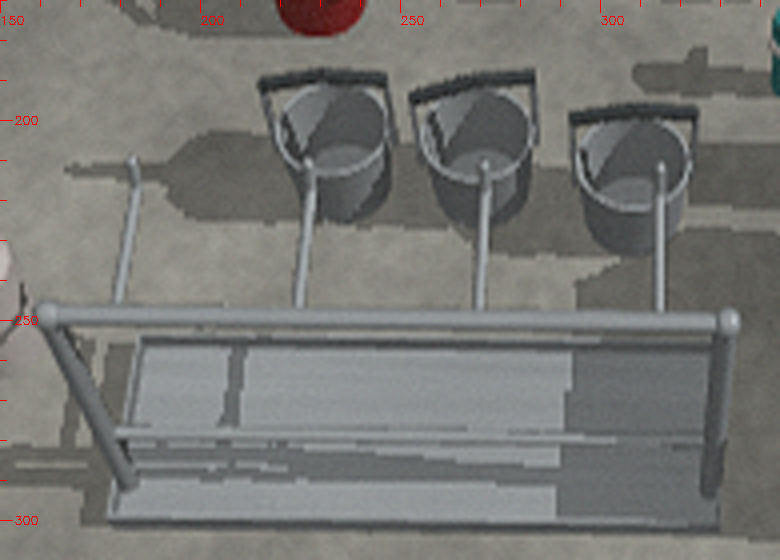

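```bash
python3 - <<'E'
from h import *
T=cam('top');S=cam('scene')
np.set_printoptions(precision=4,suppress=True)
t1=lambda L:[(190+x/6-.4,100+y/6-.4) for x,y in L]
t2=lambda L:[(300+x/4.4-.4,110+y/4.4-.4) for x,y in L]
s1=lambda L:[(330+x/4.5-.4,160+y/4.5-.4) for x,y in L]
s2=lambda L:[(150+x/4-.4,170+y/4-.4) for x,y in L]
def quad(c,name):
    e=c[1]-c[0]; f=c[2]-c[3]; g=c[0]-c[3]; h=c[1]-c[2]
    print(name,c.mean(0),'len',[np.linalg.norm(v) for v in(e,f,g,h)],'yaw deg',[np.degrees(np.arctan2(v[0],-v[1])) for v in(e,f)],[np.degrees(np.arctan2(-v[1],v[0])) for v in (g,h)])
quad(back(T,t1([(425,255),(600,270),(583,440),(408,422)]),.157),'cover T')
# scene: order matches (+x,+y),(+x,-y),(-x,-y),(-x,+y)
quad(back(S,s1([(346,437),(163,422),(166,270),(343,283)]),.157),'cover S')
quad(back(T,t1([(125,85),(665,138),(632,443),(88,385)]),.151),'deck T')
quad(back(T,t1([(382,580),(655,590),(652,690),(377,675)]),.065),'rack T')
quad(back(S,s1([(338,243),(80,238),(80,162),(331,170)]),.065),'rack S')
print('rib T',back(T,t1([(502,282),(488,400)]),.184), 'S',back(S,s1([(261,280),(262,385)]),.184))
print('holes T',back(T,t1([(426,630),(513,633)]),.065),'S',back(S,s1([(210,205),(292,206)]),.065))
print('cap T',back(T,t1([(600,632)]),.121),'S',back(S,s1([(131,164)]),.121),'ptr tip S',back(S,s1([(177,196)]),.091))
print('hooks tips T',back(T,t2([(122,187),(268,192),(409,199),(556,202)]),.291-.0),'S',back(S,s2([(661,168),(486,165),(309,162),(134,161)]),.291))
print('hooks roots T',back(T,t2([(124,70),(266,76),(408,80),(552,84)]),.265),'S',back(S,s2([(661,312),(481,310),(300,308),(119,304)]),.265))
print('rim T',back(T,t2([(137,387),(275,419),(402,428)]),.085),'S',back(S,s2([(634,162),(478,133),(334,129)]),.085))
print('handle ends T',back(T,t2([(82,381),(192,376),(225,420),(335,400),(353,420),(468,416)]),.15))
print('handle ends S',back(S,s2([(697,112),(571,118),(535,74),(411,98),(385,76),(261,82)]),.15))
E
```

```text
cover T [0.5857 0.2287 0.157 ] len [np.float64(0.11112081851529754), np.float64(0.1104435024621525), np.float64(0.10729356157804623), np.float64(0.10899047831971455)] yaw deg [np.float64(-4.0876258154698695), np.float64(-4.969920928466357)] [np.float64(3.5940227242474347), np.float64(3.9646592352877983)]
cover S [0.5848 0.2323 0.157 ] len [np.float64(0.11197057183887181), np.float64(0.11317703594535916), np.float64(0.11046123736955146), np.float64(0.10974519855530361)] yaw deg [np.float64(-5.361171236707168), np.float64(-4.999500663988977)] [np.float64(5.751388917429557), np.float64(5.125237548379984)]
deck T [0.6405 0.3121 0.151 ] len [np.float64(0.3484781479108629), np.float64(0.3462768715321179), np.float64(0.196118978304971), np.float64(0.1976495235219336)] yaw deg [np.float64(-4.939919965411424), np.float64(-5.197761785188705)] [np.float64(3.8974023289914044), np.float64(4.544664333804121)]
rack T [0.414  0.2255 0.065 ] len [np.float64(0.17895415490637395), np.float64(0.17969093392895039), np.float64(0.06238862184320688), np.float64(0.06547657063963966)] yaw deg [np.float64(-1.0
[... 1018 characters left out ...]
 0.265 ]
 [ 0.6784 -0.204   0.265 ]
 [ 0.6773 -0.3209  0.265 ]] S [[ 0.674   0.0276  0.265 ]
 [ 0.6724 -0.0869  0.265 ]
 [ 0.6707 -0.202   0.265 ]
 [ 0.6676 -0.3172  0.265 ]]
rim T [[ 0.4456  0.0106  0.085 ]
 [ 0.4194 -0.1112  0.085 ]
 [ 0.4134 -0.2228  0.085 ]] S [[ 0.4465  0.0134  0.085 ]
 [ 0.4196 -0.1082  0.085 ]
 [ 0.4157 -0.2208  0.085 ]]
handle ends T [[ 0.4421  0.0576  0.15  ]
 [ 0.4481 -0.0357  0.15  ]
 [ 0.411  -0.0642  0.15  ]
 [ 0.4297 -0.1574  0.15  ]
 [ 0.4129 -0.1727  0.15  ]
 [ 0.418  -0.2703  0.15  ]]
handle ends S [[ 0.4436  0.06    0.15  ]
 [ 0.4489 -0.0342  0.15  ]
 [ 0.4088 -0.0619  0.15  ]
 [ 0.4308 -0.1545  0.15  ]
 [ 0.4106 -0.1753  0.15  ]
 [ 0.4161 -0.2683  0.15  ]]
```

```bash
cat >> h.py <<'E'
np.set_printoptions(precision=4,suppress=True)
def plan(p,yaw,n=None):
    "rows in tool axes (fractions) from present pose to p, tool down with tool-x at yaw deg"
    o=observe(); P=np.array(o['position']); R=Ro.from_rotvec(o['ee_rot'])
    c,s=np.cos(np.radians(yaw)),np.sin(np.radians(yaw))
    G=Ro.from_matrix(np.array([[c,s,0],[s,-c,0],[0,0,-1]]))
    w=(R.inv()*G).as_rotvec(); d=np.array(p)-P
    if n is None: n=max(1,int(np.ceil(max(np.linalg.norm(d)/.049,np.linalg.norm(w)/.147))))
    x=R.as_matrix()[:,0]
    print('now',P,'yaw %.1f'%np.degrees(np.arctan2(x[1],x[0])),'tilt %.2f'%np.degrees(np.arccos(min(1,-R.as_matrix()[2,2]))),'d',d*1000,'mm rot',np.degrees(w),'F',np.round(o['force'],1),'w%.3f'%o['width'],'t%.1f'%o['clock'])
    Rk=R; rows=[]
    for k in range(n):
        a=Rk.inv().apply(d/n)/.15; rows.append([float(v) for v in np.r_[np.round(a,3),np.round(w/n/.5,3)]]); Rk=Rk*Ro.from_rotvec(w/n)
    for r in rows: print(r)
E
python3 - <<'E'
from h import *
plan([.40,.42,.32],85)
m=cam('wrist'); o=observe(); R=Ro.from_rotvec(o['ee_rot']).as_matrix(); 
print('cam in tool',R.T@((-m['R'].T@m['t'])-o['position']),'R',m['R']@R, 'tcp px',proj(m,o['position']))
E
```

```text
now [0.2305 0.5806 0.2261] yaw 68.4 tilt 0.07 d [ 169.5421 -160.5713   93.8714] mm rot [ -0.0026   0.0667 -16.6481] F [ 0.2 -0.1  0.1] w1.002 t0.1
[-0.096, 0.241, -0.104, -0.0, 0.0, -0.097]
[-0.108, 0.236, -0.104, -0.0, 0.0, -0.097]
[-0.119, 0.23, -0.104, -0.0, 0.0, -0.097]
[-0.13, 0.224, -0.104, -0.0, 0.0, -0.097]
[-0.141, 0.218, -0.104, -0.0, 0.0, -0.097]
[-0.151, 0.211, -0.104, -0.0, 0.0, -0.097]
cam in tool [ 0.0009 -0.0829 -0.1575] R [[ 1.      0.0002  0.0007]
 [ 0.      0.954  -0.2999]
 [-0.0007  0.2999  0.954 ]] tcp px [[322.5267 255.0094]]
```

>>> play_rows --pt "-0.05 0.15 -0.2 0 0 -0.097 -1" --pt "-0.12 0.24 -0.2 0 0 -0.097 -1" --pt "-0.13 0.24 -0.1 0 0 -0.097 -1" --pt "-0.14 0.23 -0.05 0 0 -0.097 -1" --pt "-0.15 0.22 -0.05 0 0 -0.1 -1"

```text
clock: 0.65
position: [0.3607, 0.4521, 0.3156]
ee_rot: [2.342, 2.093, -0.012]
force: [0.8, 1.1, 0.2]
width: 0.999
```

```bash
python3 - <<'E'
from h import *
plan([.585,.232,.30],85)
E
```

```text
now [0.3607 0.4521 0.3156] yaw 83.6 tilt 0.45 d [ 224.3078 -220.0847  -15.5738] mm rot [-0.2767  0.3579 -1.4092] F [0.8 1.1 0.2] w0.999 t0.7
[-0.184, 0.236, 0.015, -0.001, 0.002, -0.007]
[-0.185, 0.235, 0.015, -0.001, 0.002, -0.007]
[-0.186, 0.234, 0.015, -0.001, 0.002, -0.007]
[-0.187, 0.234, 0.015, -0.001, 0.002, -0.007]
[-0.188, 0.233, 0.015, -0.001, 0.002, -0.007]
[-0.189, 0.232, 0.015, -0.001, 0.002, -0.007]
[-0.189, 0.232, 0.015, -0.001, 0.002, -0.007]
```

>>> play_rows --pt "-0.19 0.24 0.015 0 0 -0.007 -1" --pt "-0.19 0.24 0.015 0 0 -0.007 -1" --pt "-0.19 0.235 0.0 0 0 -0.007 -1" --pt "-0.19 0.235 0 0 0 -0.007 -1" --pt "-0.19 0.235 0 0 0 -0.007 -1"

```text
clock: 1.15
position: [0.5277, 0.286, 0.3121]
ee_rot: [-2.317, -2.12, 0.009]
force: [0.7, 1.0, 0.5]
width: 0.998
```

>>> play_rows --pt "-0.19 0.06 0 0 0 0 -1" --pt "-0.05 0 0 0 0 0 -1" --pt "0 0 0 0 0 0 -1"

```text
clock: 1.45
position: [0.5383, 0.24, 0.311]
ee_rot: [2.329, 2.105, -0.013]
force: [-0.2, 1.2, -0.3]
width: 1.001
```

```bash
python3 - <<'E'
from h import *
plan([.585,.232,.30],85)
cv2.imwrite('pics/w1.png',get_image('wrist'))
m=cam('wrist'); print(proj(m,[.585,.232,.184]))
E
```

```text
now [0.5383 0.24   0.311 ] yaw 84.2 tilt 0.49 d [ 46.6634  -7.9991 -11.0081] mm rot [-0.2032  0.4459 -0.7746] F [-0.2  1.2 -0.3] w1.001 t1.4
[-0.021, 0.315, 0.072, -0.007, 0.016, -0.027]
[[319.715  236.7299]]
```

View pics/w1.png

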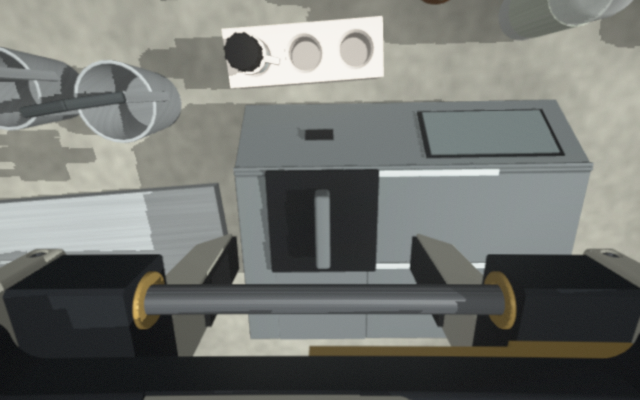

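```bash
python3 - <<'E'
from h import *
w=cv2.imread('pics/w1.png')
crop(w,230,90,400,290,4,'w1a.png'); crop(w,210,10,400,100,4,'w1b.png')
E
```

```text
(no output)
```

View pics/w1a.png

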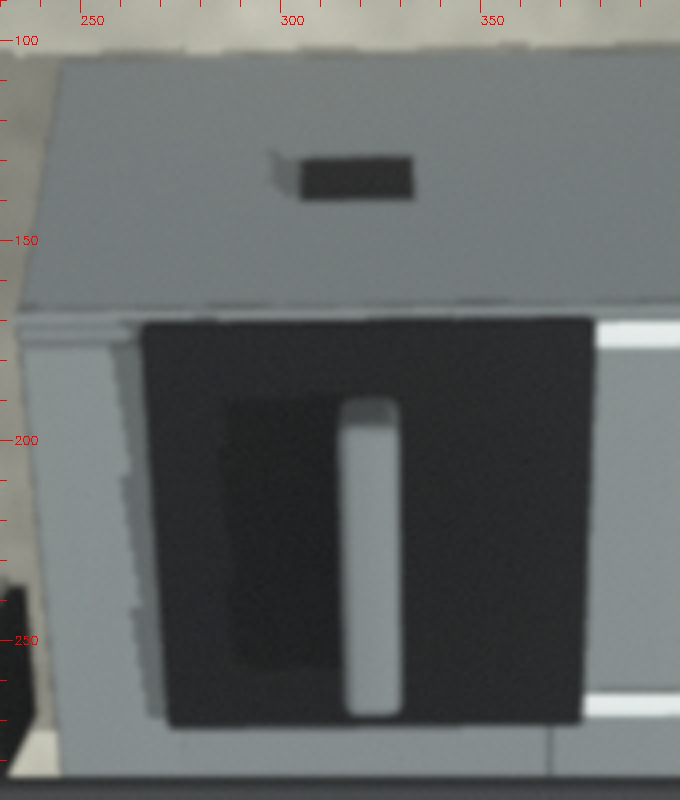

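View pics/w1b.png

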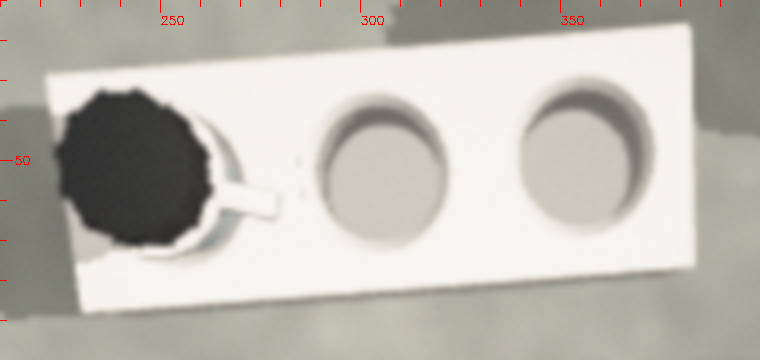

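```bash
python3 - <<'E'
from h import *
m=cam('wrist')
a=lambda L:[(230+x/4-.4,90+y/4-.4) for x,y in L]
b=lambda L:[(210+x/4-.4,10+y/4-.4) for x,y in L]
r=back(m,a([(342,428),(400,428),(402,714),(346,714)]),.184);print(r,r.mean(0))
c=back(m,a([(142,322),(595,318),(582,724),(168,728)]),.157);print(c,c.mean(0))
for v in (c[1]-c[0],c[2]-c[3]): print('yaw y',np.degrees(np.arctan2(-v[0],v[1])),np.linalg.norm(v))
for v in (c[3]-c[0],c[2]-c[1]): print('yaw x',np.degrees(np.arctan2(v[1],v[0])),np.linalg.norm(v))
h=back(m,b([(382,172),(587,153)]),.065);print('holes',h,np.linalg.norm(h[1]-h[0]))
k=back(m,b([(46,74),(690,25),(694,266),(82,313)]),.065);print('rack',k,k.mean(0))
cp=back(m,b([(135,168)]),.121);print('cap',cp)
p=back(m,b([(277,206)]),.091);print('ptr',p)
E
```

```text
[[0.5451 0.2319 0.184 ]
 [0.5464 0.2451 0.184 ]
 [0.619  0.2386 0.184 ]
 [0.6177 0.225  0.184 ]] [0.5821 0.2352 0.184 ]
[[0.5219 0.1847 0.157 ]
 [0.5317 0.2941 0.157 ]
 [0.6419 0.2849 0.157 ]
 [0.6326 0.1747 0.157 ]] [0.582  0.2346 0.157 ]
yaw y -5.1153015282818295 0.10981144106085734
yaw y -4.846959172922259 0.11059776829269166
yaw x -5.162200007826207 0.11116554390443015
yaw x -4.755874451569201 0.11064970578088933
holes [[0.4112 0.2311 0.065 ]
 [0.4122 0.289  0.065 ]] 0.05792883869323362
rack [[0.3775 0.1415 0.065 ]
 [0.3833 0.3191 0.065 ]
 [0.445  0.3176 0.065 ]
 [0.4401 0.1396 0.065 ]] [0.4115 0.2295 0.065 ]
cap [[0.4107 0.1742 0.121 ]]
ptr [[0.4196 0.2036 0.091 ]]
```

```bash
python3 - <<'E'
from h import *
plan([.583,.234,.21],85,3)
E
```

```text
now [0.5382 0.2406 0.311 ] yaw 84.3 tilt 0.49 d [  44.8279   -6.6254 -100.9886] mm rot [-0.2023  0.4453 -0.7308] F [ 0.3 -0.4 -0.4] w1.002 t1.5
[-0.003, 0.101, 0.224, -0.002, 0.005, -0.009]
[-0.004, 0.101, 0.224, -0.002, 0.005, -0.009]
[-0.005, 0.101, 0.224, -0.002, 0.005, -0.009]
```

>>> play_rows --pt "-0.003 0.105 0.23 -0.002 0.005 -0.01 -0.2" --pt "-0.004 0.105 0.23 -0.002 0.005 -0.01 -0.2" --pt "-0.005 0.103 0.23 -0.002 0.005 -0.01 -0.2" --pt "0 0 0 0 0 0 -0.2"

```text
clock: 1.9
position: [0.5831, 0.2441, 0.206]
ee_rot: [-2.298, -2.136, -0.009]
force: [-0.8, 0.5, -0.8]
width: 0.7
```

```bash
python3 - <<'E'
from h import *
plan([.583,.234,.164],85)
cv2.imwrite('pics/w2.png',get_image('wrist'))
m=cam('wrist');print(proj(m,[.583,.234,.184]))
E
```

```text
now [0.5831 0.2441 0.206 ] yaw 85.8 tilt 0.39 d [ -0.0733 -10.0639 -41.9745] mm rot [ 0.0533 -0.3912  0.8197] F [-0.8  0.5 -0.8] w0.700 t1.9
[-0.069, 0.004, 0.279, 0.002, -0.014, 0.029]
[[302.8015 236.1902]]
```

View pics/w2.png

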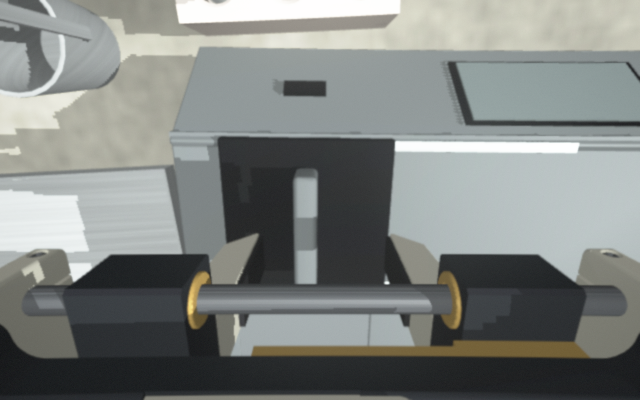

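>>> play_rows --pt "-0.06 0.004 0.05 0.002 -0.014 0.029 -0.2" --pt "0 0 0 0 0 0 -0.2"

```text
clock: 2.15
position: [0.5825, 0.239, 0.2032]
ee_rot: [-2.313, -2.126, -0.008]
force: [-1.0, 0.2, 1.6]
width: 0.602
```

```bash
python3 - <<'E'
from h import *
plan([.583,.235,.164],85)
E
```

```text
now [0.5825 0.239  0.2032] yaw 85.2 tilt 0.29 d [  0.53    -3.9916 -39.1846] mm rot [ 0.193  -0.2207  0.1615] F [-1.   0.2  1.6] w0.602 t2.1
[-0.027, 0.005, 0.261, 0.007, -0.008, 0.006]
```

>>> play_rows --pt "-0.027 0.005 0.15 0.007 -0.008 0.006 -0.2" --pt "-0.005 0.0 0.1 0 0 0 -0.2" --pt "0 0 0.02 0 0 0 -0.2" --pt "0 0 0 0 0 0 -0.2"

```text
clock: 2.55
position: [0.5839, 0.2377, 0.1686]
ee_rot: [2.313, 2.124, 0.015]
force: [-0.1, -0.8, -0.7]
width: 0.6
```

```bash
python3 - <<'E'
from h import *
plan([.583,.235,.164],85)
E
```

```text
now [0.5839 0.2377 0.1686] yaw 85.1 tilt 0.55 d [-0.8714 -2.6773 -4.5639] mm rot [ 0.4291 -0.3511  0.1191] F [-0.1 -0.8 -0.7] w0.600 t2.5
[-0.018, -0.004, 0.03, 0.015, -0.012, 0.004]
```

Good depth; close on the rib gently.

>>> play_rows --pt "-0.025 -0.004 0.03 0.015 -0.012 0 0" --pt "0 0 0.01 0 0 0 1" --pt "0 0 0 0 0 0 1" --pt "0 0 0 0 0 0 1" --pt "0 0 0 0 0 0 1" --force 8

```text
clock: 3.05
position: [0.5842, 0.2349, 0.1659]
ee_rot: [2.313, 2.125, 0.007]
force: [0.7, 0.3, 0.3]
width: 0.216
```

```bash
python3 - <<'E'
from h import *
plan([.583,.235,.164],85)
E
```

```text
now [0.5842 0.2349 0.1659] yaw 85.1 tilt 0.26 d [-1.2239  0.059  -1.9074] mm rot [ 0.2078 -0.1532  0.1432] F [0.7 0.3 0.3] w0.216 t3.0
[-0.0, -0.008, 0.013, 0.007, -0.005, 0.005]
```

>>> play_rows --pt "0 0 0 0 0 0 1" --pt "0 0 0 0 0 0 1" --pt "0 0 0 0 0 0 1" --force 12

```text
clock: 3.35
position: [0.5842, 0.2347, 0.1659]
ee_rot: [2.313, 2.124, 0.006]
force: [0.9, -0.0, 1.1]
width: 0.147
```

>>> play_rows --pt "0.1 0 0 0 0 0 1" --pt "0.17 0 0 0 0 0 1" --pt "0.17 0 0 0 0 0 1" --pt "0.15 0 0 0 0 0 1" --pt "0.1 0 0 0 0 0 1"

```text
clock: 3.85
position: [0.5929, 0.3365, 0.1659]
ee_rot: [2.318, 2.117, -0.002]
force: [-0.0, -2.3, 2.9]
width: 0.154
```

```bash
python3 - <<'E'
from h import *
o=observe(); d=np.array(o['position'])-[.5842,.2347,.1659]; y=np.array([np.sin(np.radians(5)),np.cos(np.radians(5)),0]); print(d@y, d@np.array([y[1],-y[0],0]),o['force'],o['width'])
plan([.5842+.1105*y[0],.2347+.1105*y[1],.166],85)
E
```

```text
0.10221151869106311 -0.00016716207519512142 [-0.029  -2.2718  2.9263] 0.15373101193806657
now [0.5929 0.3365 0.1659] yaw 84.8 tilt 0.16 d [0.8889 8.2424 0.0807] mm rot [ 0.0609  0.1502 -0.2024] F [-0.  -2.3  2.9] w0.154 t3.9
[0.055, 0.001, -0.001, 0.002, 0.005, -0.007]
```

>>> play_rows --pt "0.06 0.001 0 0 0 -0.007 1" --pt "0.03 0 0 0 0 0 1" --pt "0 0 0 0 0 0 1"

```text
clock: 4.15
position: [0.5933, 0.3384, 0.1655]
ee_rot: [2.313, 2.107, -0.032]
force: [-0.6, 2.1, 0.9]
width: 0.153
```

```bash
python3 - <<'E'
from h import *
o=observe(); d=np.array(o['position'])-[.5842,.2347,.1659]; y=np.array([np.sin(np.radians(5)),np.cos(np.radians(5)),0]); print(d@y, d@np.array([y[1],-y[0],0]),o['force'],o['width'])
E
```

```text
0.10410840902750287 3.649177371271555e-05 [-0.5591  2.1473  0.9454] 0.15340379496194323
```

>>> play_rows --pt "0.04 0 0 0 0 0 1" --pt "0.04 0 0 0 0 0 1" --pt "0.04 0 0 0 0 0 1"

```text
clock: 4.45
position: [0.5934, 0.3392, 0.1652]
ee_rot: [2.317, 2.086, -0.069]
force: [-9.2, -17.7, 13.6]
width: 0.16
```

```bash
python3 - <<'E'
from h import *
o=observe(); d=np.array(o['position'])-[.5842,.2347,.1659]; y=np.array([np.sin(np.radians(5)),np.cos(np.radians(5)),0]); print(d@y, d@np.array([y[1],-y[0],0]),o['force'],o['width'])
plan([.582,.235,.166],85)
E
```

```text
0.10488159040631326 9.737723004439102e-05 [ -9.2019 -17.6723  13.559 ] 0.15972697732422675
now [0.5934 0.3392 0.1652] yaw 84.0 tilt 2.84 d [ -11.438  -104.174     0.7747] mm rot [-0.7364  2.7466 -0.9908] F [ -9.2 -17.7  13.6] w0.160 t4.5
[-0.233, -0.001, 0.009, -0.009, 0.032, -0.012]
[-0.233, -0.002, 0.006, -0.009, 0.032, -0.012]
[-0.233, -0.004, 0.002, -0.009, 0.032, -0.012]
```

>>> play_rows --pt "0 0 0 0 0 0 0" --pt "0 0 0 -0.009 0.06 -0.012 -0.3" --pt "0 0 -0.1 0 0.03 0 -0.5" --pt "0 0 -0.25 0 0 0 -0.5" --pt "0 0 -0.3 0 0 0 -0.5"

```text
clock: 4.95
position: [0.5913, 0.3382, 0.26]
ee_rot: [-2.324, -2.103, 0.029]
force: [1.0, 0.6, -0.0]
width: 0.544
```

```bash
python3 - <<'E'
from h import *
plan([.55,.235,.30],85,5)
E
```

```text
now [0.5913 0.3382 0.26  ] yaw 84.3 tilt 1.15 d [ -41.3467 -103.2399   40.0055] mm rot [-1.0471  0.486  -0.7149] F [ 1.   0.6 -0. ] w0.544 t5.0
[-0.143, -0.042, -0.051, -0.007, 0.003, -0.005]
[-0.143, -0.042, -0.052, -0.007, 0.003, -0.005]
[-0.143, -0.042, -0.052, -0.007, 0.003, -0.005]
[-0.142, -0.043, -0.053, -0.007, 0.003, -0.005]
[-0.142, -0.043, -0.053, -0.007, 0.003, -0.005]
```

>>> play_rows --pt "-0.15 -0.042 -0.05 -0.007 0.003 -0.005 -0.5" --pt "-0.15 -0.042 -0.05 -0.007 0.003 -0.005 -0.5" --pt "-0.143 -0.042 -0.05 -0.007 0.003 -0.005 -0.5" --pt "-0.12 -0.043 -0.05 -0.007 0.003 -0.005 -0.5" --pt "-0.02 0 0 0 0 0 -0.5"

```text
clock: 5.45
position: [0.5608, 0.2565, 0.3058]
ee_rot: [-2.315, -2.123, -0.027]
force: [-0.0, 0.8, 0.5]
width: 0.75
```

```bash
python3 - <<'E'
from h import *
plan([.55,.235,.30],85)
w=get_image('wrist'); crop(w,200,80,480,290,2.8,'w3.png')
m=cam('wrist');print(proj(m,[[.582,.235,.144],[.582,.235,.106]]))
E
```

```text
now [0.5608 0.2565 0.3058] yaw 85.0 tilt 0.97 d [-10.7622 -21.5075  -5.8116] mm rot [ 0.6325 -0.7318  0.0434] F [-0.   0.8  0.5] w0.750 t5.5
[-0.15, -0.06, 0.036, 0.022, -0.026, 0.002]
[[301.1082 198.4857]
 [302.9124 187.7358]]
```

View pics/w3.png

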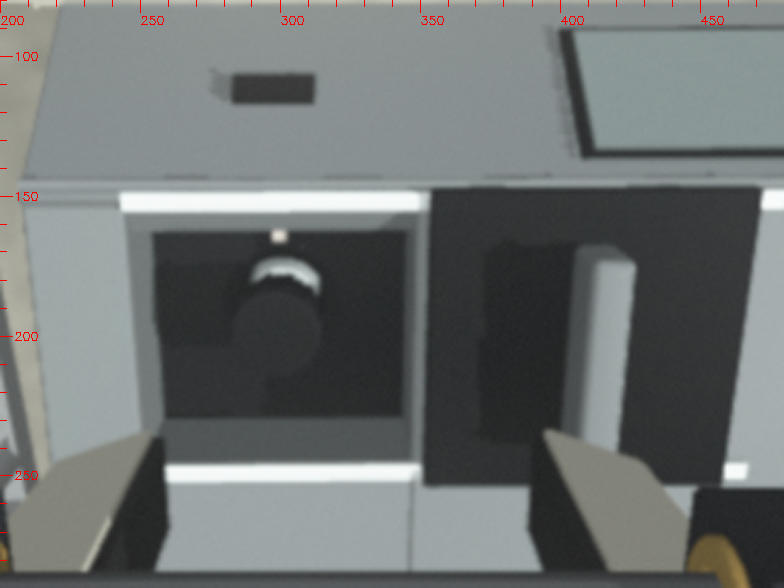

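```bash
python3 - <<'E'
from h import *
m=cam('wrist')
a=lambda L:[(200+x/2.8-.4,80+y/2.8-.4) for x,y in L]
c=back(m,a([(153,232),(406,232),(402,417),(165,417)]),.106);print(c,c.mean(0))
print(back(m,a([(278,333)]),.144),back(m,a([(279,236)]),.109))
E
```

```text
[[0.5483 0.1849 0.106 ]
 [0.5572 0.2839 0.106 ]
 [0.6362 0.2769 0.106 ]
 [0.627  0.1779 0.106 ]] [0.5922 0.2309 0.106 ]
[[0.5818 0.2327 0.144 ]] [[0.5537 0.2341 0.109 ]]
```

```bash
python3 - <<'E'
from h import *
T=cam('top');S=cam('scene')
print('caps: reagent z.16 T',back(T,[(190+225/6,100+743/6)],.16),'S',back(S,[(330+458/4.5,160+35/4.5)],.16))
print('water z.21 T',back(T,[(190+37/6,100+641/6)],.21),'S',back(S,[(330+646/4.5,160+57/4.5)],.21))
print('turq', back(S,[(330+85/4.5,160+68/4.5)],.096), back(T,[(296,230)],.096))
plan([.582,.233,.25],-5)
print(observe()['joints'])
E
```

```text
caps: reagent z.16 T [[0.3319 0.3912 0.16  ]] S [[0.3393 0.3969 0.16  ]]
water z.21 T [[0.3882 0.4973 0.21  ]] S [[0.3955 0.5017 0.21  ]]
turq [[0.3202 0.1456 0.096 ]] [[0.3171 0.1412 0.096 ]]
now [0.561  0.2571 0.3053] yaw 85.1 tilt 0.96 d [ 20.9896 -24.0614 -55.2914] mm rot [-0.0931 -1.0636 90.0542] F [-0.1 -0.5 -0.5] w0.751 t5.5
[-0.014, 0.014, 0.033, -0.0, -0.003, 0.286]
[-0.012, 0.015, 0.034, -0.0, -0.003, 0.286]
[-0.009, 0.017, 0.034, -0.0, -0.003, 0.286]
[-0.007, 0.018, 0.034, -0.0, -0.003, 0.286]
[-0.004, 0.019, 0.034, -0.0, -0.003, 0.286]
[-0.001, 0.019, 0.034, -0.0, -0.003, 0.286]
[0.001, 0.019, 0.034, -0.0, -0.003, 0.286]
[0.004, 0.019, 0.034, -0.0, -0.003, 0.286]
[0.007, 0.018, 0.034, -0.0, -0.003, 0.286]
[0.009, 0.017, 0.034, -0.0, -0.003, 0.286]
[0.012, 0.015, 0.034, -0.0, -0.003, 0.286]
[-0.6236  0.3604  0.1572  1.4973 -0.0631  1.2726  1.0259]
```

>>> play_rows --pt "-0.014 0.014 0.01 0 -0.003 0.29 0" --pt "-0.012 0.015 0.01 0 -0.003 0.29 0" --pt "-0.009 0.017 0.01 0 -0.003 0.29 0" --pt "-0.007 0.018 0.01 0 -0.003 0.29 0" --pt "-0.004 0.019 0.01 0 -0.003 0.29 0"

```text
clock: 6.0
position: [0.5712, 0.2525, 0.2984]
ee_rot: [-2.924, -1.134, -0.018]
force: [0.2, -0.8, -0.3]
width: 0.5
```

>>> play_rows --pt "-0.001 0.019 0.03 0 -0.003 0.29 0" --pt "0.001 0.019 0.03 0 -0.003 0.29 0" --pt "0.004 0.019 0.03 0 -0.003 0.29 0" --pt "0.007 0.018 0.03 0 -0.003 0.25 0" --pt "0.009 0.017 0.03 0 -0.003 0.15 0"

```text
clock: 6.5
position: [0.5812, 0.2495, 0.2742]
ee_rot: [-3.13, -0.129, -0.002]
force: [0.3, 0.9, 0.1]
width: 0.502
```

```bash
python3 - <<'E'
from h import *
plan([.582,.233,.25],-5)
E
```

```text
now [0.5812 0.2495 0.2742] yaw 4.7 tilt 0.51 d [  0.8083 -16.5262 -24.2278] mm rot [-0.5087 -0.0559  9.7223] F [0.3 0.9 0.1] w0.502 t6.5
[-0.002, 0.056, 0.08, -0.009, -0.001, 0.17]
[0.003, 0.055, 0.081, -0.009, -0.001, 0.17]
```

>>> play_rows --pt "-0.002 0.056 0.08 -0.009 0 0.19 0" --pt "0.003 0.055 0.05 -0.005 0 0.15 0" --pt "0.003 0.02 0 0 0 0.03 0" --pt "0 0 0 0 0 0 0"

```text
clock: 6.9
position: [0.5826, 0.2354, 0.2524]
ee_rot: [-3.136, 0.165, 0.001]
force: [0.3, 0.2, 1.0]
width: 0.497
```

```bash
python3 - <<'E'
from h import *
plan([.582,.233,.20],-5)
w=get_image('wrist'); crop(w,180,60,500,300,2.4,'w4.png')
m=cam('wrist');print(proj(m,[[.582,.233,.144],[.582,.233,.106]]))
E
```

```text
now [0.5826 0.2354 0.2524] yaw -6.0 tilt 0.10 d [ -0.64    -2.4362 -52.3742] mm rot [-0.0962  0.0397 -1.0235] F [0.3 0.2 1. ] w0.497 t6.9
[-0.001, 0.009, 0.175, -0.002, 0.001, -0.018]
[-0.001, 0.008, 0.175, -0.002, 0.001, -0.018]
[[325.2056 197.4383]
 [325.1365 185.3382]]
```

View pics/w4.png

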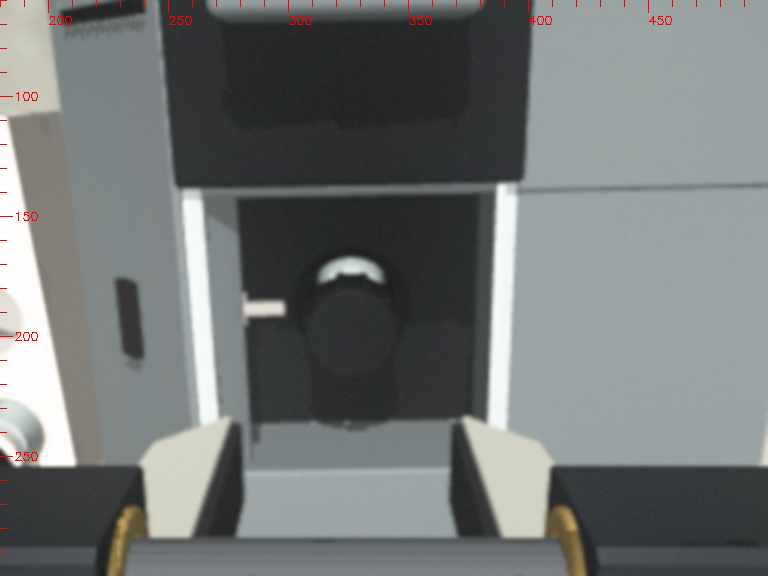

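>>> play_rows --pt "0 0.012 0.15 -0.002 0 -0.02 0" --pt "0 0.008 0.2 -0.002 0.001 -0.01 0" --pt "0 0 0.1 0 0 0 0" --pt "0 0 0 0 0 0 0"

```text
clock: 7.35
position: [0.584, 0.2373, 0.1856]
ee_rot: [-3.135, 0.123, -0.006]
force: [0.5, -0.7, -0.2]
width: 0.501
```

```bash
python3 - <<'E'
from h import *
plan([.5823,.2328,.122],-5)
E
```

```text
now [0.584  0.2373 0.1856] yaw -4.5 tilt 0.34 d [ -1.7361  -4.4807 -63.6251] mm rot [-0.2673 -0.2181  0.523 ] F [ 0.5 -0.7 -0.2] w0.501 t7.3
[-0.005, 0.016, 0.212, -0.005, -0.004, 0.009]
[-0.005, 0.016, 0.212, -0.005, -0.004, 0.009]
```

>>> play_rows --pt "-0.012 0.03 0.03 -0.007 -0.004 0.01 0" --pt "-0.003 0.01 0.03 0 0 0 0" --pt "0 0 0 0 0 0 0"

```text
clock: 7.65
position: [0.5823, 0.2324, 0.1783]
ee_rot: [-3.136, 0.127, -0.006]
force: [-0.4, 0.1, 0.8]
width: 0.5
```

```bash
python3 - <<'E'
from h import *
plan([.5823,.2328,.122],-5)
E
```

```text
now [0.5823 0.2324 0.1783] yaw -4.6 tilt 0.28 d [ -0.0142   0.3558 -56.3351] mm rot [-0.1654 -0.2267  0.3743] F [-0.4  0.1  0.8] w0.500 t7.7
[-0.001, -0.001, 0.188, -0.003, -0.004, 0.007]
[-0.001, -0.001, 0.188, -0.003, -0.004, 0.007]
```

>>> play_rows --pt "0 0.003 0.1 -0.003 -0.004 0.007 0" --pt "0 0.003 0.12 0 0 0 0" --pt "0 0 0.03 0 0 0 0" --pt "0 0 0 0 0 0 0"

```text
clock: 8.05
position: [0.5834, 0.232, 0.1399]
ee_rot: [-3.136, 0.133, -0.007]
force: [0.5, 0.2, 0.9]
width: 0.502
```

```bash
python3 - <<'E'
from h import *
plan([.5823,.2328,.122],-5)
E
```

```text
now [0.5834 0.232  0.1399] yaw -4.8 tilt 0.31 d [ -1.1488   0.7639 -17.9452] mm rot [-0.182  -0.2544  0.1608] F [0.5 0.2 0.9] w0.502 t8.1
[-0.009, -0.004, 0.12, -0.006, -0.009, 0.006]
```

>>> play_rows --pt "-0.009 -0.004 0.08 -0.006 -0.009 0.006 0" --pt "0 0 0.03 0 0 0 0" --pt "0 0 0 0 0 0 0"

```text
clock: 8.35
position: [0.5869, 0.2333, 0.1263]
ee_rot: [-3.135, 0.139, -0.014]
force: [0.2, -0.6, 0.1]
width: 0.501
```

```bash
python3 - <<'E'
from h import *
plan([.5823,.2328,.122],-5)
E
```

```text
now [0.5869 0.2333 0.1263] yaw -5.1 tilt 0.54 d [-4.6215 -0.4913 -4.3138] mm rot [-0.2102 -0.5018 -0.0868] F [ 0.2 -0.6  0.1] w0.501 t8.3
[-0.031, 0.006, 0.028, -0.007, -0.018, -0.003]
```

>>> play_rows --pt "-0.04 0.006 0.025 -0.007 -0.018 0 0" --pt "0 0 0 0 0 0 0"

```text
clock: 8.55
position: [0.5871, 0.2331, 0.1256]
ee_rot: [-3.135, 0.142, -0.019]
force: [-0.6, -0.6, -0.7]
width: 0.501
```

```bash
python3 - <<'E'
from h import *
plan([.5823,.2328,.122],-5)
E
```

```text
now [0.5871 0.2331 0.1256] yaw -5.2 tilt 0.71 d [-4.8277 -0.3324 -3.5746] mm rot [-0.2002 -0.6832 -0.1727] F [-0.6 -0.6 -0.7] w0.501 t8.6
[-0.032, 0.005, 0.023, -0.007, -0.024, -0.006]
```

>>> play_rows --pt "-0.03 0 0.01 0 -0.02 0 0" --pt "-0.02 0 0.01 0 -0.01 0 0"

```text
clock: 8.75
position: [0.5861, 0.2333, 0.1253]
ee_rot: [-3.133, 0.144, -0.015]
force: [9.8, -1.0, 7.0]
width: 0.5
```

```bash
python3 - <<'E'
from h import *
plan([.5823,.2328,.122],-5)
E
```

```text
now [0.5861 0.2333 0.1253] yaw -5.3 tilt 0.64 d [-3.8006 -0.5091 -3.2808] mm rot [-0.3454 -0.5348 -0.2732] F [ 9.8 -1.   7. ] w0.500 t8.8
[-0.025, 0.006, 0.022, -0.012, -0.019, -0.01]
```

```bash
python3 - <<'E'
from h import *
w=get_image('wrist'); crop(w,160,80,480,320,2.4,'w5.png')
s=get_image('scene'); crop(s,330,130,490,290,4.5,'s5.png')
E
```

```text
(no output)
```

View pics/w5.png

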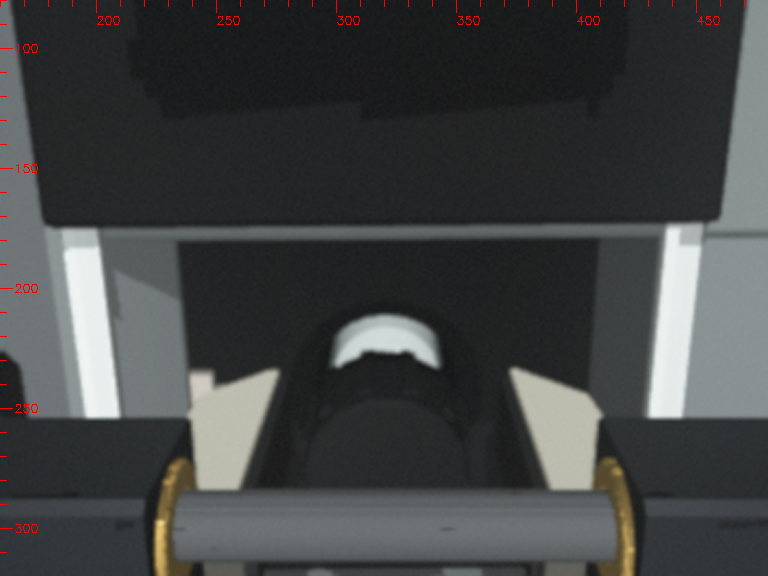

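View pics/s5.png

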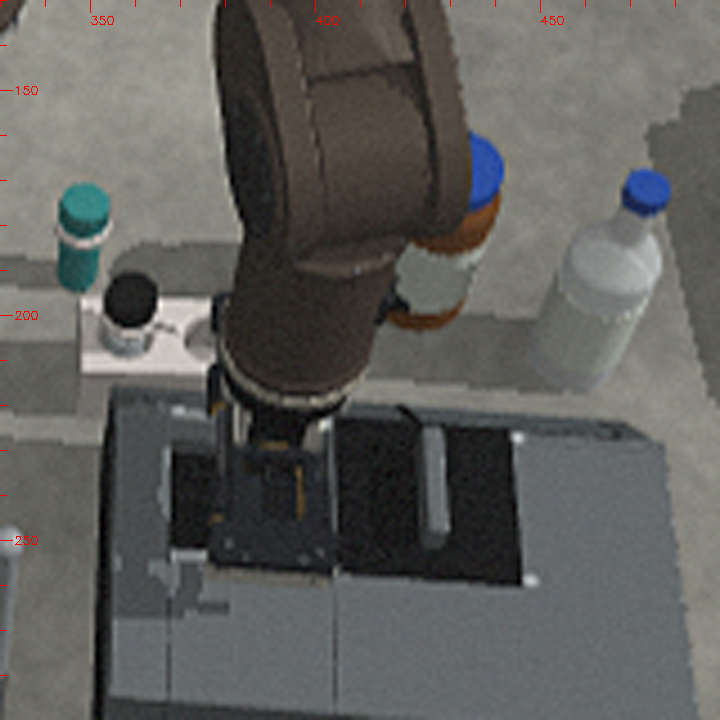

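>>> play_rows --pt "0 0 0 0 0 0 0" --pt "0 0 0 0 0 0 0"

```text
clock: 9.05
position: [0.5865, 0.2332, 0.1255]
ee_rot: [-3.132, 0.145, -0.016]
force: [1.7, -0.4, 0.8]
width: 0.5
```

```bash
python3 - <<'E'
from h import *
plan([.5823,.2328,.122],-5); print(observe()['ft_torque'])
E
```

```text
now [0.5865 0.2332 0.1255] yaw -5.3 tilt 0.68 d [-4.1615 -0.4299 -3.5432] mm rot [-0.361  -0.5719 -0.3002] F [ 1.7 -0.4  0.8] w0.500 t9.1
[-0.028, 0.006, 0.023, -0.013, -0.02, -0.01]
[-0.2026 -0.3191 -0.0286]
```

```bash
python3 - <<'E'
from h import *
o=observe(); print(o['joints'],o['joint_efforts'])
s=get_image('top'); crop(s,200,90,330,240,5,'t5.png')
E
```

```text
[-0.7567  0.5569  0.4393  1.7108 -0.2866  0.9257 -0.297 ] [ -0.484  -67.245    7.7882 -25.6926  -0.263    0.668   -0.008 ]
```

View pics/t5.png

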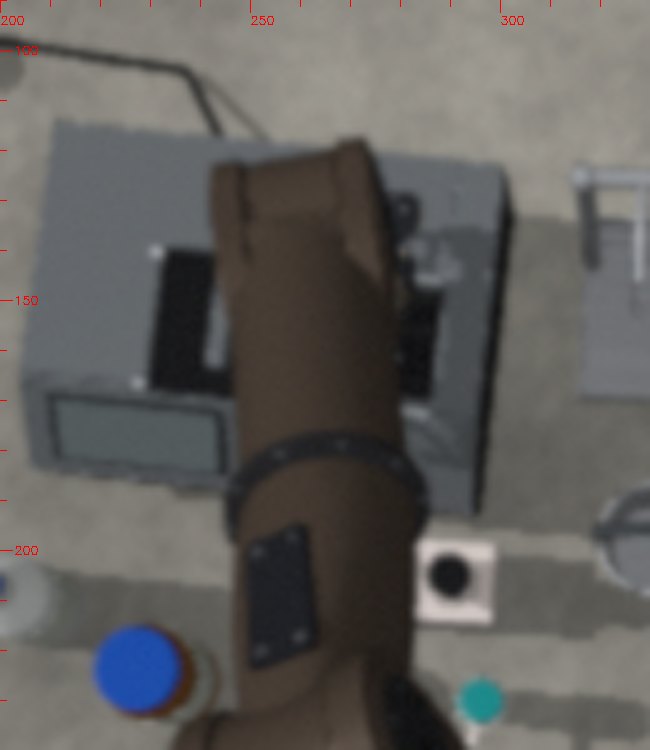

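>>> play_rows --pt "0 0 -0.06 -0.013 -0.02 -0.01 0" --pt "-0.02 0 -0.02 0 -0.02 0 0" --pt "-0.02 0 0 0 -0.01 0 0" --pt "-0.01 0 0 0 0 0 0"

```text
clock: 9.5
position: [0.5773, 0.2339, 0.1364]
ee_rot: [3.138, -0.137, -0.028]
force: [8.8, -0.1, 1.5]
width: 0.5
```

```bash
python3 - <<'E'
from h import *
plan([.5823,.2328,.122],-5); print(observe()['ft_torque'])
E
```

```text
now [0.5773 0.2339 0.1364] yaw -5.0 tilt 1.04 d [  5.0009  -1.1388 -14.3971] mm rot [0.073  1.0354 0.0156] F [ 8.8 -0.1  1.5] w0.500 t9.5
[0.036, 0.005, 0.095, 0.003, 0.036, 0.001]
[-0.2767 -2.0891 -0.0071]
```

>>> play_rows --pt "0.03 0.003 0 0 0.05 0 0" --pt "0.02 0.003 0 0 0.02 0 0" --pt "0 0 0 0 0 0 0"

```text
clock: 9.8
position: [0.583, 0.2324, 0.1351]
ee_rot: [3.136, -0.136, 0.023]
force: [0.8, -0.2, -0.2]
width: 0.498
```

```bash
python3 - <<'E'
from h import *
plan([.583,.2328,.122],-5); print(observe()['ft_torque'])
E
```

```text
now [0.583  0.2324 0.1351] yaw -5.0 tilt 0.87 d [  0.013    0.4144 -13.0967] mm rot [ 0.0955 -0.8616  0.0274] F [ 0.8 -0.2 -0.2] w0.498 t9.8
[-0.001, -0.003, 0.087, 0.003, -0.03, 0.001]
[-0.0725  0.0883  0.0144]
```

>>> play_rows --pt "-0.004 -0.003 0.05 0.003 -0.03 0 0" --pt "-0.003 0 0.05 0 0 0 0" --pt "0 0 0 0 0 0 0"

```text
clock: 10.1
position: [0.5869, 0.2335, 0.1236]
ee_rot: [-3.134, 0.137, -0.012]
force: [0.3, 0.8, 0.1]
width: 0.503
```

```bash
python3 - <<'E'
from h import *
plan([.583,.2328,.122],-5); print(observe()['ft_torque'])
E
```

```text
now [0.5869 0.2335 0.1236] yaw -5.0 tilt 0.50 d [-3.8841 -0.7373 -1.6091] mm rot [-0.2571 -0.4307 -0.0122] F [0.3 0.8 0.1] w0.503 t10.1
[-0.025, 0.007, 0.011, -0.009, -0.015, -0.0]
[-0.1158  0.0953  0.0144]
```

>>> play_rows --pt "-0.02 0 0 0 0 0 0" --pt "-0.015 0 0 0 0 0 0" --pt "0 0 0 0 0 0 0"

```text
clock: 10.4
position: [0.5868, 0.2334, 0.1242]
ee_rot: [-3.133, 0.14, -0.026]
force: [1.5, 0.5, -0.6]
width: 0.499
```

```bash
python3 - <<'E'
from h import *
plan([.583,.2328,.122],-5); print(observe()['ft_torque'])
E
```

```text
now [0.5868 0.2334 0.1242] yaw -5.1 tilt 1.00 d [-3.828  -0.6172 -2.2337] mm rot [-0.328  -0.9465 -0.124 ] F [ 1.5  0.5 -0.6] w0.499 t10.4
[-0.025, 0.006, 0.014, -0.011, -0.033, -0.004]
[ 0.0129 -0.1465 -0.0579]
```

```bash
python3 - <<'E'
from h import *
w=get_image('wrist'); w=np.clip(w.astype(float)*2.2,0,255).astype(np.uint8); crop(w,220,150,440,310,3.6,'w6.png')
E
```

```text
(no output)
```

View pics/w6.png

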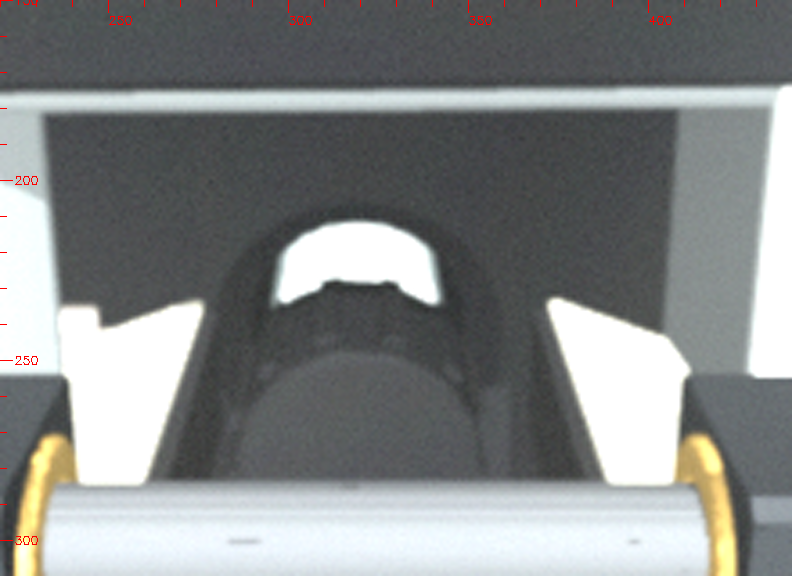

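>>> play_rows --pt "-0.03 0 0 0 -0.03 0 0" --pt "-0.03 0 0 0 -0.03 0 0"

```text
clock: 10.65
position: [0.5856, 0.2333, 0.1251]
ee_rot: [-3.131, 0.143, -0.002]
force: [19.4, -0.5, -13.5]
width: 0.5
```

```bash
python3 - <<'E'
from h import *
plan([.583,.2328,.122],-5); print(observe()['ft_torque'])
E
```

```text
now [0.5856 0.2333 0.1251] yaw -5.2 tilt 0.41 d [-2.6496 -0.5411 -3.0586] mm rot [-0.4084 -0.0597 -0.2302] F [ 19.4  -0.5 -13.5] w0.500 t10.7
[-0.017, 0.005, 0.02, -0.014, -0.002, -0.008]
[-0.1494 -4.6593 -0.1216]
```

```bash
cat >> h.py <<'E'
def wcam_at(pos,rv):
    m=cam('wrist'); o=observe(); R0=Ro.from_rotvec(o['ee_rot']).as_matrix(); p0=np.array(o['position'])
    Rct=m['R']@R0; c=R0.T@((-m['R'].T@m['t'])-p0)
    R1=Ro.from_rotvec(rv).as_matrix(); C=np.array(pos)+R1@c
    m=dict(m); m['R']=Rct@R1.T; m['t']=-m['R']@C; return m
E
python3 - <<'E'
from h import *
m=wcam_at([0.5826, 0.2354, 0.2524],[-3.136, 0.165, 0.001])
a=lambda L:[(180+x/2.4-.4,60+y/2.4-.4) for x,y in L]
print('floor row',back(m,a([(241,250),(478,250)]),.106))
print('mouth',back(m,a([(206,250),(492,250)]),.151))
print('rail outer',back(m,a([(184,250),(512,250)]),.155))
print('rail inner',back(m,a([(206,250),(495,250)]),.155))
print('floor y ',back(m,a([(351,195),(351,420)]),.106),'mouth',back(m,a([(351,188),(351,468)]),.151))
E
```

```text
floor row [[0.542  0.2579 0.106 ]
 [0.6344 0.2481 0.106 ]]
mouth [[0.5376 0.2679 0.151 ]
 [0.6325 0.2579 0.151 ]]
rail outer [[0.5312 0.2695 0.155 ]
 [0.6384 0.2582 0.155 ]]
rail inner [[0.5384 0.2687 0.155 ]
 [0.6329 0.2588 0.155 ]]
floor y  [[0.5871 0.2747 0.106 ]
 [0.5774 0.1811 0.106 ]] mouth [[0.5879 0.2833 0.151 ]
 [0.5774 0.1824 0.151 ]]
```

>>> play_rows --pt "0 0 0 0 0 0 0.2" --pt "0 0 0 0 0 0 0.4" --pt "0 0 0 0 0 0 1" --pt "0 0 0 0 0 0 1" --pt "0 0 0 0 0 0 1" --force 15

```text
clock: 11.15
position: [0.5842, 0.2332, 0.1245]
ee_rot: [-3.132, 0.143, 0.004]
force: [0.3, -0.3, 1.9]
width: 0.366
```

```bash
python3 - <<'E'
from h import *
plan([.583,.2328,.122],-5); print(observe()['ft_torque'])
w=get_image('wrist'); w=np.clip(w.astype(float)*2.2,0,255).astype(np.uint8); crop(w,220,150,440,310,3.6,'w7.png')
E
```

```text
now [0.5842 0.2332 0.1245] yaw -5.2 tilt 0.39 d [-1.2266 -0.4393 -2.4677] mm rot [-0.3626  0.152  -0.2179] F [ 0.3 -0.3  1.9] w0.366 t11.2
[-0.008, 0.004, 0.016, -0.013, 0.005, -0.008]
[-0.1897 -0.2744  0.0187]
```

View pics/w7.png

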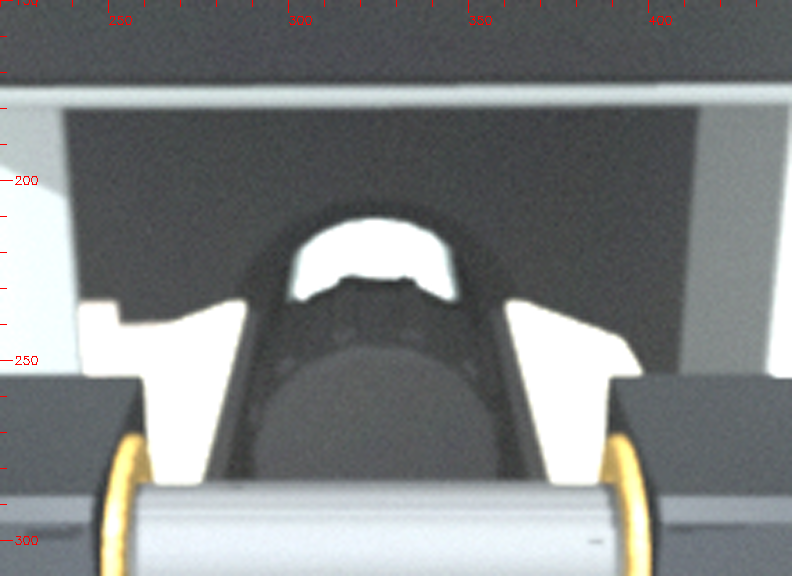

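>>> play_rows --pt "0 0 -0.05 0 0 0 1" --pt "0 0 -0.1 0 0 0 1" --pt "0 0 -0.15 0 0 0 1" --pt "0 0 -0.2 0 0 0 1" --pt "0 0 -0.2 0 0 0 1" --force 20

```text
clock: 11.7
position: [0.5809, 0.2317, 0.2287]
ee_rot: [-3.137, 0.142, 0.018]
force: [1.0, 0.6, -0.7]
width: 0.366
```

>>> play_rows --pt "0 0 -0.2 0 0 0 1" --pt "0 0 -0.2 0 0 0 1" --pt "0 0 -0.1 0 0 0 1"

```text
clock: 12.0
position: [0.5803, 0.2314, 0.3095]
ee_rot: [-3.137, 0.142, 0.019]
force: [0.5, -0.3, 0.3]
width: 0.362
```

```bash
python3 - <<'E'
from h import *
plan([.413,.289,.30],-5)
cv2.imwrite('pics/w8.png',get_image('wrist'))
s=get_image('scene'); crop(s,330,130,490,290,4.5,'s8.png')
E
```

```text
now [0.5803 0.2314 0.3095] yaw -5.2 tilt 0.70 d [-167.3479   57.637    -9.5387] mm rot [-0.0588  0.7003 -0.1954] F [ 0.5 -0.3  0.3] w0.362 t12.0
[-0.286, -0.07, 0.019, -0.001, 0.006, -0.002]
[-0.286, -0.071, 0.019, -0.001, 0.006, -0.002]
[-0.286, -0.071, 0.018, -0.001, 0.006, -0.002]
[-0.286, -0.071, 0.017, -0.001, 0.006, -0.002]
```

View pics/w8.png

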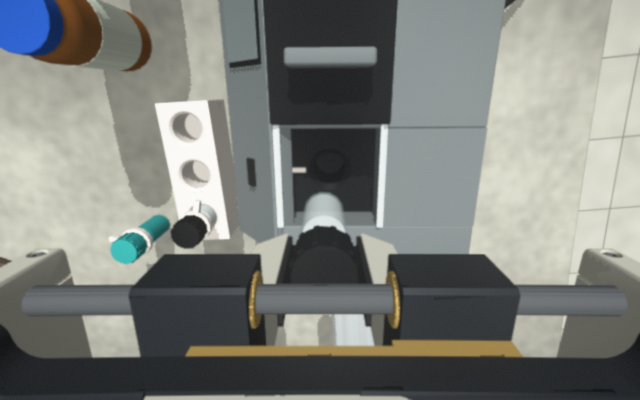

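```bash
python3 - <<'E'
from h import *
w=cv2.imread('pics/w8.png'); w=np.clip(w.astype(float)*2.5,0,255).astype(np.uint8); crop(w,255,110,405,240,5,'w8a.png')
w=cv2.imread('pics/w8.png');crop(w,100,90,250,270,4.4,'w8b.png')
E
```

```text
(no output)
```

View pics/w8a.png

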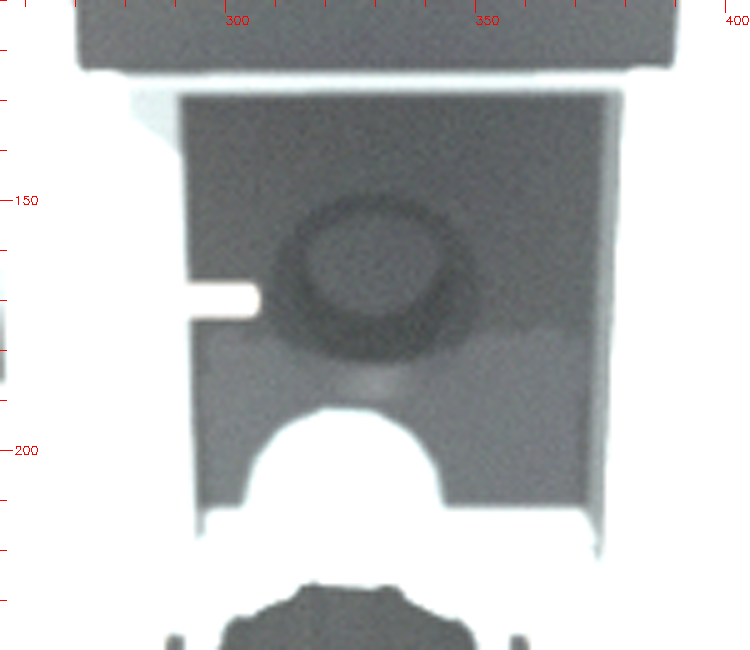

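View pics/w8b.png

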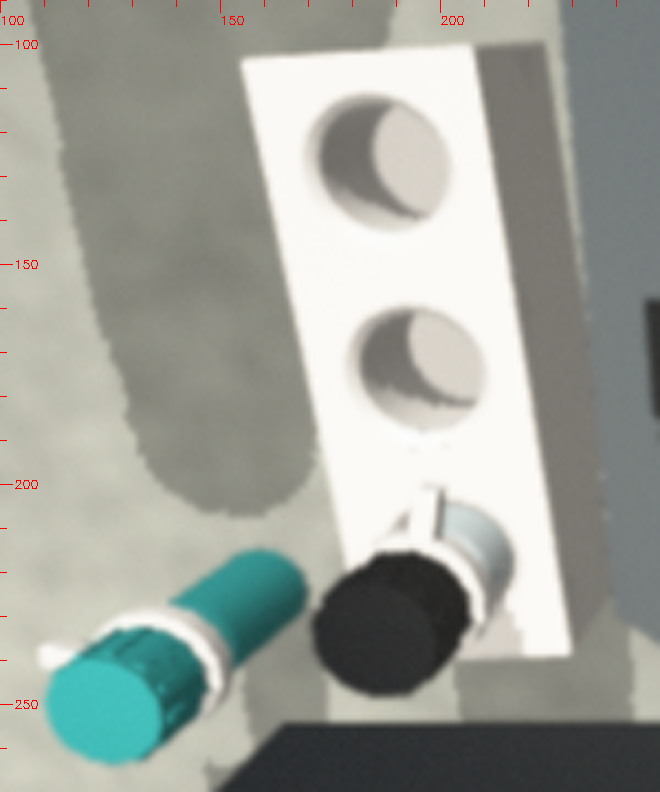

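```bash
python3 - <<'E'
from h import *
m=cam('wrist')
a=lambda L:[(255+x/5-.4,110+y/5-.4) for x,y in L]
b=lambda L:[(100+x/4.4-.4,90+y/4.4-.4) for x,y in L]
print('well',back(m,a([(374,278),(272,278),(476,278)]),.106),'well floor',back(m,a([(373,252)]),.048))
print('mark',back(m,a([(262,300),(190,300)]),.109))
print('holes 1 2',back(m,b([(417,368),(379,163)]),.065))
print('hole floors',back(m,b([(440,365),(405,165)]),.025))
print('cap',back(m,b([(375,636)]),.121),'ptr tip',back(m,b([(433,490)]),.091))
E
```

```text
well [[0.5838 0.2358 0.106 ]
 [0.561  0.2379 0.106 ]
 [0.6065 0.2338 0.106 ]] well floor [[0.5832 0.2302 0.048 ]]
mark [[0.5585 0.2337 0.109 ]
 [0.5425 0.2351 0.109 ]]
holes 1 2 [[0.4132 0.2315 0.065 ]
 [0.415  0.2891 0.065 ]]
hole floors [[0.403  0.2237 0.025 ]
 [0.4053 0.2854 0.025 ]]
cap [[0.4119 0.1733 0.121 ]] ptr tip [[0.4218 0.2026 0.091 ]]
```

>>> play_rows --pt "-0.2 -0.05 0.02 0 0.006 0 1" --pt "-0.29 -0.072 0.02 0 0.006 0 1" --pt "-0.29 -0.072 0.02 0 0.006 0 1" --pt "-0.25 -0.07 0.02 0 0.006 0 1" --pt "-0.06 -0.02 0.02 0 0 0 1"

```text
clock: 12.6
position: [0.4142, 0.2873, 0.2882]
ee_rot: [3.132, -0.146, -0.008]
force: [-0.5, 0.0, -0.4]
width: 0.359
```

```bash
python3 - <<'E'
from h import *
plan([.4145,.2885,.22],-5)
E
```

```text
now [0.4142 0.2873 0.2882] yaw -5.3 tilt 0.44 d [  0.2602   1.2131 -68.1698] mm rot [ 0.3508  0.2679 -0.3395] F [-0.5  0.  -0.4] w0.359 t12.6
[0.002, -0.006, 0.227, 0.006, 0.005, -0.006]
[0.001, -0.005, 0.227, 0.006, 0.005, -0.006]
```

>>> play_rows --pt "0.002 -0.006 0.15 0.006 0.005 -0.006 1" --pt "0 -0.003 0.2 0.006 0.005 -0.006 1" --pt "0 0 0.2 0 0 0 1" --pt "0 0 0.08 0 0 0 1" --pt "0 0 0 0 0 0 1"

```text
clock: 13.1
position: [0.4089, 0.2876, 0.1863]
ee_rot: [3.135, -0.127, -0.008]
force: [0.1, -0.6, -0.6]
width: 0.364
```

```bash
python3 - <<'E'
from h import *
plan([.4145,.2885,.16],-5)
w=get_image('wrist'); crop(w,180,80,480,300,2.6,'w9.png')
m=cam('wrist'); print(proj(m,[.4145,.2885,.065]))
s=get_image('scene'); crop(s,330,150,450,260,6,'s9.png')
E
```

```text
now [0.4089 0.2876 0.1863] yaw -4.7 tilt 0.38 d [  5.5782   0.9191 -26.2503] mm rot [0.2419 0.2959 0.3449] F [ 0.1 -0.6 -0.6] w0.364 t13.1
[0.037, -0.01, 0.175, 0.008, 0.01, 0.012]
[[331.9171 187.6652]]
```

View pics/w9.png

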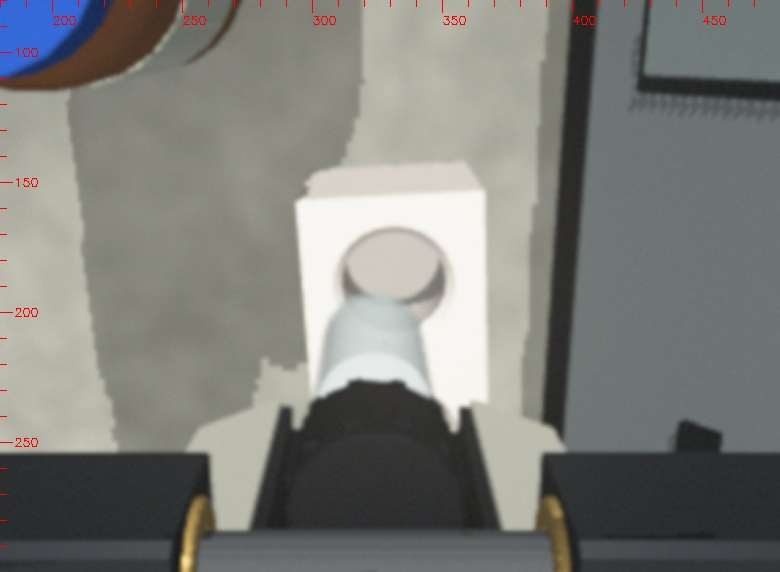

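View pics/s9.png

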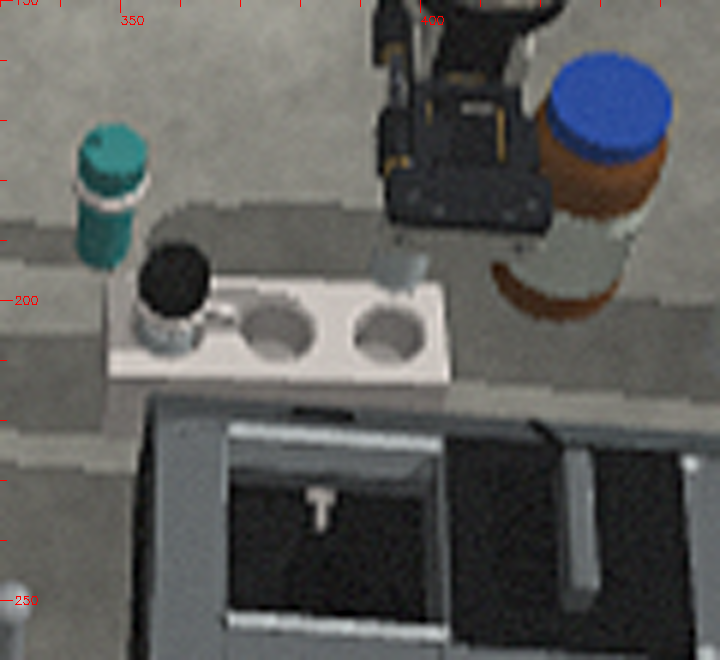

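```bash
python3 - <<'E'
from h import *
m=cam('wrist')
a=lambda L:[(180+x/2.6-.4,80+y/2.6-.4) for x,y in L]
e=back(m,a([(393,227),(337,278),(452,278)]),.065); print(e)
r=back(m,a([(296,202),(484,190)]),.065); print(r, np.linalg.norm(r[0]-r[1]))
plan([.414,.2885,.155],-5)
E
```

```text
[[0.4158 0.3078 0.065 ]
 [0.3954 0.2916 0.065 ]
 [0.4345 0.2884 0.065 ]]
[[0.3843 0.3188 0.065 ]
 [0.4467 0.3178 0.065 ]] 0.06239024879696674
now [0.4099 0.2883 0.188 ] yaw -4.7 tilt 0.23 d [  4.1183   0.2273 -33.0398] mm rot [0.1232 0.1962 0.336 ] F [-0.2  0.3  0.3] w0.364 t13.2
[0.028, -0.004, 0.22, 0.004, 0.007, 0.012]
```

>>> play_rows --pt "0.03 -0.002 0.1 0 0 0 1" --pt "0.01 0 0.08 0 0 0 1" --pt "0 0 0 0 0 0 1"

```text
clock: 13.5
position: [0.4176, 0.2889, 0.1624]
ee_rot: [-3.138, 0.128, 0.001]
force: [-0.6, 0.1, -1.3]
width: 0.364
```

```bash
python3 - <<'E'
from h import *
plan([.415,.2885,.155],-5)
E
```

```text
now [0.4176 0.2889 0.1624] yaw -4.7 tilt 0.07 d [-2.6226 -0.4019 -7.4107] mm rot [-0.0549  0.0409  0.3155] F [-0.6  0.1 -1.3] w0.364 t13.5
[-0.017, 0.004, 0.049, -0.002, 0.001, 0.011]
```

>>> play_rows --pt "-0.015 0.003 0.02 0 0 0 1" --pt "0 0 0 0 0 0 1"

```text
clock: 13.7
position: [0.4156, 0.2888, 0.1601]
ee_rot: [-3.137, 0.129, 0.0]
force: [-0.3, 0.1, -0.7]
width: 0.364
```

```bash
python3 - <<'E'
from h import *
plan([.415,.2885,.155],-5)
w=get_image('wrist'); crop(w,180,80,480,300,2.6,'w10.png')
s=get_image('scene'); crop(s,330,150,450,260,6,'s10.png')
E
```

```text
now [0.4156 0.2888 0.1601] yaw -4.7 tilt 0.10 d [-0.5787 -0.3302 -5.129 ] mm rot [-0.098   0.0076  0.2916] F [-0.3  0.1 -0.7] w0.364 t13.7
[-0.004, 0.003, 0.034, -0.003, 0.0, 0.01]
```

View pics/w10.png

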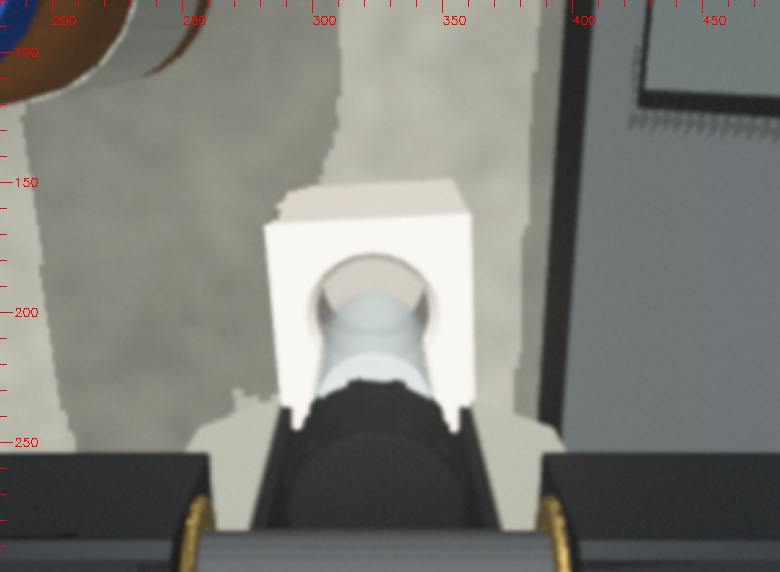

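View pics/s10.png

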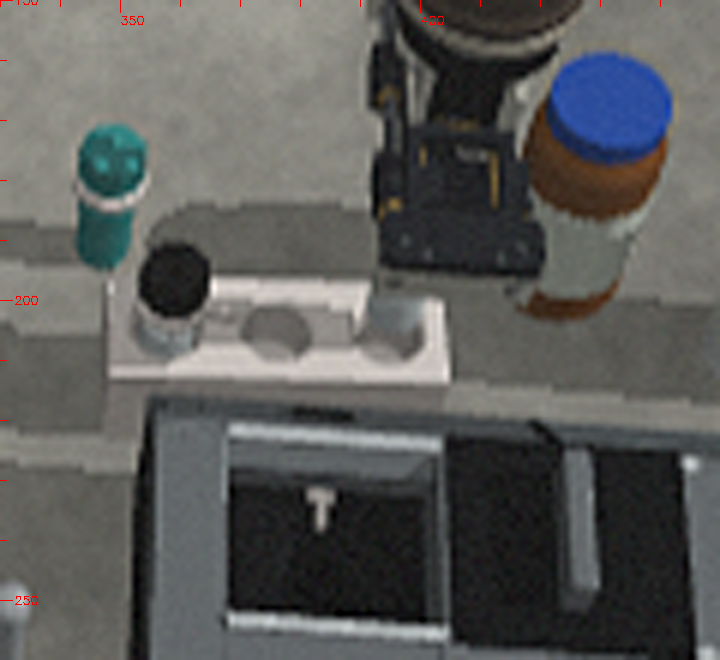

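```bash
python3 - <<'E'
from h import *
m=wcam_at([0.4156,0.2888,0.1601],[-3.137,.129,0])
a=lambda L:[(180+x/2.6-.4,80+y/2.6-.4) for x,y in L]
print('hole top',back(m,a([(374,253),(309,305),(438,305)]),.065))
print('cell base +y edge',back(m,a([(374,293),(324,330),(424,330)]),.0836))
E
```

```text
hole top [[0.4155 0.3074 0.065 ]
 [0.394  0.2925 0.065 ]
 [0.434  0.2892 0.065 ]]
cell base +y edge [[0.415  0.3003 0.0836]
 [0.3996 0.2903 0.0836]
 [0.4285 0.288  0.0836]]
```

>>> play_rows --pt "-0.004 -0.006 0.05 0 0 0 1" --pt "0 -0.002 0.06 0 0 0 1" --pt "0 0 0.03 0 0 0 1" --pt "0 0 0 0 0 0 1"

```text
clock: 14.2
position: [0.4156, 0.291, 0.1383]
ee_rot: [-3.135, 0.128, -0.002]
force: [1.0, -0.7, -1.0]
width: 0.364
```

```bash
python3 - <<'E'
from h import *
plan([.415,.289,.1025],-5)
s=get_image('scene'); crop(s,330,150,450,260,6,'s11.png')
E
```

```text
now [0.4156 0.291  0.1383] yaw -4.7 tilt 0.22 d [ -0.6356  -1.961  -35.8342] mm rot [-0.2032 -0.0777  0.3206] F [ 1.  -0.7 -1. ] w0.364 t14.2
[-0.003, 0.014, 0.239, -0.007, -0.003, 0.011]
```

View pics/s11.png

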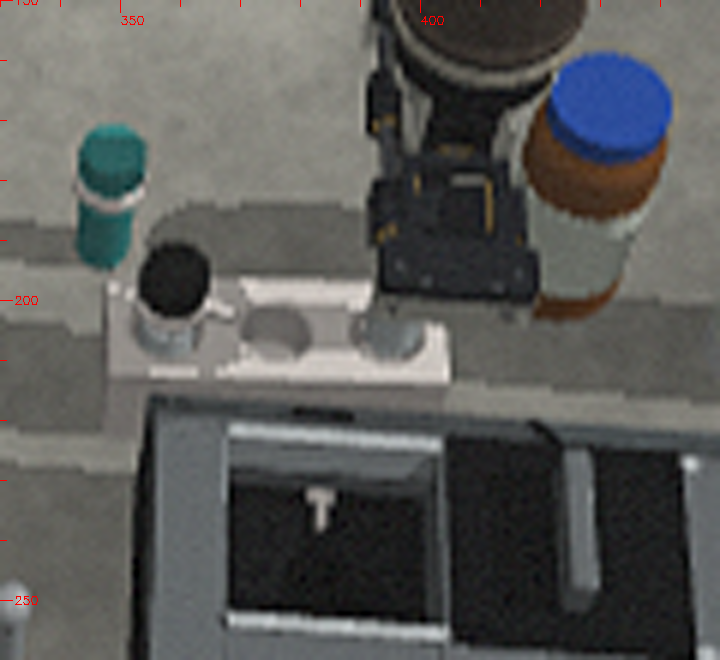

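>>> play_rows --pt "-0.003 0.015 0.02 0 0 0 1" --pt "0 0.003 0.06 0 0 0 1" --pt "0 0.002 0.06 0 0 0 1" --pt "0 0 0.03 0 0 0 1"

```text
clock: 14.65
position: [0.4155, 0.2881, 0.1117]
ee_rot: [-3.134, 0.128, -0.004]
force: [0.4, -0.4, -1.5]
width: 0.363
```

```bash
python3 - <<'E'
from h import *
plan([.415,.289,.1025],-5)
E
```

```text
now [0.4155 0.2881 0.1117] yaw -4.7 tilt 0.30 d [-0.481   0.8987 -9.1786] mm rot [-0.2668 -0.1397  0.3158] F [ 0.4 -0.4 -1.5] w0.363 t14.7
[-0.004, -0.005, 0.061, -0.009, -0.005, 0.011]
```

>>> play_rows --pt "0 0 0.03 0 0 0 1" --pt "0 0 0.03 0 0 0 1" --pt "0 0 0.015 0 0 0 1"

```text
clock: 14.95
position: [0.4162, 0.2888, 0.1001]
ee_rot: [-3.133, 0.128, -0.005]
force: [-5.3, -1.3, 27.4]
width: 0.366
```

```bash
python3 - <<'E'
from h import *
plan([.415,.289,.1025],-5)
E
```

```text
now [0.4162 0.2888 0.1001] yaw -4.7 tilt 0.38 d [-1.1579  0.2464  2.3965] mm rot [-0.3371 -0.1678  0.3046] F [-5.3 -1.3 27.4] w0.366 t14.9
[-0.008, -0.001, -0.016, -0.012, -0.006, 0.011]
```

>>> play_rows --pt "0 0 -0.012 0 0 0 1" --pt "0 0 0 0 0 0 0.1" --pt "0 0 0 0 0 0 0" --pt "0 0 0 0 0 0 0"

```text
clock: 15.35
position: [0.4167, 0.2893, 0.102]
ee_rot: [-3.132, 0.128, -0.006]
force: [-0.4, -0.1, -0.8]
width: 0.495
```

```bash
python3 - <<'E'
from h import *
plan([.415,.289,.1025],-5)
E
```

```text
now [0.4167 0.2893 0.102 ] yaw -4.7 tilt 0.46 d [-1.6809 -0.2787  0.5064] mm rot [-0.4027 -0.2146  0.3074] F [-0.4 -0.1 -0.8] w0.495 t15.3
[-0.011, 0.003, -0.003, -0.014, -0.007, 0.011]
```

>>> play_rows --pt "0 0 -0.1 0 0 0 0" --pt "0 0 -0.2 0 0 0 0" --pt "0 0 -0.25 0 0 0 0" --pt "0 0 -0.25 0 0 0 0" --pt "0 0 -0.1 0 0 0 0"

```text
clock: 15.85
position: [0.4142, 0.2866, 0.2383]
ee_rot: [-3.139, 0.129, 0.001]
force: [0.4, 0.4, -0.0]
width: 0.501
```

```bash
python3 - <<'E'
from h import *
plan([.4125,.173,.24],-105)
w=get_image('wrist'); crop(w,140,60,500,330,2.2,'w12.png')
E
```

```text
now [0.4142 0.2866 0.2383] yaw -4.7 tilt 0.06 d [  -1.7445 -113.6312    1.7143] mm rot [  0.0387   0.0508 100.2789] F [ 0.4  0.4 -0. ] w0.501 t15.8
[0.004, 0.063, -0.001, 0.0, 0.0, 0.292]
[0.013, 0.062, -0.001, 0.0, 0.0, 0.292]
[0.022, 0.059, -0.001, 0.0, 0.0, 0.292]
[0.031, 0.055, -0.001, 0.0, 0.0, 0.292]
[0.038, 0.05, -0.001, 0.0, 0.0, 0.292]
[0.045, 0.044, -0.001, 0.0, 0.0, 0.292]
[0.051, 0.037, -0.001, 0.0, 0.0, 0.292]
[0.056, 0.029, -0.001, 0.0, 0.0, 0.292]
[0.06, 0.021, -0.001, 0.0, 0.0, 0.292]
[0.062, 0.012, -0.001, 0.0, 0.0, 0.292]
[0.063, 0.003, -0.001, 0.0, 0.0, 0.292]
[0.063, -0.006, -0.001, 0.0, 0.0, 0.292]
```

View pics/w12.png

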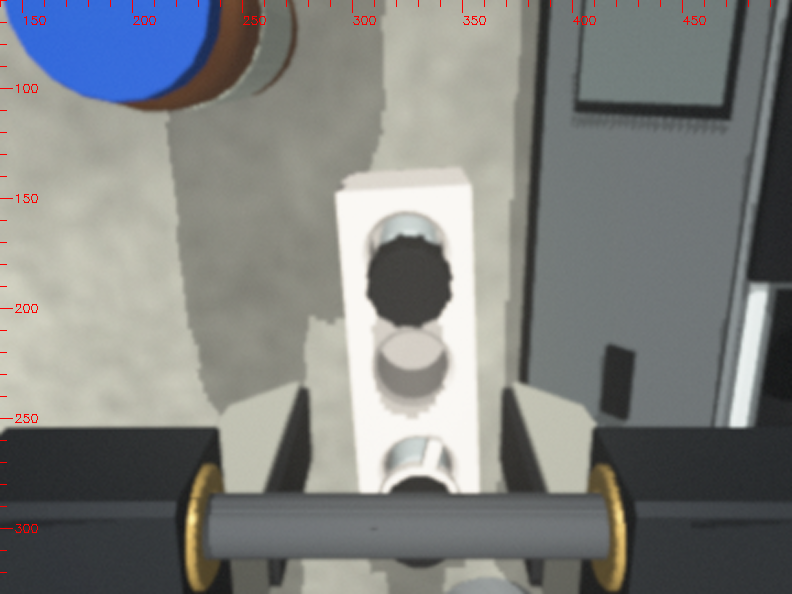

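>>> play_rows --pt "0.004 0.063 0 0 0 0.295 0" --pt "0.013 0.062 0 0 0 0.295 0" --pt "0.022 0.059 0 0 0 0.295 0" --pt "0.031 0.055 0 0 0 0.295 0" --pt "0.038 0.05 0 0 0 0.295 0"

```text
clock: 16.4
position: [0.4132, 0.2397, 0.2389]
ee_rot: [-2.87, 1.269, 0.001]
force: [-0.1, 0.1, 0.1]
width: 0.499
```

>>> play_rows --pt "0.045 0.044 0 0 0 0.295 0" --pt "0.051 0.037 0 0 0 0.295 0" --pt "0.056 0.029 0 0 0 0.295 0" --pt "0.06 0.021 0 0 0 0.295 0" --pt "0.06 0.012 0 0 0 0.295 0"

```text
clock: 16.9
position: [0.4096, 0.1899, 0.2363]
ee_rot: [-2.208, 2.234, 0.003]
force: [0.4, -0.7, -0.4]
width: 0.5
```

```bash
python3 - <<'E'
from h import *
plan([.4125,.173,.22],-105)
E
```

```text
now [0.4096 0.1899 0.2363] yaw -90.7 tilt 0.12 d [  2.8976 -16.934  -16.2858] mm rot [ 0.0915  0.079  14.3297] F [ 0.4 -0.7 -0.4] w0.500 t16.9
[0.056, -0.01, 0.054, 0.002, 0.001, 0.25]
[0.055, -0.017, 0.054, 0.002, 0.001, 0.25]
```

>>> play_rows --pt "0.056 -0.01 0 0 0 0.26 0" --pt "0.05 -0.017 0 0 0 0.24 0" --pt "0.01 0 0 0 0 0.03 0" --pt "0 0 0 0 0 0 0"

```text
clock: 17.3
position: [0.4109, 0.1702, 0.2347]
ee_rot: [1.875, -2.517, -0.004]
force: [-0.5, -0.2, 0.4]
width: 0.5
```

```bash
python3 - <<'E'
from h import *
plan([.4125,.173,.22],-105)
w=get_image('wrist'); crop(w,220,80,440,310,3.4,'w13.png')
E
```

```text
now [0.4109 0.1702 0.2347] yaw -106.6 tilt 0.19 d [  1.6364   2.8065 -14.6758] mm rot [ 0.1858 -0.0315 -1.626 ] F [-0.5 -0.2  0.4] w0.500 t17.3
[-0.021, -0.005, 0.098, 0.006, -0.001, -0.057]
```

View pics/w13.png

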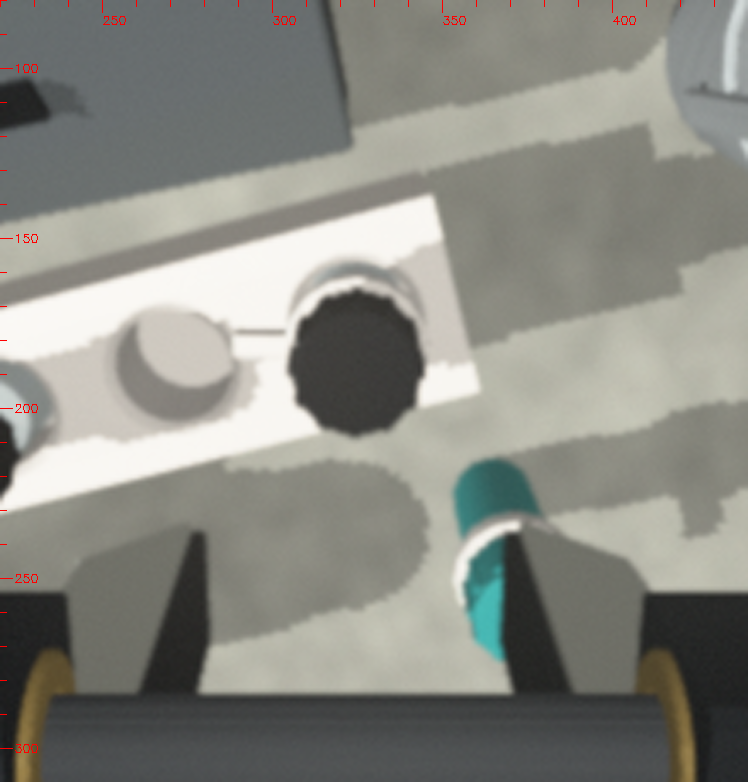

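```bash
python3 - <<'E'
from h import *
m=cam('wrist')
a=lambda L:[(220+x/3.4-.4,80+y/3.4-.4) for x,y in L]
print(back(m,a([(356.5,370),(289,370),(424,370)]),.121), back(m,a([(235,332),(287,332)]),.095))
print('hole1',back(m,a([(176,363)]),.065), 'rack edge',back(m,a([(433,195),(480,392)]),.065))
E
```

```text
[[0.4114 0.1705 0.121 ]
 [0.4163 0.1869 0.121 ]
 [0.4066 0.1542 0.121 ]] [[0.424  0.2015 0.095 ]
 [0.4199 0.1878 0.095 ]]
hole1 [[0.4133 0.2272 0.065 ]] rack edge [[0.4399 0.1387 0.065 ]
 [0.3778 0.1408 0.065 ]]
```

>>> play_rows --pt "0 0 0.1 0 0 0 0" --pt "0 0 0.2 0 0 0 0" --pt "0 0 0.2 0 0 0 0" --pt "0 0 0.1 0 0 0 0" --pt "0 0 0 0 0 0 0"

```text
clock: 17.85
position: [0.4113, 0.1737, 0.142]
ee_rot: [-1.9, 2.501, 0.004]
force: [0.1, -0.5, 0.6]
width: 0.501
```

```bash
python3 - <<'E'
from h import *
plan([.4114,.1705,.1015],-106.6)
E
```

```text
now [0.4113 0.1737 0.142 ] yaw -105.6 tilt 0.16 d [  0.11    -3.2333 -40.5084] mm rot [0.0981 0.13   1.0471] F [ 0.1 -0.5  0.6] w0.501 t17.9
[0.021, -0.007, 0.27, 0.003, 0.005, 0.037]
```

>>> play_rows --pt "0.026 -0.007 0.02 0 0 0.04 0" --pt "0.005 0 0.08 0 0 0.01 0" --pt "0 0 0.1 0 0 0 0" --pt "0 0 0.03 0 0 0 0" --pt "0 0 0 0 0 0 0"

```text
clock: 18.35
position: [0.4126, 0.1702, 0.1076]
ee_rot: [-1.869, 2.519, 0.005]
force: [0.4, 0.0, 0.4]
width: 0.499
```

```bash
python3 - <<'E'
from h import *
plan([.4114,.1705,.1015],-106.6)
w=get_image('wrist'); w=np.clip(w.astype(float)*1.5,0,255).astype(np.uint8); crop(w,220,120,440,310,3.6,'w14.png')
E
```

```text
now [0.4126 0.1702 0.1076] yaw -106.9 tilt 0.33 d [-1.2435  0.2955 -6.0677] mm rot [-0.0333  0.332  -0.2583] F [0.4 0.  0.4] w0.499 t18.4
[0.001, 0.009, 0.04, -0.001, 0.012, -0.009]
```

View pics/w14.png

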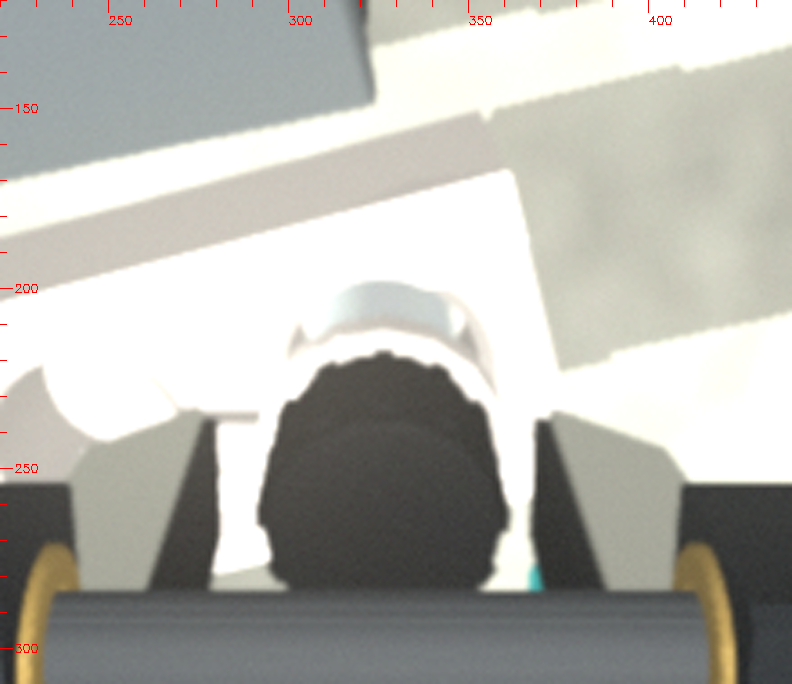

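>>> play_rows --pt "0 0.008 0.025 0 0 0 0" --pt "0 0 0.01 0 0 0 0" --pt "0 0 0 0 0 0 0.2" --pt "0 0 0 0 0 0 1" --pt "0 0 0 0 0 0 1" --force 15

```text
clock: 18.9
position: [0.4124, 0.1713, 0.1036]
ee_rot: [-1.868, 2.516, 0.005]
force: [-0.9, 0.3, -0.8]
width: 0.364
```

```bash
python3 - <<'E'
from h import *
plan([.4114,.1705,.1015],-106.6)
E
```

```text
now [0.4124 0.1713 0.1036] yaw -106.8 tilt 0.50 d [-1.0109 -0.8259 -2.1262] mm rot [-0.1227  0.4863 -0.2303] F [-0.9  0.3 -0.8] w0.364 t18.9
[0.007, 0.005, 0.014, -0.004, 0.017, -0.008]
```

>>> play_rows --pt "0 0 -0.05 0 0 0 1" --pt "0 0 -0.15 0 0 0 1" --pt "0 0 -0.25 0 0 0 1" --pt "0 0 -0.28 0 0 0 1" --pt "0 0 -0.28 0 0 0 1" --force 22

```text
clock: 19.4
position: [0.4087, 0.1673, 0.2572]
ee_rot: [1.866, -2.522, -0.001]
force: [0.8, 1.7, -1.0]
width: 0.361
```

>>> play_rows --pt "0 0 -0.2 0 0 0 1" --pt "0 0 -0.1 0 0 -0.1 1" --pt "0 0 0 0 0 -0.28 1"

```text
clock: 19.7
position: [0.4113, 0.1668, 0.311]
ee_rot: [-2.096, 2.332, 0.002]
force: [-0.2, 0.8, -1.2]
width: 0.362
```

```bash
python3 - <<'E'
from h import *
plan([.584,.233,.30],-5.2)
cv2.imwrite('pics/w15.png',get_image('wrist'))
E
```

```text
now [0.4113 0.1668 0.311 ] yaw -96.1 tilt 0.37 d [172.7244  66.2169 -11.0139] mm rot [ -0.3944   0.1059 -90.8869] F [-0.2  0.8 -1.2] w0.362 t19.7
[-0.051, -0.1, 0.007, -0.001, 0.0, -0.288]
[-0.036, -0.106, 0.007, -0.001, 0.0, -0.288]
[-0.02, -0.11, 0.007, -0.001, 0.0, -0.288]
[-0.004, -0.112, 0.007, -0.001, 0.0, -0.288]
[0.012, -0.111, 0.007, -0.001, 0.0, -0.288]
[0.028, -0.109, 0.007, -0.001, 0.0, -0.288]
[0.043, -0.104, 0.007, -0.001, 0.0, -0.288]
[0.057, -0.096, 0.007, -0.001, 0.0, -0.288]
[0.071, -0.087, 0.007, -0.001, 0.0, -0.288]
[0.082, -0.076, 0.007, -0.001, 0.0, -0.288]
[0.092, -0.063, 0.007, -0.001, 0.0, -0.288]
```

View pics/w15.png

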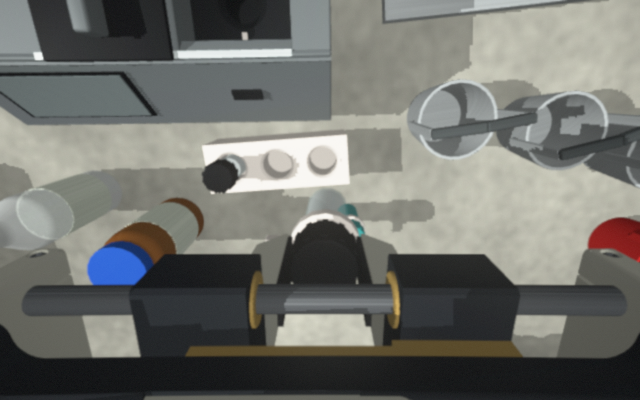

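>>> play_rows --pt "-0.051 -0.1 0 0 0 -0.29 1" --pt "-0.036 -0.106 0 0 0 -0.29 1" --pt "-0.02 -0.11 0 0 0 -0.29 1" --pt "-0.004 -0.112 0 0 0 -0.29 1" --pt "0.012 -0.111 0 0 0 -0.29 1"

```text
clock: 20.25
position: [0.4889, 0.1963, 0.3113]
ee_rot: [-2.797, 1.418, 0.005]
force: [0.4, -0.4, -1.7]
width: 0.365
```

>>> play_rows --pt "0.028 -0.109 0 0 0 -0.29 1" --pt "0.043 -0.104 0 0 0 -0.29 1" --pt "0.057 -0.096 0 0 0 -0.29 1" --pt "0.071 -0.087 0 0 0 -0.29 1" --pt "0.07 -0.07 0 0 0 -0.25 1"

```text
clock: 20.75
position: [0.5664, 0.2275, 0.3096]
ee_rot: [-3.122, 0.343, 0.008]
force: [-0.8, -0.3, -1.0]
width: 0.367
```

```bash
python3 - <<'E'
from h import *
plan([.584,.233,.27],-5.2)
E
```

```text
now [0.5664 0.2275 0.3096] yaw -12.5 tilt 0.28 d [ 17.6305   5.473  -39.6263] mm rot [-0.0463  0.277  -7.3431] F [-0.8 -0.3 -1. ] w0.367 t20.8
[0.108, -0.061, 0.264, -0.002, 0.01, -0.256]
```

>>> play_rows --pt "0.1 -0.05 0.08 0 0.005 -0.25 1" --pt "0.03 -0.015 0.1 0 0 -0.05 1" --pt "0 0 0.05 0 0 0 1" --pt "0 0 0 0 0 0 1"

```text
clock: 21.15
position: [0.5885, 0.2328, 0.2726]
ee_rot: [3.137, -0.11, -0.006]
force: [-0.4, -0.4, -0.5]
width: 0.367
```

```bash
python3 - <<'E'
from h import *
plan([.584,.233,.25],-5.2)
w=get_image('wrist'); w=np.clip(w.astype(float)*1.8,0,255).astype(np.uint8); crop(w,220,80,440,310,3.4,'w16.png')
s=get_image('scene'); crop(s,330,150,490,290,4.8,'s16.png')
E
```

```text
now [0.5885 0.2328 0.2726] yaw -4.0 tilt 0.28 d [ -4.492    0.1519 -22.6275] mm rot [0.1617 0.2276 1.1714] F [-0.4 -0.4 -0.5] w0.367 t21.1
[-0.029, 0.001, 0.151, 0.006, 0.008, 0.041]
```

View pics/w16.png

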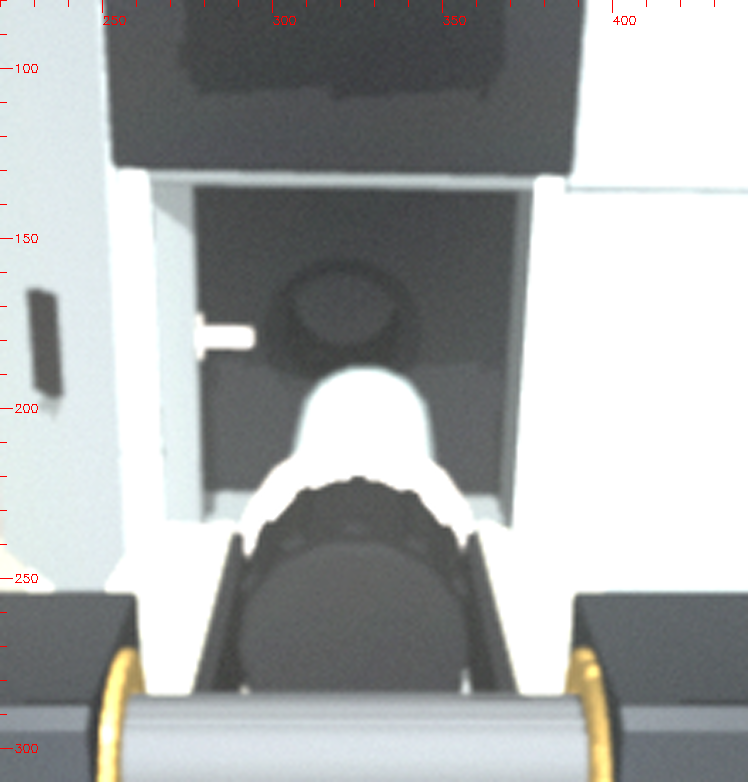

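View pics/s16.png

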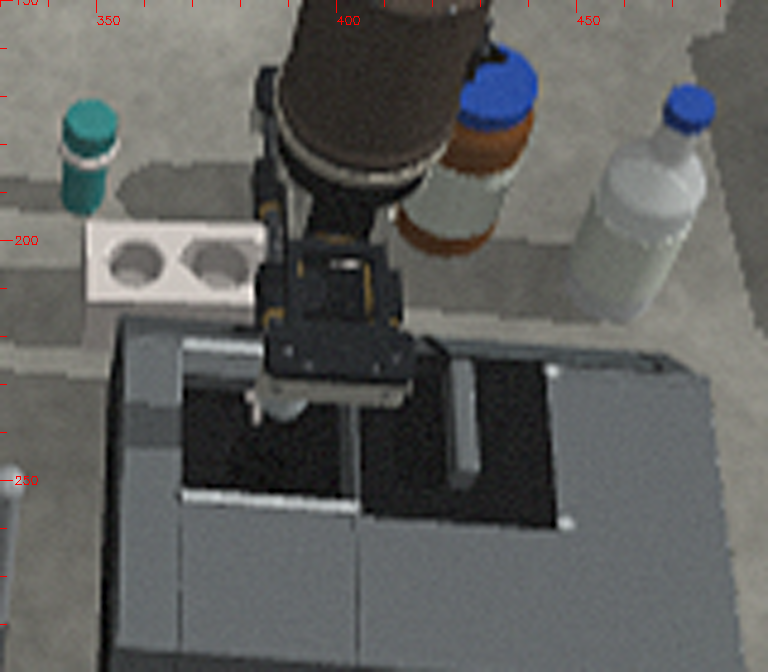

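```bash
python3 - <<'E'
from h import *
m=cam('wrist')
a=lambda L:[(220+x/3.4-.4,80+y/3.4-.4) for x,y in L]
print('well',back(m,a([(343,332)]),.106),'L/R',back(m,a([(266,325),(420,325)]),.106))
k=back(m,a([(197,337),(255,337)]),.109); print('mark',k, 'at well x y=',k[1,1]-np.tan(np.radians(5))*(.584-k[1,0]))
print('pocket',back(m,a([(205,440),(512,440)]),.106),back(m,a([(360,187)]),.106))
print('cell base edge',back(m,a([(365,367),(300,420),(432,420)]),.2726-.0786))
E
```

```text
well [[0.5836 0.2327 0.106 ]] L/R [[0.5607 0.2364 0.106 ]
 [0.6068 0.2332 0.106 ]]
mark [[0.5402 0.2349 0.109 ]
 [0.5574 0.2337 0.109 ]] at well x y= 0.2313545085082039
pocket [[0.5384 0.2012 0.106 ]
 [0.6332 0.1947 0.106 ]] [[0.5916 0.2753 0.106 ]]
cell base edge [[0.5907 0.247  0.194 ]
 [0.5753 0.2356 0.194 ]
 [0.6049 0.2336 0.194 ]]
```

>>> play_rows --pt "-0.03 0 0.08 0 0 0.04 1" --pt "-0.01 0.002 0.12 0 0 0.01 1" --pt "0 0 0.12 0 0 0 1" --pt "0 0 0.05 0 0 0 1" --pt "0 0 0 0 0 0 1"

```text
clock: 21.75
position: [0.5811, 0.2339, 0.2183]
ee_rot: [-3.136, 0.161, -0.001]
force: [1.0, -0.8, -0.9]
width: 0.363
```

```bash
python3 - <<'E'
from h import *
plan([.5835,.2325,.195],-5.2)
w=get_image('wrist'); w=np.clip(w.astype(float)*1.8,0,255).astype(np.uint8); crop(w,220,80,440,310,3.4,'w17.png')
E
```

```text
now [0.5811 0.2339 0.2183] yaw -5.9 tilt 0.08 d [  2.4322  -1.3684 -23.2834] mm rot [-0.0747 -0.035  -0.661 ] F [ 1.  -0.8 -0.9] w0.363 t21.8
[0.017, 0.008, 0.155, -0.003, -0.001, -0.023]
```

View pics/w17.png

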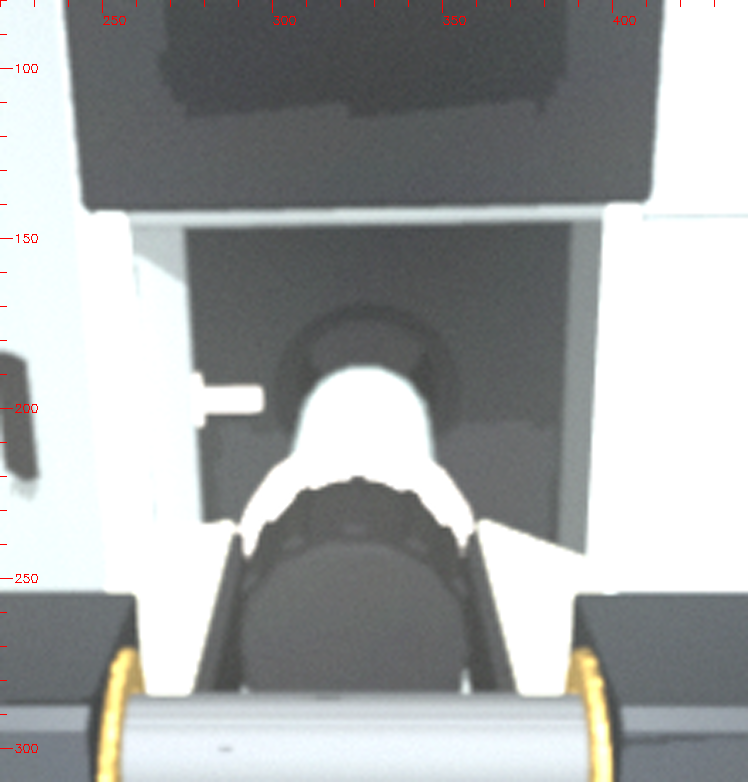

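>>> play_rows --pt "0.02 0.01 0.05 0 0 -0.02 1" --pt "0.004 0.002 0.06 0 0 0 1" --pt "0 0 0.03 0 0 0 1" --pt "0 0 0 0 0 0 1"

```text
clock: 22.2
position: [0.5862, 0.2319, 0.1981]
ee_rot: [-3.135, 0.144, -0.007]
force: [-1.0, -0.6, -0.3]
width: 0.363
```

```bash
python3 - <<'E'
from h import *
plan([.5835,.2325,.185],-5.2)
w=get_image('wrist'); w=np.clip(w.astype(float)*1.8,0,255).astype(np.uint8); crop(w,220,80,440,310,3.4,'w18.png')
E
```

```text
now [0.5862 0.2319 0.1981] yaw -5.3 tilt 0.30 d [ -2.6648   0.6329 -13.1341] mm rot [-0.1906 -0.2289 -0.0742] F [-1.  -0.6 -0.3] w0.363 t22.2
[-0.018, -0.002, 0.087, -0.007, -0.008, -0.003]
```

View pics/w18.png

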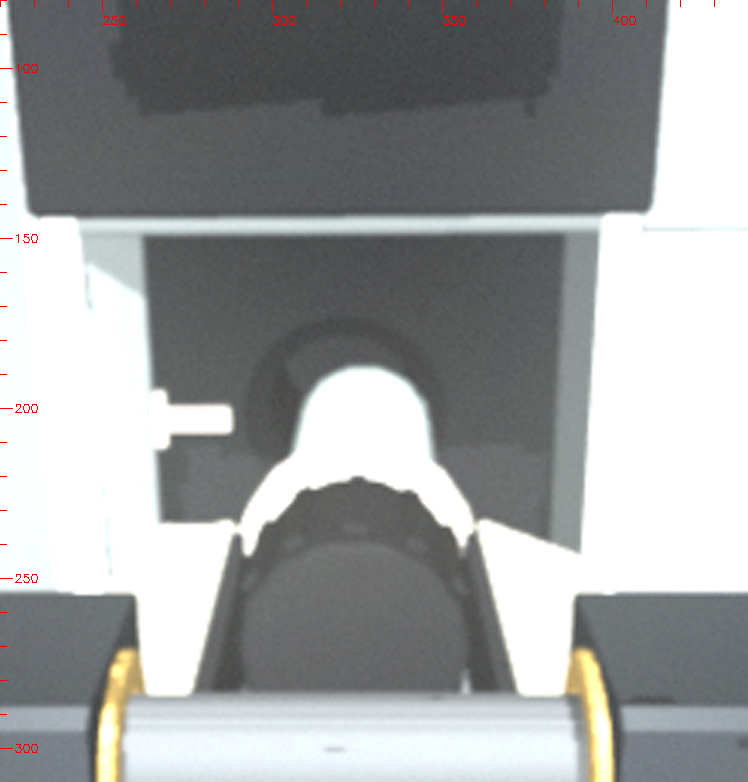

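>>> play_rows --pt "-0.03 -0.002 0 0 -0.02 0 1" --pt "-0.005 0 0 0 -0.02 0 1" --pt "0 0 0 0 0 0 1"

```text
clock: 22.55
position: [0.5808, 0.2329, 0.199]
ee_rot: [-3.133, 0.144, 0.026]
force: [0.2, -0.3, -1.1]
width: 0.365
```

```bash
python3 - <<'E'
from h import *
plan([.5815,.2325,.185],-5.2)
w=get_image('wrist'); w=np.clip(w.astype(float)*1.8,0,255).astype(np.uint8); crop(w,220,80,440,310,3.4,'w19.png')
E
```

```text
now [0.5808 0.2329 0.199 ] yaw -5.3 tilt 1.00 d [  0.6665  -0.418  -13.9666] mm rot [-0.2237  0.974  -0.0682] F [ 0.2 -0.3 -1.1] w0.365 t22.6
[0.006, 0.003, 0.093, -0.008, 0.034, -0.002]
```

View pics/w19.png

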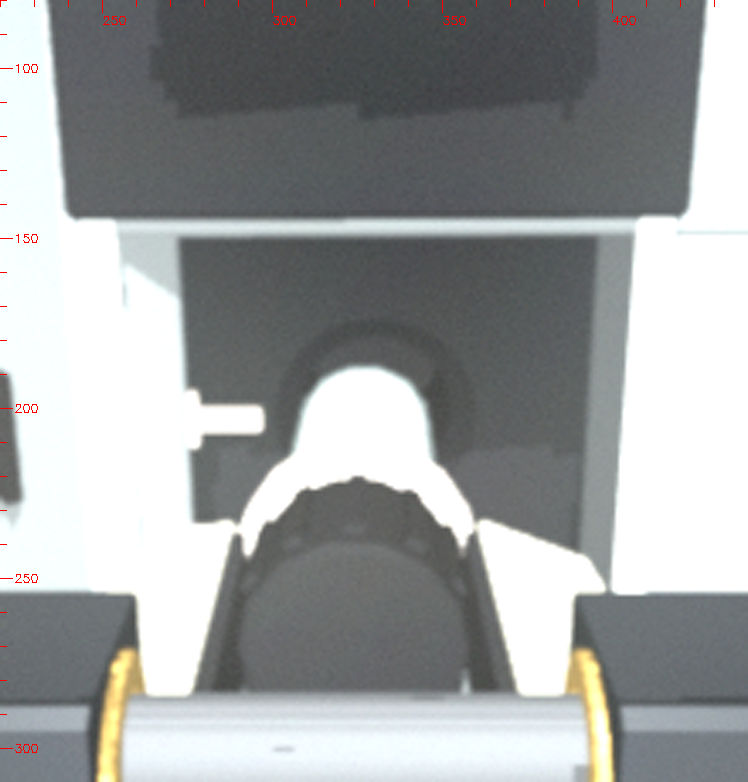

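```bash
python3 - <<'E'
from h import *
m=cam('wrist'); o=observe(); R=Ro.from_rotvec(o['ee_rot']).as_matrix()
print('base by tool axis',o['position']+R@[0,0,-0.0188]*0+R@np.array([0,0,.0786]))
a=lambda L:[(220+x/3.4-.4,80+y/3.4-.4) for x,y in L]
z=.1204
print('base edge top',back(m,a([(365,367)]),z),'LR at cell',back(m,a([(300,425),(432,425)]),z))
print('well top',back(m,a([(376,320)]),.106),'LR',back(m,a([(277,415),(475,415)]),.106),'mark tip',back(m,a([(264,419)]),.109))
# project body silhouette for hypothesised base centre
for b in ([.5817,.2329],[.584,.2329],[.584,.2310]):
    th=np.linspace(0,2*np.pi,73); P=np.c_[b[0]+.015*np.cos(th),b[1]+.015*np.sin(th),np.full(73,z)]
    p=(proj(m,P)-[220,80])*3.4; print(b,'u',p[:,0].min(),p[:,0].max(),'vmin',p[:,1].min())
for b in ([.5838,.2325],):
  for r in (.018,.024):
    P=np.c_[b[0]+r*np.cos(th),b[1]+r*np.sin(th),np.full(73,.106)]
    p=(proj(m,P)-[220,80])*3.4; print('well',r,'u',p[:,0].min(),p[:,0].max(),'vmin',p[:,1].min())
E
```

```text
base by tool axis [0.5795 0.2334 0.1204]
base edge top [[0.5819 0.2476 0.1204]] LR at cell [[0.5662 0.2354 0.1204]
 [0.5956 0.2329 0.1204]]
well top [[0.585  0.2545 0.106 ]] LR [[0.5596 0.2335 0.106 ]
 [0.6063 0.2295 0.106 ]] mark tip [[0.5568 0.2338 0.109 ]]
[0.5817, 0.2329] u 301.5146980335753 435.527173865361 vmin 364.08863031071616
[0.584, 0.2329] u 311.7150767037016 445.807613262674 vmin 363.2134190708599
[0.584, 0.231] u 312.58584494864874 446.38239870810736 vmin 371.4811275550582
well 0.018 u 301.6320789148135 454.08302079822676 vmin 335.47480787826265
well 0.024 u 276.2956384318135 479.58050441139324 vmin 310.1544486003631
```

>>> play_rows --pt "0.016 0.007 0.01 0 0 0 1" --pt "0.003 0.002 0.01 0 0 0 1" --pt "0 0 0 0 0 0 1"

```text
clock: 22.9
position: [0.584, 0.2312, 0.1959]
ee_rot: [-3.133, 0.144, 0.025]
force: [0.8, -0.2, -1.4]
width: 0.361
```

```bash
python3 - <<'E'
from h import *
plan([.583,.2319,.185],-5.2)
E
```

```text
now [0.584  0.2312 0.1959] yaw -5.3 tilt 0.95 d [ -1.0217   0.6535 -10.9289] mm rot [-0.243   0.9219 -0.0716] F [ 0.8 -0.2 -1.4] w0.361 t22.9
[-0.006, -0.003, 0.073, -0.008, 0.032, -0.003]
```

>>> play_rows --pt "0 -0.002 0.05 0 0 0 1" --pt "0 0 0.06 0 0 0 1" --pt "0 0 0.06 0 0 0 1" --pt "0 0 0 0 0 0 1"

```text
clock: 23.3
position: [0.5832, 0.2317, 0.1676]
ee_rot: [-3.134, 0.144, 0.026]
force: [-0.6, -0.4, -0.8]
width: 0.364
```

```bash
python3 - <<'E'
from h import *
plan([.583,.2319,.13],-5.2)
w=get_image('wrist'); w=np.clip(w.astype(float)*1.8,0,255).astype(np.uint8); crop(w,220,80,440,310,3.4,'w20.png')
E
```

```text
now [0.5832 0.2317 0.1676] yaw -5.3 tilt 0.99 d [ -0.1692   0.2143 -37.617 ] mm rot [-0.2208  0.9645 -0.0671] F [-0.6 -0.4 -0.8] w0.364 t23.3
[0.003, -0.0, 0.251, -0.008, 0.034, -0.002]
```

View pics/w20.png

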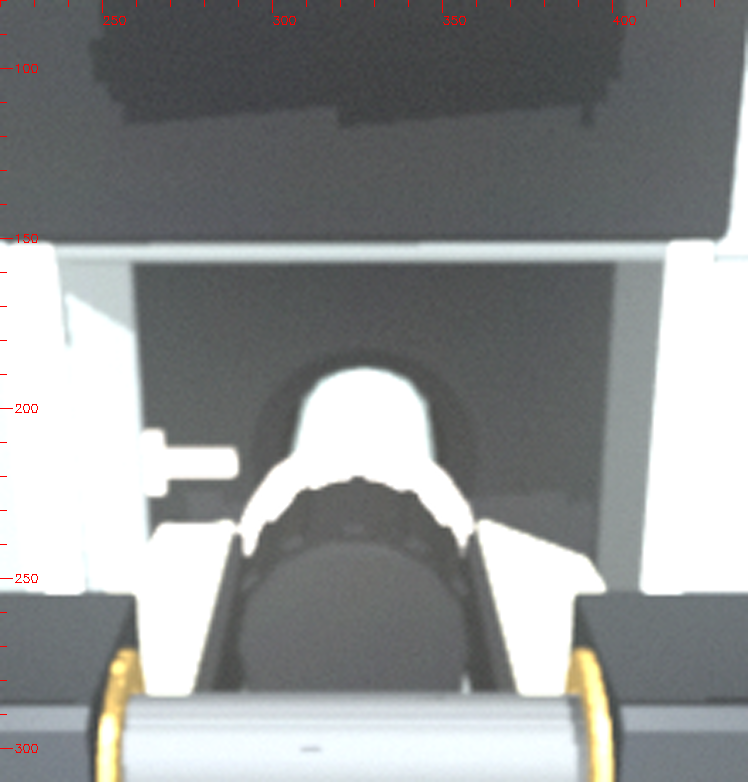

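>>> play_rows --pt "0.002 0 0.06 0 0 0 1" --pt "0.002 0 0.06 0 0 0 1" --pt "0 0 0.05 0 0 0 1" --pt "0 0 0.02 0 0 0 1"

```text
clock: 23.75
position: [0.584, 0.232, 0.1378]
ee_rot: [-3.133, 0.144, 0.024]
force: [-0.0, -0.5, -0.4]
width: 0.363
```

```bash
python3 - <<'E'
from h import *
plan([.583,.2319,.1266],-5.2)
E
```

```text
now [0.584  0.232  0.1378] yaw -5.3 tilt 0.92 d [ -1.0092  -0.117  -11.1881] mm rot [-0.2639  0.8821 -0.0601] F [-0.  -0.5 -0.4] w0.363 t23.8
[-0.005, 0.002, 0.075, -0.009, 0.031, -0.002]
```

>>> play_rows --pt "0 0 0.03 0 0 0 1" --pt "0 0 0.03 0 0 0 1" --pt "0 0 0.02 0 0 0 1"

```text
clock: 24.05
position: [0.5851, 0.2323, 0.1259]
ee_rot: [-3.132, 0.144, 0.02]
force: [-2.5, -1.8, 25.0]
width: 0.363
```

```bash
python3 - <<'E'
from h import *
plan([.583,.2319,.1266],-5.2)
E
```

```text
now [0.5851 0.2323 0.1259] yaw -5.3 tilt 0.82 d [-2.0823 -0.412   0.6747] mm rot [-0.3277  0.7473 -0.066 ] F [-2.5 -1.8 25. ] w0.363 t24.1
[-0.014, 0.004, -0.004, -0.011, 0.026, -0.002]
```

>>> play_rows --pt "0 0 -0.01 0 0 0 1" --pt "0 0 0 0 0 0 0.15" --pt "0 0 0 0 0 0 0.12" --pt "0 0 -0.02 0 0 0 0.12" --pt "0 0 -0.05 0 0 0 0.1"

```text
clock: 24.55
position: [0.5853, 0.2322, 0.1381]
ee_rot: [-3.132, 0.144, 0.02]
force: [0.0, 0.9, -1.1]
width: 0.442
```

>>> play_rows --pt "0 0 -0.12 0 0 0 0.1" --pt "0 0 -0.2 0 0 0 0" --pt "0 0 -0.25 0 0 0 0" --pt "0 0 -0.2 0 0 0 0" --pt "0 0 -0.1 0 0 0 0"

```text
clock: 25.05
position: [0.5857, 0.2306, 0.274]
ee_rot: [-3.134, 0.145, 0.024]
force: [0.1, -0.5, -0.2]
width: 0.5
```

```bash
python3 - <<'E'
from h import *
plan([.583,.2319,.25],-5.2)
w=get_image('wrist'); w=np.clip(w.astype(float)*1.8,0,255).astype(np.uint8); crop(w,220,80,440,310,3.4,'w21.png')
E
```

```text
now [0.5857 0.2306 0.274 ] yaw -5.3 tilt 0.92 d [ -2.707    1.337  -24.0233] mm rot [-0.1957  0.9034 -0.1087] F [ 0.1 -0.5 -0.2] w0.500 t25.1
[-0.016, -0.007, 0.16, -0.007, 0.032, -0.004]
```

View pics/w21.png

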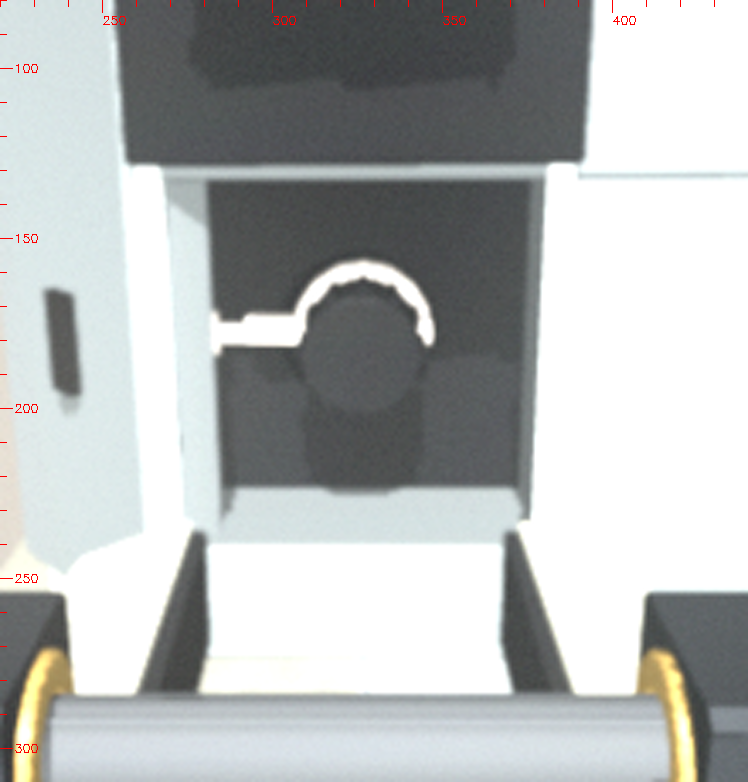

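```bash
python3 - <<'E'
from h import *
plan([.596,.376,.25],-5.2,4)
E
```

```text
now [0.5866 0.2307 0.2761] yaw -5.3 tilt 0.81 d [  9.362  145.2602 -26.0636] mm rot [-0.2862  0.7581 -0.1111] F [1.2 0.6 2. ] w0.500 t25.1
[-0.006, -0.242, 0.045, -0.002, 0.007, -0.001]
[-0.006, -0.242, 0.044, -0.002, 0.007, -0.001]
[-0.006, -0.242, 0.044, -0.002, 0.007, -0.001]
[-0.006, -0.242, 0.044, -0.002, 0.007, -0.001]
```

>>> play_rows --pt "-0.006 -0.25 0.02 0 0.007 0 1" --pt "-0.006 -0.25 0.02 0 0.007 0 1" --pt "-0.006 -0.242 0.04 0 0.007 0 1" --pt "-0.006 -0.2 0.04 0 0 0 1" --pt "0 -0.02 0 0 0 0 1"

```text
clock: 25.6
position: [0.5981, 0.3774, 0.262]
ee_rot: [-3.13, 0.153, -0.003]
force: [0.5, 0.7, 0.1]
width: 0.113
```

```bash
python3 - <<'E'
from h import *
plan([.596,.376,.168],-5.2)
w=get_image('wrist'); crop(w,140,60,500,330,2.2,'w22.png')
m=cam('wrist'); print((proj(m,[.5938,.3443,.184])-[140,60])*2.2)
E
```

```text
now [0.5981 0.3774 0.262 ] yaw -5.6 tilt 0.48 d [ -2.1303  -1.3986 -94.0446] mm rot [-0.4656 -0.0941 -0.4127] F [0.5 0.7 0.1] w0.113 t25.6
[-0.007, 0.008, 0.313, -0.008, -0.002, -0.007]
[-0.007, 0.007, 0.313, -0.008, -0.002, -0.007]
[[402.7807 405.92  ]]
```

View pics/w22.png

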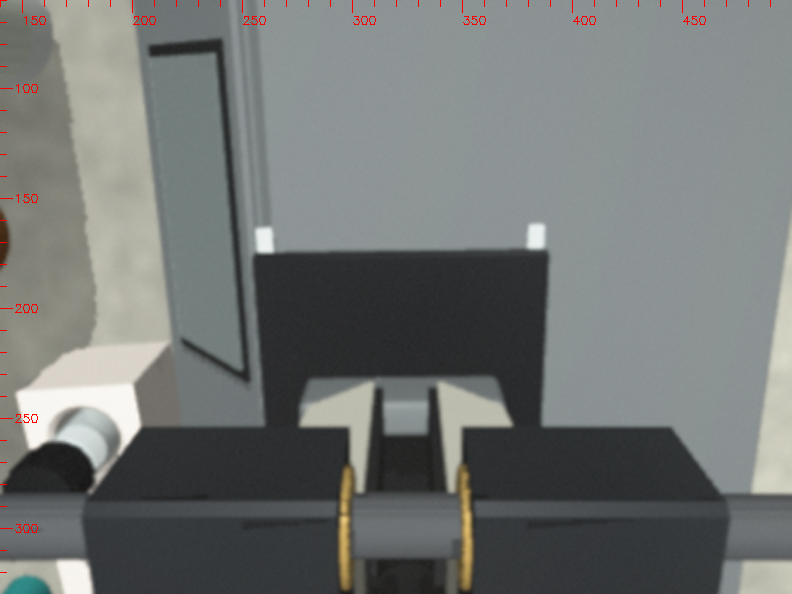

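```bash
python3 - <<'E'
from h import *
m=cam('wrist')
a=lambda L:[(140+x/2.2-.4,60+y/2.2-.4) for x,y in L]
print(back(m,a([(405,401),(405,435),(303,400),(500,400)]),.184), back(m,a([(260,253),(548,250)]),.157))
E
```

```text
[[0.5945 0.3465 0.184 ]
 [0.5932 0.3331 0.184 ]
 [0.5583 0.3506 0.184 ]
 [0.6284 0.3435 0.184 ]] [[0.5453 0.3996 0.157 ]
 [0.6526 0.39   0.157 ]]
```

>>> play_rows --pt "-0.007 0 0.15 0 0 0 1" --pt "-0.005 0 0.2 0 0 0 1" --pt "0 0 0.2 0 0 0 1" --pt "0 0 0.06 0 0 0 1" --pt "0 0 0 0 0 0 1"

```text
clock: 26.15
position: [0.5996, 0.371, 0.1713]
ee_rot: [-3.131, 0.163, -0.011]
force: [0.2, -0.1, 0.6]
width: 0.005
```

```bash
python3 - <<'E'
from h import *
plan([.595,.364,.169],-5.2)
E
```

```text
now [0.5996 0.371  0.1713] yaw -6.0 tilt 0.53 d [-4.6231 -6.9722 -2.3343] mm rot [-0.3628 -0.3896 -0.7552] F [ 0.2 -0.1  0.6] w0.005 t26.1
[-0.026, 0.05, 0.015, -0.013, -0.014, -0.026]
```

>>> play_rows --pt "-0.02 0.08 0.01 0 0 -0.02 1" --pt "-0.01 0.12 0 0 0 0 1" --pt "0 0.15 0 0 0 0 1" --pt "0 0.15 0 0 0 0 1" --pt "0 0.12 0 0 0 0 1"

```text
clock: 26.65
position: [0.5888, 0.2801, 0.1765]
ee_rot: [-3.124, 0.14, -0.022]
force: [0.3, 1.9, -1.5]
width: 0.002
```

```bash
python3 - <<'E'
from h import *
plan([.585,.2465,.169],-5.2)
E
```

```text
now [0.5888 0.2801 0.1765] yaw -5.2 tilt 1.15 d [ -3.7644 -33.62    -7.4884] mm rot [-0.8423 -0.7801  0.0534] F [ 0.3  1.9 -1.5] w0.002 t26.6
[-0.006, 0.226, 0.047, -0.029, -0.027, 0.002]
```

>>> play_rows --pt "0 0.06 0.05 0 0 0 1" --pt "0 0.1 0.02 0 0 0 1" --pt "0 0.05 0 0 0 0 1" --pt "0 0.03 0 0 0 0 1"

```text
clock: 27.05
position: [0.588, 0.2475, 0.1682]
ee_rot: [-3.113, 0.138, -0.033]
force: [6.2, 22.9, -8.3]
width: 0.004
```

```bash
python3 - <<'E'
from h import *
plan([.585,.2465,.169],-5.2)
E
```

```text
now [0.588  0.2475 0.1682] yaw -5.1 tilt 1.89 d [-2.9548 -0.9872  0.7817] mm rot [-1.5201 -1.1299  0.1285] F [ 6.2 22.9 -8.3] w0.004 t27.1
[-0.019, 0.008, -0.006, -0.053, -0.039, 0.004]
```

>>> play_rows --pt "0 -0.05 0 -0.04 -0.03 0 1" --pt "0 -0.05 -0.05 0 0 0 1" --pt "0 0 -0.2 0 0 0 0.5" --pt "0 0 -0.25 0 0 0 0.5" --pt "0 -0.05 -0.25 0 0 0 0.5"

```text
clock: 27.55
position: [0.5867, 0.268, 0.2792]
ee_rot: [3.138, -0.14, -0.006]
force: [1.2, 0.7, 0.1]
width: 0.215
```

```bash
python3 - <<'E'
from h import *
plan([.42,.0,.32],0)
w=get_image('wrist'); crop(w,140,60,500,330,2.2,'w23.png')
t=get_image('top'); crop(t,190,90,480,240,2.7,'t23.png')
s=get_image('scene'); crop(s,150,150,500,320,2.2,'s23.png')
print(observe()['joints'])
E
```

```text
now [0.5867 0.268  0.2792] yaw -5.1 tilt 0.24 d [-166.6761 -267.9786   40.8422] mm rot [ 0.0385  0.2359 -5.0927] F [1.2 0.7 0.1] w0.215 t27.6
[-0.136, 0.268, -0.038, 0.0, 0.001, -0.025]
[-0.139, 0.267, -0.038, 0.0, 0.001, -0.025]
[-0.142, 0.265, -0.038, 0.0, 0.001, -0.025]
[-0.146, 0.263, -0.038, 0.0, 0.001, -0.025]
[-0.149, 0.261, -0.039, 0.0, 0.001, -0.025]
[-0.152, 0.259, -0.039, 0.0, 0.001, -0.025]
[-0.156, 0.257, -0.039, 0.0, 0.001, -0.025]
[-0.8624  0.4639  0.5453  1.4677 -0.2479  1.276  -0.3792]
```

View pics/w23.png

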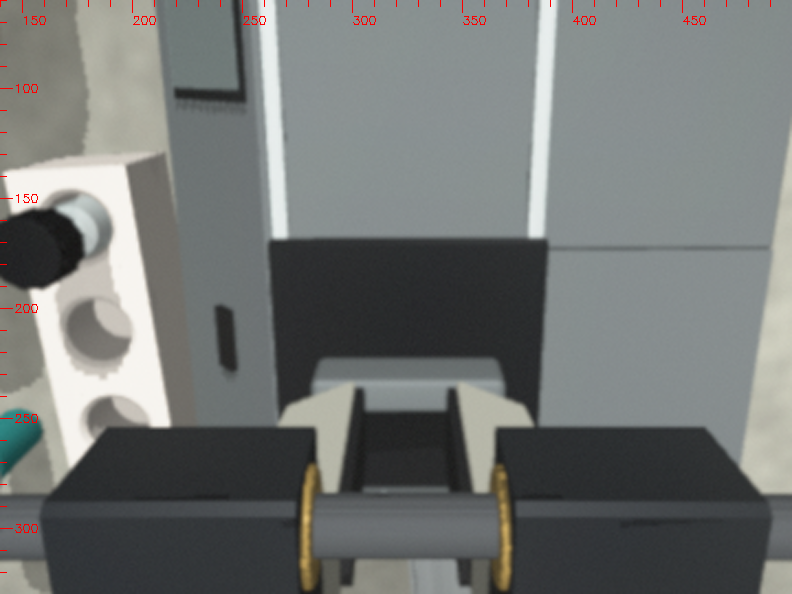

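View pics/s23.png

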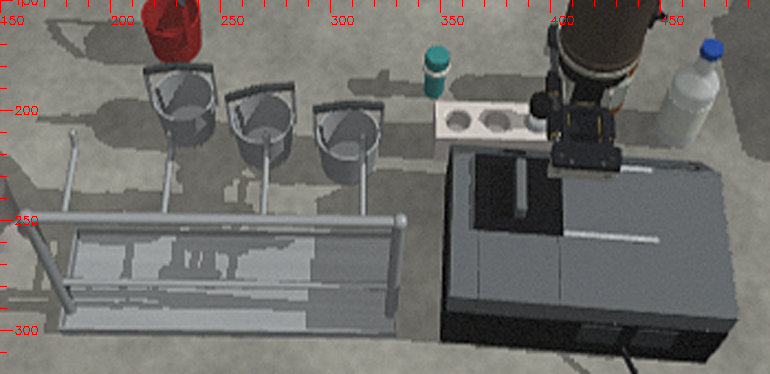

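View pics/t23.png

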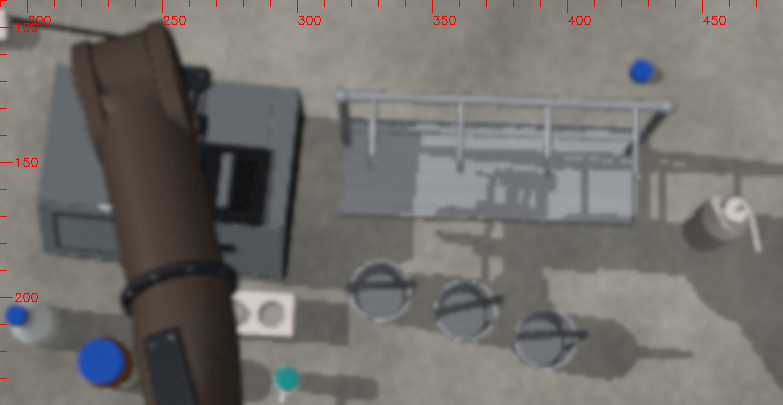

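>>> play_rows --pt "-0.12 0.26 -0.08 0 0 -0.05 0.3" --pt "-0.13 0.27 -0.08 0 0 -0.05 0.2" --pt "-0.13 0.27 -0.04 0 0 -0.05 0" --pt "-0.13 0.27 -0.02 0 0 -0.05 0" --pt "-0.13 0.26 0 0 0 -0.05 0"

```text
clock: 28.2
position: [0.4813, 0.072, 0.3079]
ee_rot: [3.139, 0.082, -0.008]
force: [0.1, -1.1, 0.1]
width: 0.5
```

```bash
python3 - <<'E'
from h import *
plan([.446,.012,.30],3.4)
E
```

```text
now [0.4813 0.072  0.3079] yaw 3.0 tilt 0.30 d [-35.3152 -60.0182  -7.9387] mm rot [ 0.0829  0.2895 -0.4002] F [ 0.1 -1.1  0.1] w0.500 t28.2
[-0.128, 0.194, 0.027, 0.001, 0.005, -0.007]
[-0.129, 0.193, 0.027, 0.001, 0.005, -0.007]
```

>>> play_rows --pt "-0.128 0.194 0.02 0 0.005 0 0" --pt "-0.12 0.18 0.02 0 0 0 0" --pt "-0.02 0.03 0 0 0 0 0" --pt "0 0 0 0 0 0 0"

```text
clock: 28.6
position: [0.4375, -0.0004, 0.2995]
ee_rot: [3.14, 0.069, -0.01]
force: [0.4, 1.0, 0.9]
width: 0.496
```

```bash
python3 - <<'E'
from h import *
plan([.446,.012,.30],3.4)
cv2.imwrite('pics/w24.png',get_image('wrist'))
E
```

```text
now [ 0.4375 -0.0004  0.2995] yaw 2.5 tilt 0.38 d [ 8.4796 12.4311  0.4842] mm rot [ 0.0561  0.3733 -0.88  ] F [0.4 1.  0.9] w0.496 t28.6
[0.06, -0.08, -0.004, 0.002, 0.013, -0.031]
```

View pics/w24.png

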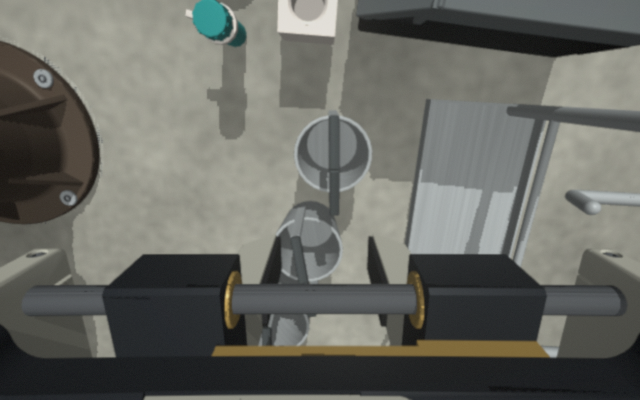

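```bash
python3 - <<'E'
from h import *
w=cv2.imread('pics/w24.png'); crop(w,280,90,390,220,5.5,'w24a.png')
E
```

```text
(no output)
```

View pics/w24a.png

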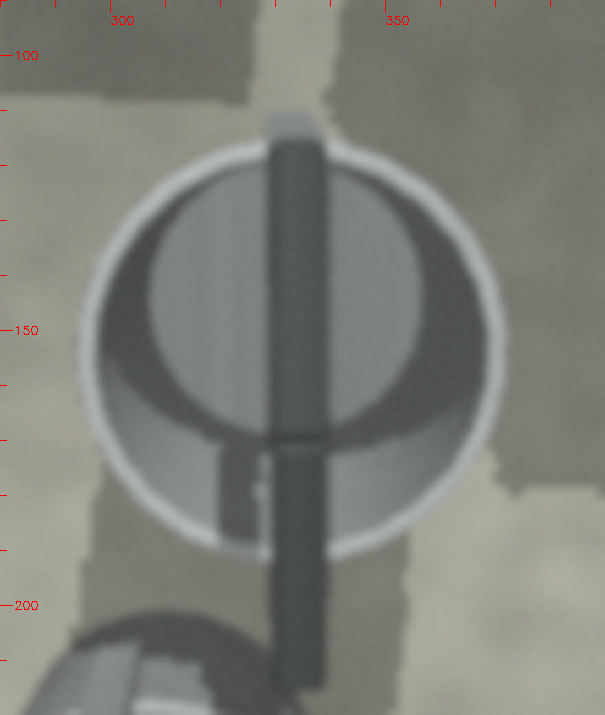

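```bash
python3 - <<'E'
from h import *
m=wcam_at([0.4375,-0.0004,0.2995],[3.14,.069,-.01])
a=lambda L:[(280+x/5.5-.4,90+y/5.5-.4) for x,y in L]
print('apex',back(m,a([(299,438)]),.160)); e=back(m,a([(298,135),(301,688)]),.151); print(e,e.mean(0),np.degrees(np.arctan2(-(e[0]-e[1])[0],(e[0]-e[1])[1])))
print('rim',back(m,a([(292.5,349)]),.085))
E
```

```text
apex [[0.4441 0.0143 0.16  ]]
[[ 0.4415  0.0631  0.151 ]
 [ 0.4472 -0.034   0.151 ]] [0.4444 0.0146 0.151 ] 3.352929064743132
rim [[0.4443 0.0158 0.085 ]]
```

>>> play_rows --pt "0.05 -0.085 0.15 0 0.01 -0.03 0" --pt "0.01 -0.02 0.2 0 0 0 0" --pt "0 0 0.2 0 0 0 0" --pt "0 0 0.1 0 0 0 0" --pt "0 0 0 0 0 0 0"

```text
clock: 29.15
position: [0.4496, 0.0224, 0.1978]
ee_rot: [3.137, 0.107, 0.0]
force: [0.7, 0.3, 0.8]
width: 0.501
```

```bash
python3 - <<'E'
from h import *
plan([.4443,.0145,.152],3.4)
w=get_image('wrist'); crop(w,200,80,440,310,3.2,'w25.png')
m=cam('wrist'); print((proj(m,[[.4443,.0145,.16]])-[200,80])*3.2)
E
```

```text
now [0.4496 0.0224 0.1978] yaw 3.9 tilt 0.14 d [ -5.2721  -7.8765 -45.8024] mm rot [ 0.1409 -0.0043  0.4911] F [0.7 0.3 0.8] w0.501 t29.1
[-0.039, 0.049, 0.305, 0.005, -0.0, 0.017]
[[370.3311 502.4464]]
```

View pics/w25.png

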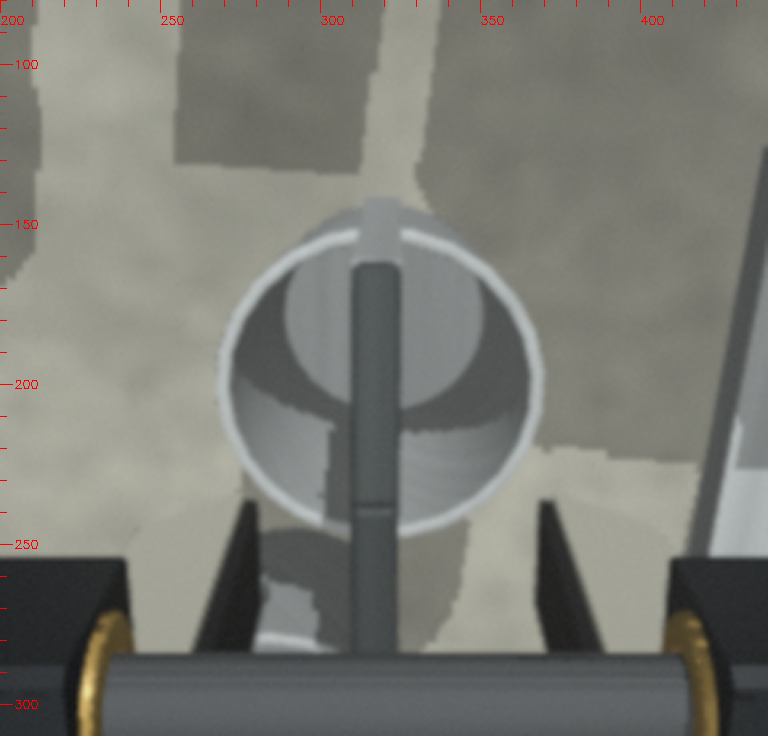

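>>> play_rows --pt "-0.035 0.055 0.05 0 0 0 0" --pt "-0.005 0.01 0.1 0 0 0 0" --pt "0 0 0.1 0 0 0 0" --pt "0 0 0.05 0 0 0 0" --pt "0 0 0 0 0 0 0"

```text
clock: 29.7
position: [0.4473, 0.0117, 0.1548]
ee_rot: [3.138, 0.11, 0.011]
force: [0.2, -0.3, -0.2]
width: 0.497
```

```bash
python3 - <<'E'
from h import *
plan([.4448,.0143,.152],3.4)
E
```

```text
now [0.4473 0.0117 0.1548] yaw 4.0 tilt 0.42 d [-2.5357  2.567  -2.7737] mm rot [ 0.0949 -0.4054  0.6277] F [ 0.2 -0.3 -0.2] w0.497 t29.7
[-0.016, -0.018, 0.018, 0.003, -0.014, 0.022]
```

>>> play_rows --pt "-0.016 -0.02 0.018 0 0 0 0" --pt "0 -0.004 0.004 0 0 0 0" --pt "0 0 0 0 0 0 0.7" --pt "0 0 0 0 0 0 1" --pt "0 0 0 0 0 0 1" --force 15

```text
clock: 30.2
position: [0.4459, 0.0156, 0.1534]
ee_rot: [3.139, 0.111, 0.017]
force: [0.4, 0.1, -0.0]
width: 0.291
```

>>> play_rows --pt "0 0 0 0 0 0 1" --pt "0 0 0 0 0 0 1" --force 35

```text
clock: 30.4
position: [0.446, 0.0156, 0.1536]
ee_rot: [3.139, 0.111, 0.017]
force: [-0.3, -0.4, -0.2]
width: 0.114
```

```bash
python3 - <<'E'
from h import *
plan([.4448,.0143,.152],3.4)
w=get_image('wrist'); crop(w,200,80,440,310,3.2,'w26.png')
E
```

```text
now [0.446  0.0156 0.1536] yaw 4.1 tilt 0.63 d [-1.2295 -1.323  -1.6012] mm rot [ 0.0258 -0.6309  0.6508] F [-0.3 -0.4 -0.2] w0.114 t30.4
[-0.009, 0.008, 0.011, 0.001, -0.022, 0.023]
```

View pics/w26.png

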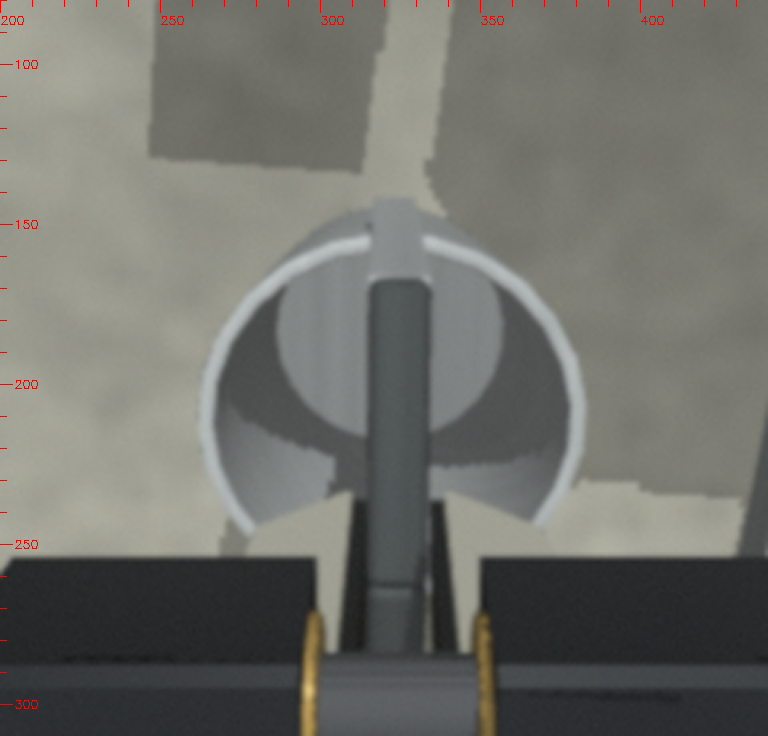

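>>> play_rows --pt "0 0 -0.05 0 0 0 1" --pt "0 0 -0.15 0 0 0 1" --pt "0 0 -0.25 0 0 0 1" --pt "0 0 -0.28 0 0 0 1" --pt "0 0 -0.28 0 0 0.05 1" --force 40

```text
clock: 30.95
position: [0.4396, 0.0143, 0.306]
ee_rot: [3.135, 0.068, -0.004]
force: [2.3, 0.1, -2.1]
width: 0.098
```

>>> play_rows --pt "0 0 -0.15 0 0 0.05 1" --pt "0 0 -0.05 0 0 0.03 1" --pt "0 0 0 0 0 0 1"

```text
clock: 31.25
position: [0.4412, 0.0138, 0.3426]
ee_rot: [3.139, -0.0, 0.009]
force: [0.6, -0.1, -3.5]
width: 0.097
```

```bash
python3 - <<'E'
from h import *
plan([.53,.03,.335],-.4)
cv2.imwrite('pics/w27.png',get_image('wrist'))
E
```

```text
now [0.4412 0.0138 0.3426] yaw -0.0 tilt 0.36 d [88.8256 16.2176 -7.6202] mm rot [ 0.1457 -0.3243  0.399 ] F [ 0.6 -0.1 -3.5] w0.097 t31.2
[0.296, -0.054, 0.027, 0.003, -0.006, 0.007]
[0.296, -0.055, 0.026, 0.003, -0.006, 0.007]
```

View pics/w27.png

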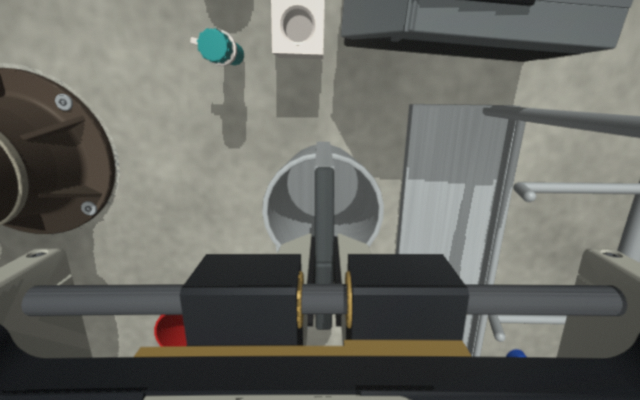

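```bash
python3 - <<'E'
from h import *
w=cv2.imread('pics/w27.png'); crop(w,470,90,640,340,3,'w27a.png')
E
```

```text
(no output)
```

View pics/w27a.png

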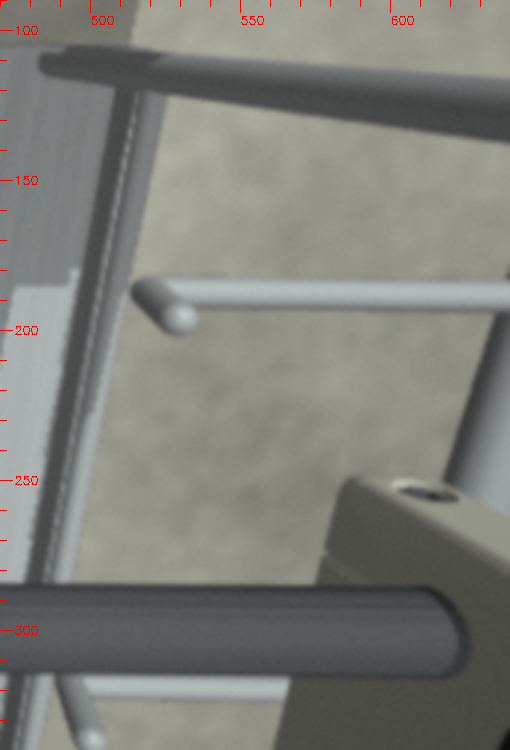

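```bash
python3 - <<'E'
from h import *
m=wcam_at([.4412,.0138,.3426],[3.139,0,.009])
a=lambda L:[(470+x/3-.4,90+y/3-.4) for x,y in L]
print('tip3',back(m,a([(182,317)]),.290),'bar',back(m,a([(250,293),(480,297)]),.265),'corner',back(m,a([(140,288)]),.265),'tip2',back(m,a([(92,740)]),.29))
E
```

```text
tip3 [[0.578  0.0301 0.29  ]] bar [[0.6098 0.0282 0.265 ]
 [0.6652 0.0271 0.265 ]] corner [[0.5829 0.0296 0.265 ]] tip2 [[ 0.5761 -0.0838  0.29  ]]
```

>>> play_rows --pt "0.2 -0.05 0.01 0 0 0.007 1" --pt "0.28 -0.04 0.01 0 0 0 1" --pt "0.28 -0.02 0.01 0 0 0 1" --pt "0.25 0 0 0 0 0 1" --pt "0.12 0 0 0 0 0 1"

```text
clock: 31.8
position: [0.6093, 0.0309, 0.3268]
ee_rot: [3.139, 0.003, -0.019]
force: [-1.2, 0.3, -1.7]
width: 0.097
```

```bash
python3 - <<'E'
from h import *
plan([.623,.030,.31],-.4)
E
```

```text
now [0.6093 0.0309 0.3268] yaw 0.1 tilt 0.69 d [ 13.708   -0.8831 -16.8463] mm rot [0.122  0.6804 0.5174] F [-1.2  0.3 -1.7] w0.097 t31.8
[0.093, 0.006, 0.111, 0.004, 0.024, 0.018]
```

>>> play_rows --pt "0.07 0.004 0.02 0 0.01 0.01 1" --pt "0.015 0 0.02 0 0 0 1" --pt "0 0 0 0 0 0 1" --pt "0 0 0 0 0 0 1"

```text
clock: 32.2
position: [0.6208, 0.0293, 0.3132]
ee_rot: [3.136, -0.007, -0.027]
force: [-0.1, -0.7, -2.1]
width: 0.101
```

```bash
python3 - <<'E'
from h import *
plan([.623,.030,.2726],-.4)
w=get_image('wrist'); crop(w,160,60,480,320,2.4,'w28.png')
s=get_image('scene'); crop(s,230,150,380,320,4,'s28.png')
E
```

```text
now [0.6208 0.0293 0.3132] yaw -0.3 tilt 1.03 d [  2.2383   0.7152 -40.5733] mm rot [0.3418 0.9736 0.1322] F [-0.1 -0.7 -2.1] w0.101 t32.2
[0.019, -0.006, 0.27, 0.012, 0.034, 0.005]
```

View pics/w28.png

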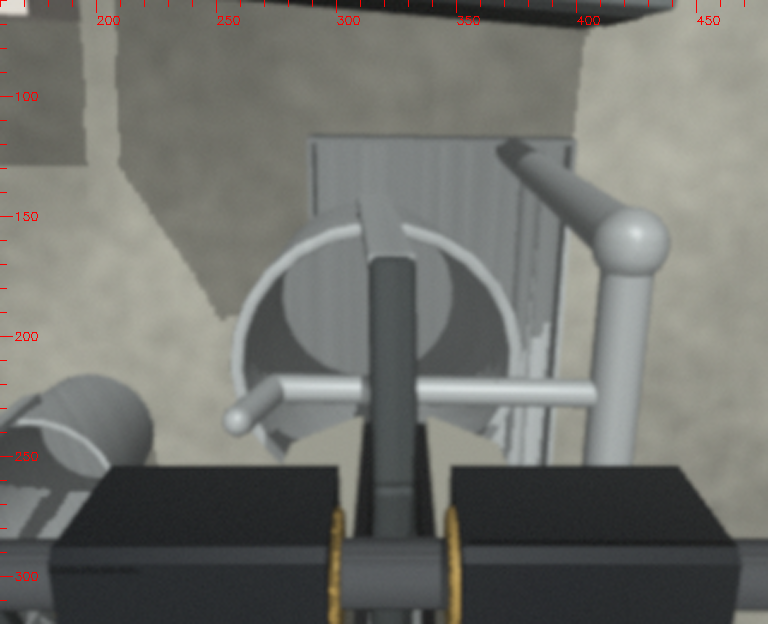

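View pics/s28.png

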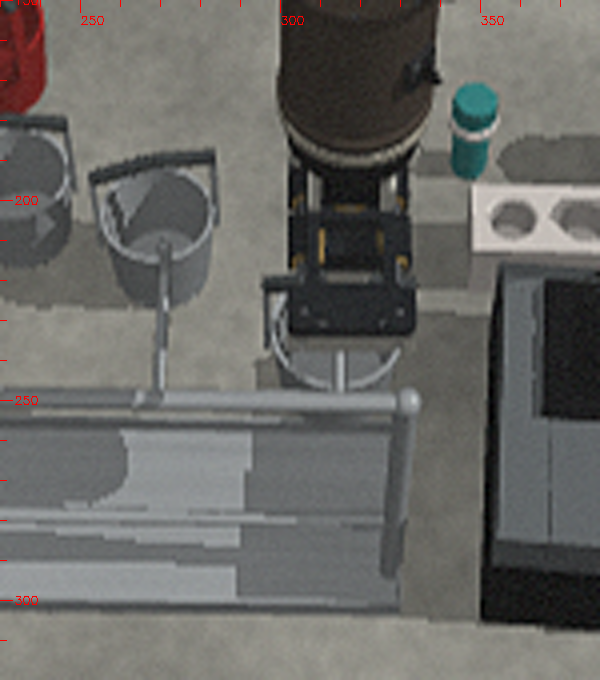

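>>> play_rows --pt "0.012 -0.004 0.06 0 0.03 0 1" --pt "0.004 0 0.08 0 0 0 1" --pt "0 0 0.06 0 0 0 1" --pt "0 0 0 0 0 0 1"

```text
clock: 32.7
position: [0.622, 0.0304, 0.2844]
ee_rot: [3.139, -0.006, 0.003]
force: [0.2, 0.7, -2.3]
width: 0.099
```

```bash
python3 - <<'E'
from h import *
plan([.623,.030,.2726],-.4)
E
```

```text
now [0.622  0.0304 0.2844] yaw -0.2 tilt 0.19 d [  1.0477  -0.3505 -11.7814] mm rot [ 0.1642 -0.0932  0.1972] F [ 0.2  0.7 -2.3] w0.099 t32.7
[0.007, 0.002, 0.079, 0.006, -0.003, 0.007]
```

>>> play_rows --pt "0 0 0.04 0 0 0 1" --pt "0 0 0.03 0 0 0 1" --pt "0 0 0.02 0 0 0 1"

```text
clock: 33.0
position: [0.6224, 0.0304, 0.2724]
ee_rot: [3.14, -0.005, 0.005]
force: [-12.1, 2.1, 33.8]
width: 0.096
```

```bash
python3 - <<'E'
from h import *
plan([.623,.030,.2726],-.4)
E
```

```text
now [0.6224 0.0304 0.2724] yaw -0.2 tilt 0.21 d [ 0.6293 -0.4399  0.1633] mm rot [ 0.0899 -0.1891  0.2098] F [-12.1   2.1  33.8] w0.096 t33.0
[0.004, 0.003, -0.001, 0.003, -0.007, 0.007]
```

>>> play_rows --pt "0 0 -0.01 0 0 0 1" --pt "0 0 0 0 0 0 0.7" --pt "0 0 0 0 0 0 0.5" --pt "0 0 0 0 0 0 0.44" --pt "0 0 -0.02 0 0 0 0.44"

```text
clock: 33.5
position: [0.6231, 0.0302, 0.2777]
ee_rot: [3.14, -0.005, 0.008]
force: [0.2, -0.1, -0.5]
width: 0.276
```

>>> play_rows --pt "0 0 -0.04 0 0 0 0.44" --pt "0 0 -0.06 0 0 0 0.44" --pt "0 0 -0.1 0 0 0 0.3" --pt "0 0 -0.15 0 0 0 0" --pt "0 0 -0.15 0 0 0 0"

```text
clock: 34.0
position: [0.6217, 0.0304, 0.3551]
ee_rot: [3.139, -0.006, 0.002]
force: [0.4, 0.6, 0.6]
width: 0.469
```

```bash
python3 - <<'E'
from h import *
plan([.42,-.12,.34],12)
w=get_image('wrist'); crop(w,160,60,480,320,2.4,'w29.png')
s=get_image('scene'); crop(s,230,150,380,320,4,'s29.png')
E
```

```text
now [0.6217 0.0304 0.3551] yaw -0.2 tilt 0.16 d [-201.651  -150.4181  -15.1413] mm rot [  0.1463  -0.0637 -12.2124] F [0.4 0.6 0.6] w0.469 t34.0
[-0.223, 0.168, 0.017, 0.001, -0.0, -0.071]
[-0.229, 0.16, 0.017, 0.001, -0.0, -0.071]
[-0.235, 0.152, 0.017, 0.001, -0.0, -0.071]
[-0.24, 0.143, 0.017, 0.001, -0.0, -0.071]
[-0.245, 0.135, 0.017, 0.001, -0.0, -0.071]
[-0.25, 0.126, 0.017, 0.001, -0.0, -0.071]
```

View pics/w29.png

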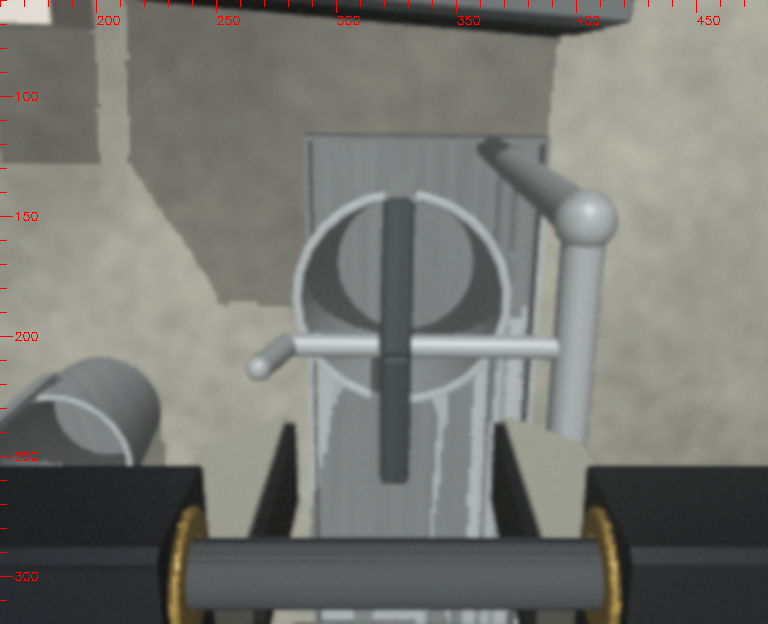

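View pics/s29.png

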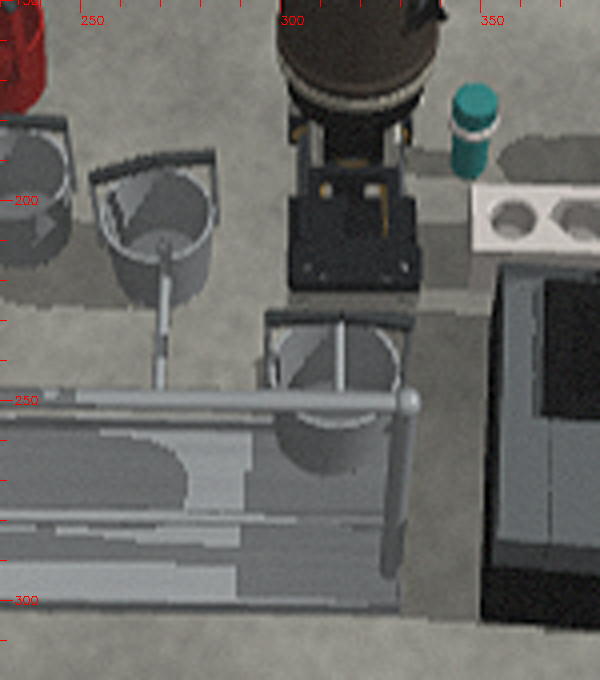

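>>> play_rows --pt "-0.2 0.16 0 0 0 -0.07 0" --pt "-0.24 0.16 0.01 0 0 -0.075 0" --pt "-0.24 0.15 0.02 0 0 -0.075 0" --pt "-0.245 0.14 0.03 0 0 -0.075 0" --pt "-0.25 0.13 0.04 0 0 -0.075 0"

```text
clock: 34.6
position: [0.4543, -0.0935, 0.3401]
ee_rot: [3.122, 0.308, 0.013]
force: [0.3, 0.3, 0.5]
width: 0.5
```

```bash
python3 - <<'E'
from h import *
plan([.412,-.115,.29],12.4)
E
```

```text
now [ 0.4543 -0.0935  0.3401] yaw 11.3 tilt 0.55 d [-42.3054 -21.463  -50.1469] mm rot [ 0.3205 -0.4451 -1.1354] F [0.3 0.3 0.5] w0.500 t34.6
[-0.154, 0.042, 0.166, 0.006, -0.008, -0.02]
[-0.153, 0.041, 0.167, 0.006, -0.008, -0.02]
```

>>> play_rows --pt "-0.15 0.05 0.15 0 0 -0.02 0" --pt "-0.13 0.05 0.15 0 0 0 0" --pt "-0.02 0.02 0.03 0 0 0 0" --pt "0 0 0 0 0 0 0"

```text
clock: 35.0
position: [0.4081, -0.1251, 0.2895]
ee_rot: [3.125, 0.316, 0.018]
force: [0.8, 0.1, -0.6]
width: 0.5
```

```bash
python3 - <<'E'
from h import *
plan([.4178,-.106,.152],12.4)
w=get_image('wrist'); crop(w,220,60,440,290,3.2,'w30.png')
E
```

```text
now [ 0.4081 -0.1251  0.2895] yaw 11.6 tilt 0.65 d [   9.7275   19.1294 -137.5454] mm rot [ 0.1202 -0.6416 -0.8491] F [ 0.8  0.1 -0.6] w0.500 t35.0
[0.026, -0.038, 0.306, 0.001, -0.007, -0.01]
[0.028, -0.038, 0.306, 0.001, -0.007, -0.01]
[0.029, -0.037, 0.306, 0.001, -0.007, -0.01]
```

View pics/w30.png

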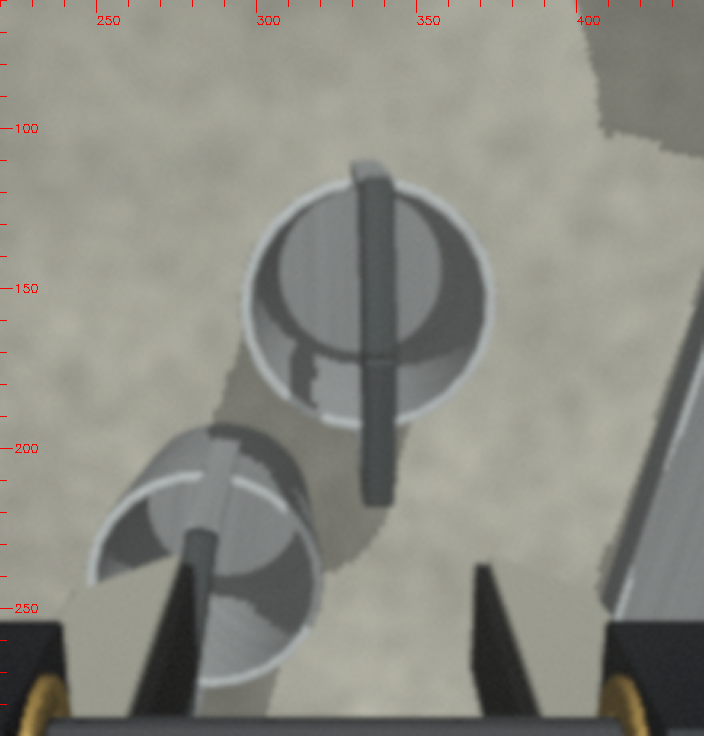

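```bash
python3 - <<'E'
from h import *
m=wcam_at([0.4081,-.1251,0.2895],[3.125,.316,.018])
a=lambda L:[(220+x/3.2-.4,60+y/3.2-.4) for x,y in L]
print('apex',back(m,a([(378,360)]),.160)); e=back(m,a([(376,185),(377,506)]),.151); print(e,e.mean(0),np.degrees(np.arctan2(-(e[0]-e[1])[0],(e[0]-e[1])[1])))
print('rim',back(m,a([(367.5,303)]),.085))
e=back(m,a([(202,530)]),.151);print('pail3 end',e,'rim3',back(m,a([(205,580)]),.085))
E
```

```text
apex [[ 0.418  -0.1088  0.16  ]]
[[ 0.4079 -0.0628  0.151 ]
 [ 0.4282 -0.1551  0.151 ]] [ 0.418  -0.1089  0.151 ] 12.423397564492095
rim [[ 0.4176 -0.1066  0.085 ]]
pail3 end [[ 0.3777 -0.1731  0.151 ]] rim3 [[ 0.3796 -0.2218  0.085 ]]
```

>>> play_rows --pt "0.04 -0.05 0.15 0 0 -0.015 0" --pt "0.03 -0.04 0.2 0 0 0 0" --pt "0.01 -0.01 0.2 0 0 0 0" --pt "0 0 0.08 0 0 0 0" --pt "0 0 0 0 0 0 0"

```text
clock: 35.55
position: [0.4286, -0.1043, 0.1969]
ee_rot: [3.119, 0.338, 0.032]
force: [-0.6, 0.9, 0.4]
width: 0.501
```

```bash
python3 - <<'E'
from h import *
plan([.418,-.1083,.152],12.4)
w=get_image('wrist'); crop(w,200,80,440,310,3.2,'w31.png')
m=cam('wrist'); print((proj(m,[[.418,-.1083,.16]])-[200,80])*3.2)
E
```

```text
now [ 0.4286 -0.1043  0.1969] yaw 12.4 tilt 1.21 d [-10.5851  -4.0375 -44.8727] mm rot [ 0.3877 -1.1497 -0.0225] F [-0.6  0.9  0.4] w0.501 t35.5
[-0.081, 0.009, 0.298, 0.014, -0.04, -0.001]
[[338.8872 477.6166]]
```

View pics/w31.png

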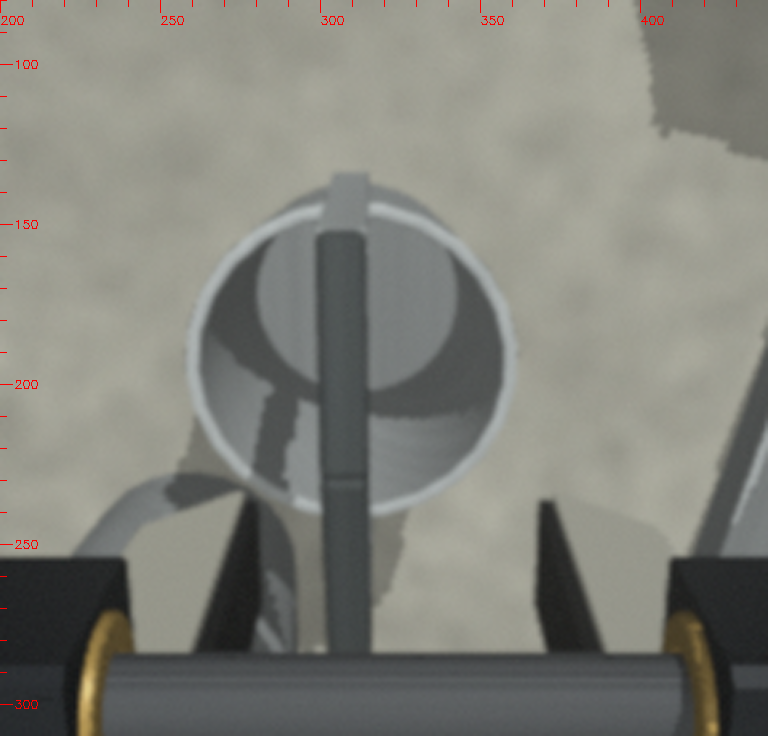

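>>> play_rows --pt "-0.05 0.008 0.03 0.01 -0.04 0 0" --pt "-0.015 0.002 0.05 0 0 0 0" --pt "0 0 0 0 0 0 0"

```text
clock: 35.9
position: [0.4219, -0.108, 0.1869]
ee_rot: [3.121, 0.341, 0.005]
force: [-0.4, -1.0, -0.4]
width: 0.503
```

```bash
python3 - <<'E'
from h import *
plan([.419,-.1083,.152],12.4)
E
```

```text
now [ 0.4219 -0.108   0.1869] yaw 12.5 tilt 0.23 d [ -2.9126  -0.3375 -34.936 ] mm rot [ 0.1539 -0.1673  0.0721] F [-0.4 -1.  -0.4] w0.503 t35.9
[-0.02, -0.003, 0.233, 0.005, -0.006, 0.003]
```

>>> play_rows --pt "-0.02 0 0.08 0 0 0 0" --pt "-0.002 0 0.1 0 0 0 0" --pt "0 0 0.06 0 0 0 0" --pt "0 0 0.02 0 0 0 0" --pt "0 0 0 0 0 0 0"

```text
clock: 36.4
position: [0.4205, -0.1092, 0.1486]
ee_rot: [3.121, 0.34, 0.012]
force: [-0.2, 0.8, -0.5]
width: 0.499
```

```bash
python3 - <<'E'
from h import *
plan([.419,-.1083,.152],12.4)
E
```

```text
now [ 0.4205 -0.1092  0.1486] yaw 12.4 tilt 0.46 d [-1.513   0.9203  3.4214] mm rot [ 0.166  -0.4266  0.0213] F [-0.2  0.8 -0.5] w0.499 t36.4
[-0.008, -0.008, -0.023, 0.006, -0.015, 0.001]
```

>>> play_rows --pt "-0.008 -0.008 -0.025 0 0 0 0" --pt "0 0 -0.003 0 0 0 0" --pt "0 0 0 0 0 0 0.7" --pt "0 0 0 0 0 0 1" --pt "0 0 0 0 0 0 1" --force 15

```text
clock: 36.9
position: [0.4201, -0.1083, 0.1549]
ee_rot: [3.121, 0.34, 0.017]
force: [-0.3, -0.1, 0.1]
width: 0.29
```

>>> play_rows --pt "0 0 0 0 0 0 1" --pt "0 0 0 0 0 0 1" --pt "0 0 0 0 0 0 1" --force 35

```text
clock: 37.2
position: [0.42, -0.1083, 0.1549]
ee_rot: [3.121, 0.34, 0.016]
force: [-0.2, -0.5, 1.2]
width: 0.101
```

```bash
python3 - <<'E'
from h import *
plan([.419,-.1083,.152],12.4)
E
```

```text
now [ 0.42   -0.1083  0.1549] yaw 12.4 tilt 0.61 d [-1.0024  0.0057 -2.8911] mm rot [ 0.1736 -0.5859  0.0279] F [-0.2 -0.5  1.2] w0.101 t37.2
[-0.007, -0.002, 0.019, 0.006, -0.02, 0.001]
```

>>> play_rows --pt "0 0 -0.04 0 0 0 1" --pt "0 0 -0.12 0 0 0 1" --pt "0 0 -0.22 0 0 0 1" --pt "0 0 -0.25 0 0 0.1 1" --pt "0 0 -0.25 0 0 0.12 1" --force 45

```text
clock: 37.7
position: [0.4142, -0.1083, 0.2875]
ee_rot: [3.134, 0.16, -0.004]
force: [1.4, 1.0, -2.1]
width: 0.096
```

>>> play_rows --pt "0 0 -0.2 0 0 0.13 1" --pt "0 0 -0.08 0 0 0.12 1" --pt "0 0 0 0 0 0 1" --pt "0 0 0 0 0 0 1"

```text
clock: 38.1
position: [0.4152, -0.1093, 0.3362]
ee_rot: [3.139, -0.045, 0.009]
force: [0.7, 0.3, -1.9]
width: 0.092
```

```bash
python3 - <<'E'
from h import *
plan([.621,-.086,.33],-1)
cv2.imwrite('pics/w32.png',get_image('wrist'))
E
```

```text
now [ 0.4152 -0.1093  0.3362] yaw -1.7 tilt 0.34 d [205.7975  23.3035  -6.1599] mm rot [ 0.1068 -0.3276 -0.6521] F [ 0.7  0.3 -1.9] w0.092 t38.1
[0.273, -0.039, 0.01, 0.001, -0.002, -0.005]
[0.273, -0.038, 0.009, 0.001, -0.002, -0.005]
[0.274, -0.038, 0.009, 0.001, -0.002, -0.005]
[0.274, -0.037, 0.009, 0.001, -0.002, -0.005]
[0.274, -0.036, 0.009, 0.001, -0.002, -0.005]
```

View pics/w32.png

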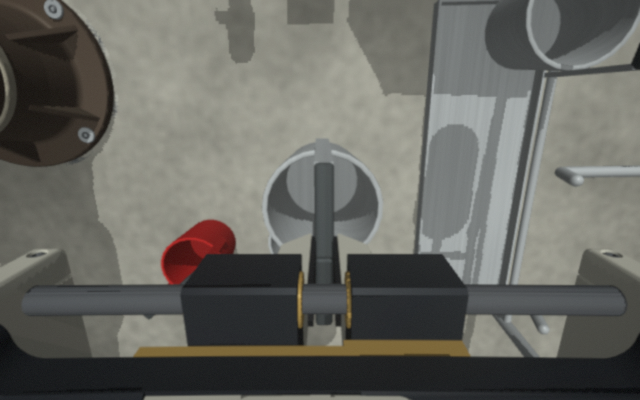

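```bash
python3 - <<'E'
from h import *
m=cam('wrist'); print('tip2',back(m,[(577,179.5)],.29),'bar',back(m,[(600,172),(630,172)],.265)); o=observe(); print(o['position'])
E
```

```text
tip2 [[ 0.5753 -0.0852  0.29  ]] bar [[ 0.6096 -0.0874  0.265 ]
 [ 0.6301 -0.0881  0.265 ]]
[ 0.4151 -0.1093  0.3359]
```

>>> play_rows --pt "0.2 -0.035 0 0 0 -0.005 1" --pt "0.28 -0.038 0 0 0 0 1" --pt "0.28 -0.038 0 0 0 0 1" --pt "0.28 -0.03 0 0 0 0 1" --pt "0.2 -0.02 0 0 0 0 1"

```text
clock: 38.65
position: [0.6016, -0.0897, 0.3294]
ee_rot: [-3.139, 0.032, 0.008]
force: [0.3, -0.6, 0.2]
width: 0.095
```

```bash
python3 - <<'E'
from h import *
plan([.621,-.086,.315],-1)
E
```

```text
now [ 0.6016 -0.0897  0.3294] yaw -1.2 tilt 0.33 d [ 19.3749   3.6578 -14.4361] mm rot [-0.1208  0.3069 -0.1754] F [ 0.3 -0.6  0.2] w0.095 t38.6
[0.129, -0.027, 0.096, -0.004, 0.011, -0.006]
```

>>> play_rows --pt "0.1 -0.02 0.03 0 0.005 0 1" --pt "0.02 -0.004 0.03 0 0 0 1" --pt "0 0 0 0 0 0 1" --pt "0 0 0 0 0 0 1"

```text
clock: 39.05
position: [0.6208, -0.0859, 0.312]
ee_rot: [3.14, -0.026, -0.023]
force: [0.2, -0.2, -0.7]
width: 0.097
```

```bash
python3 - <<'E'
from h import *
plan([.6205,-.0865,.274],-1)
w=get_image('wrist'); crop(w,160,60,480,320,2.4,'w33.png')
E
```

```text
now [ 0.6208 -0.0859  0.312 ] yaw -1.0 tilt 0.82 d [ -0.2528  -0.6195 -38.0001] mm rot [0.0797 0.8206 0.0484] F [ 0.2 -0.2 -0.7] w0.097 t39.0
[0.002, 0.004, 0.253, 0.003, 0.029, 0.002]
```

View pics/w33.png

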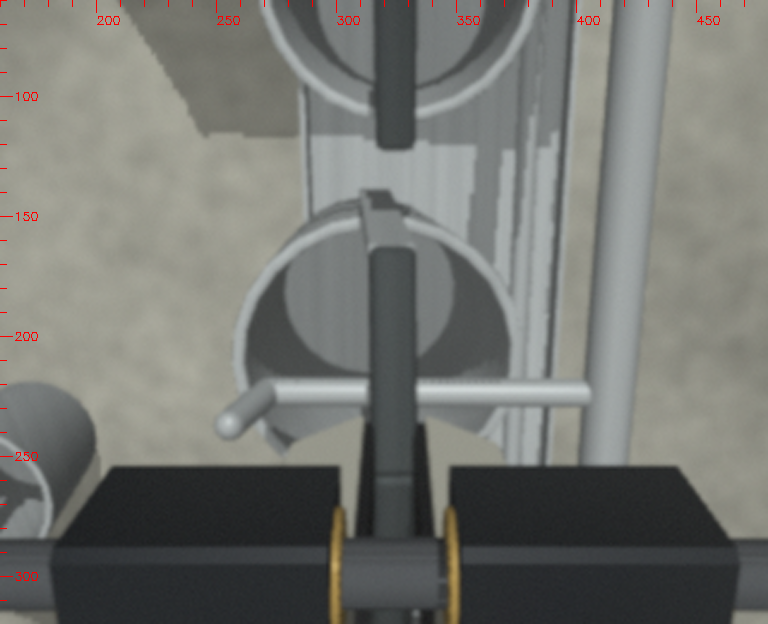

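>>> play_rows --pt "0 0.012 0.06 0 0.025 0 1" --pt "0 0.003 0.08 0 0 0 1" --pt "0 0 0.06 0 0 0 1" --pt "0 0 0 0 0 0 1"

```text
clock: 39.5
position: [0.618, -0.0887, 0.2826]
ee_rot: [-3.141, 0.027, -0.0]
force: [0.4, 0.8, -2.4]
width: 0.094
```

```bash
python3 - <<'E'
from h import *
plan([.6205,-.0875,.274],-1)
E
```

```text
now [ 0.618  -0.0887  0.2826] yaw -1.0 tilt 0.06 d [ 2.4849  1.2458 -8.5875] mm rot [-0.055  -0.0169 -0.0023] F [ 0.4  0.8 -2.4] w0.094 t39.5
[0.016, -0.009, 0.057, -0.002, -0.001, -0.0]
```

>>> play_rows --pt "0.016 -0.008 0.02 0 0 0 1" --pt "0.002 0 0.03 0 0 0 1" --pt "0 0 0.02 0 0 0 1"

```text
clock: 39.8
position: [0.6213, -0.0877, 0.2736]
ee_rot: [-3.14, 0.027, -0.003]
force: [-11.1, 2.2, 27.7]
width: 0.093
```

```bash
python3 - <<'E'
from h import *
plan([.6205,-.0875,.274],-1)
E
```

```text
now [ 0.6213 -0.0877  0.2736] yaw -1.0 tilt 0.14 d [-0.787   0.1571  0.3922] mm rot [-0.0788 -0.1164  0.0117] F [-11.1   2.2  27.7] w0.093 t39.8
[-0.005, -0.001, -0.003, -0.003, -0.004, 0.0]
```

>>> play_rows --pt "0 0 -0.01 0 0 0 1" --pt "0 0 0 0 0 0 0.7" --pt "0 0 0 0 0 0 0.5" --pt "0 0 0 0 0 0 0.44" --pt "0 0 -0.02 0 0 0 0.44"

```text
clock: 40.3
position: [0.622, -0.0878, 0.2786]
ee_rot: [-3.141, 0.027, -0.005]
force: [-0.2, -0.2, -0.9]
width: 0.276
```

>>> play_rows --pt "0 0 -0.04 0 0 0 0.44" --pt "0 0 -0.06 0 0 0 0.44" --pt "0 0 -0.1 0 0 0 0.3" --pt "0 0 -0.15 0 0 0 0" --pt "0 0 -0.15 0 0 0 0"

```text
clock: 40.8
position: [0.6207, -0.0875, 0.3562]
ee_rot: [-3.141, 0.027, 0.0]
force: [-0.3, -0.6, -0.3]
width: 0.47
```

```bash
python3 - <<'E'
from h import *
plan([.372,-.23,.30],3.2)
w=get_image('wrist'); crop(w,160,60,480,320,2.4,'w34.png')
s=get_image('scene'); crop(s,160,120,400,320,3.3,'s34.png')
E
```

```text
now [ 0.6207 -0.0875  0.3562] yaw -1.0 tilt 0.05 d [-248.7467 -142.5397  -56.1714] mm rot [-0.0494  0.0134 -4.1823] F [-0.3 -0.6 -0.3] w0.470 t40.8
[-0.274, 0.163, 0.062, -0.0, 0.0, -0.024]
[-0.276, 0.16, 0.062, -0.0, 0.0, -0.024]
[-0.278, 0.156, 0.062, -0.0, 0.0, -0.024]
[-0.279, 0.153, 0.062, -0.0, 0.0, -0.024]
[-0.281, 0.15, 0.062, -0.0, 0.0, -0.024]
[-0.283, 0.146, 0.062, -0.0, 0.0, -0.024]
```

View pics/w34.png

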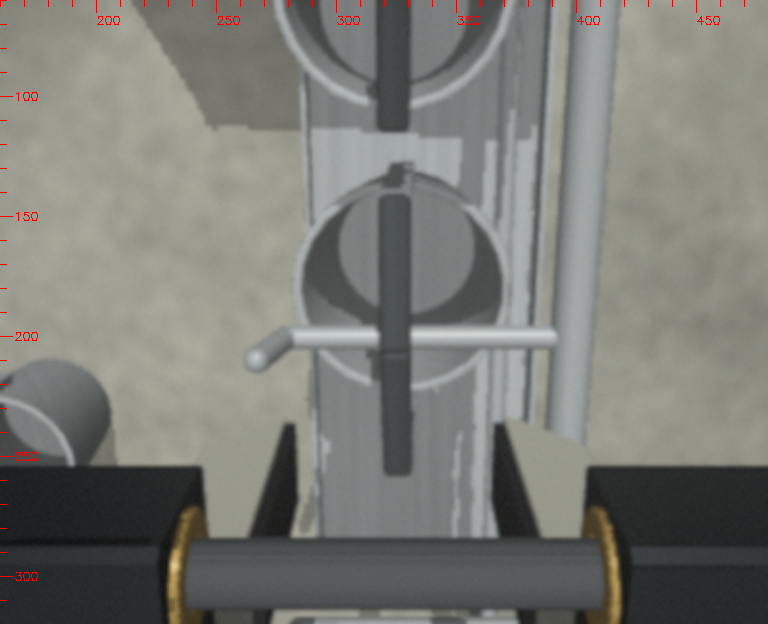

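View pics/s34.png

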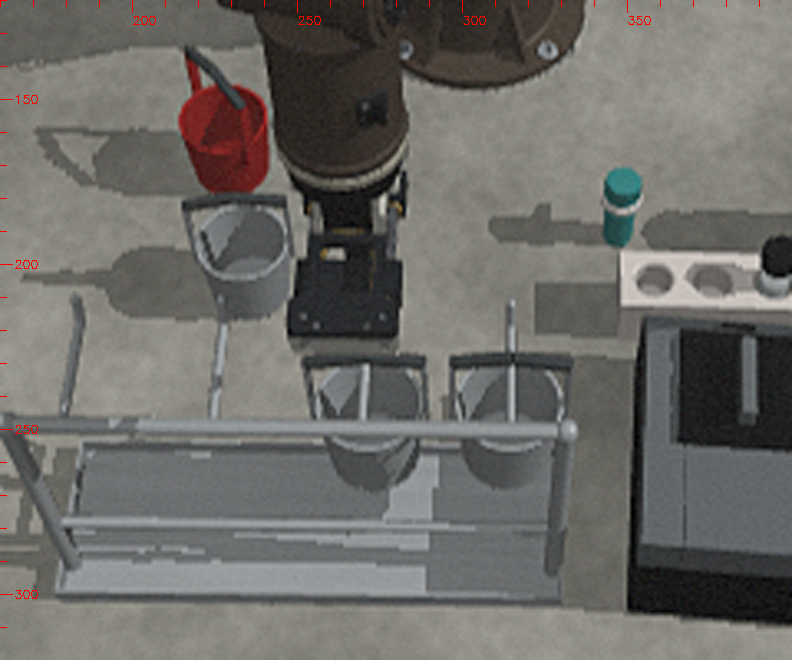

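>>> play_rows --pt "-0.22 0.12 0 0 0 -0.025 0" --pt "-0.28 0.16 0.02 0 0 -0.025 0" --pt "-0.28 0.16 0.05 0 0 -0.025 0" --pt "-0.28 0.155 0.07 0 0 -0.025 0" --pt "-0.28 0.155 0.07 0 0 -0.025 0"

```text
clock: 41.4
position: [0.4231, -0.2019, 0.3246]
ee_rot: [3.138, 0.093, 0.013]
force: [-0.6, -0.6, 0.1]
width: 0.502
```

```bash
python3 - <<'E'
from h import *
plan([.374,-.237,.30],3.2)
E
```

```text
now [ 0.4231 -0.2019  0.3246] yaw 3.4 tilt 0.48 d [-49.0966 -35.0955 -24.6344] mm rot [ 0.1449 -0.4614  0.1821] F [-0.6 -0.6  0.1] w0.502 t41.4
[-0.171, 0.107, 0.081, 0.003, -0.008, 0.003]
[-0.17, 0.107, 0.082, 0.003, -0.008, 0.003]
```

>>> play_rows --pt "-0.16 0.11 0.06 0 0 0 0" --pt "-0.14 0.1 0.06 0 0 0 0" --pt "-0.02 0.02 0 0 0 0 0" --pt "0 0 0 0 0 0 0"

```text
clock: 41.8
position: [0.3683, -0.2436, 0.3051]
ee_rot: [-3.138, -0.08, -0.015]
force: [-0.3, 0.9, -0.0]
width: 0.501
```

```bash
python3 - <<'E'
from h import *
plan([.38,-.222,.152],3.2)
w=get_image('wrist'); crop(w,160,60,440,290,2.8,'w35.png')
E
```

```text
now [ 0.3683 -0.2436  0.3051] yaw 2.9 tilt 0.58 d [  11.6788   21.645  -153.1384] mm rot [-0.117  -0.5648 -0.297 ] F [-0.3  0.9 -0. ] w0.501 t41.8
[0.019, -0.035, 0.255, -0.001, -0.005, -0.003]
[0.019, -0.035, 0.255, -0.001, -0.005, -0.003]
[0.02, -0.035, 0.255, -0.001, -0.005, -0.003]
[0.021, -0.035, 0.255, -0.001, -0.005, -0.003]
```

View pics/w35.png

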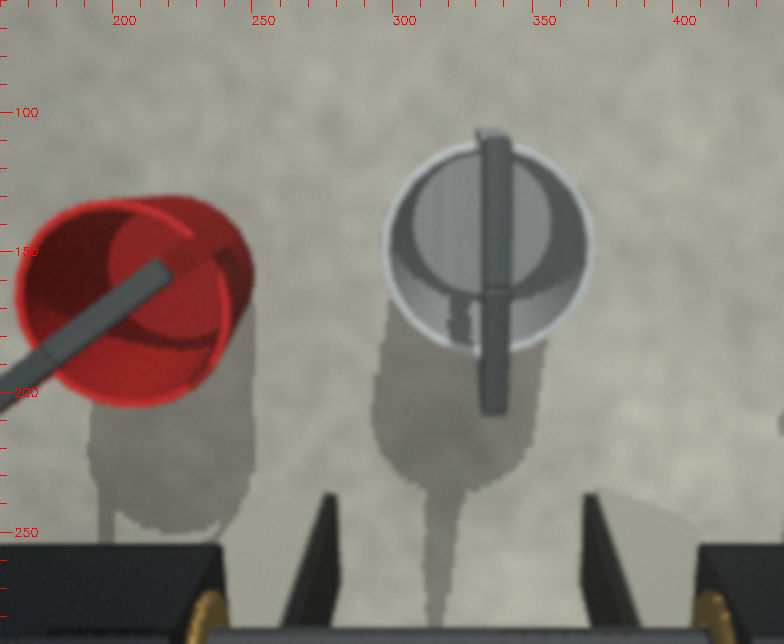

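```bash
python3 - <<'E'
from h import *
m=wcam_at([0.3683,-.2436,0.3051],[-3.138,-.08,-.015])
a=lambda L:[(160+x/2.8-.4,60+y/2.8-.4) for x,y in L]
print('apex',back(m,a([(496,290)]),.160)); e=back(m,a([(497,140),(493,413)]),.151); print(e,e.mean(0),np.degrees(np.arctan2(-(e[0]-e[1])[0],(e[0]-e[1])[1])))
print('rim',back(m,a([(487,247)]),.085))
print('red rim',back(m,a([(122,303)]),.085),'red handle',back(m,a([(165,270),(45,358)]),.155))
E
```

```text
apex [[ 0.3796 -0.2237  0.16  ]]
[[ 0.3773 -0.1757  0.151 ]
 [ 0.3819 -0.2705  0.151 ]] [ 0.3796 -0.2231  0.151 ] 2.738528327106378
rim [[ 0.3792 -0.2215  0.085 ]]
red rim [[ 0.2286 -0.2525  0.085 ]] red handle [[ 0.2683 -0.2235  0.155 ]
 [ 0.2258 -0.2564  0.155 ]]
```

>>> play_rows --pt "0.035 -0.06 0.15 0 0 0 0" --pt "0.02 -0.04 0.2 0 0 0 0" --pt "0.005 -0.01 0.2 0 0 0 0" --pt "0 0 0.08 0 0 0 0" --pt "0 0 0 0 0 0 0"

```text
clock: 42.35
position: [0.3853, -0.2228, 0.2093]
ee_rot: [3.139, 0.093, 0.021]
force: [-0.4, -0.5, 0.4]
width: 0.499
```

```bash
python3 - <<'E'
from h import *
plan([.3795,-.223,.152],2.8)
w=get_image('wrist'); crop(w,200,80,440,310,3.2,'w36.png')
m=cam('wrist'); print((proj(m,[[.3795,-.223,.16]])-[200,80])*3.2)
E
```

```text
now [ 0.3853 -0.2228  0.2093] yaw 3.4 tilt 0.79 d [ -5.7558  -0.2292 -57.2798] mm rot [ 0.0568 -0.7832  0.593 ] F [-0.4 -0.5  0.4] w0.499 t42.4
[-0.022, -0.001, 0.191, 0.001, -0.014, 0.01]
[-0.021, -0.0, 0.191, 0.001, -0.014, 0.01]
[[369.1996 446.1911]]
```

View pics/w36.png

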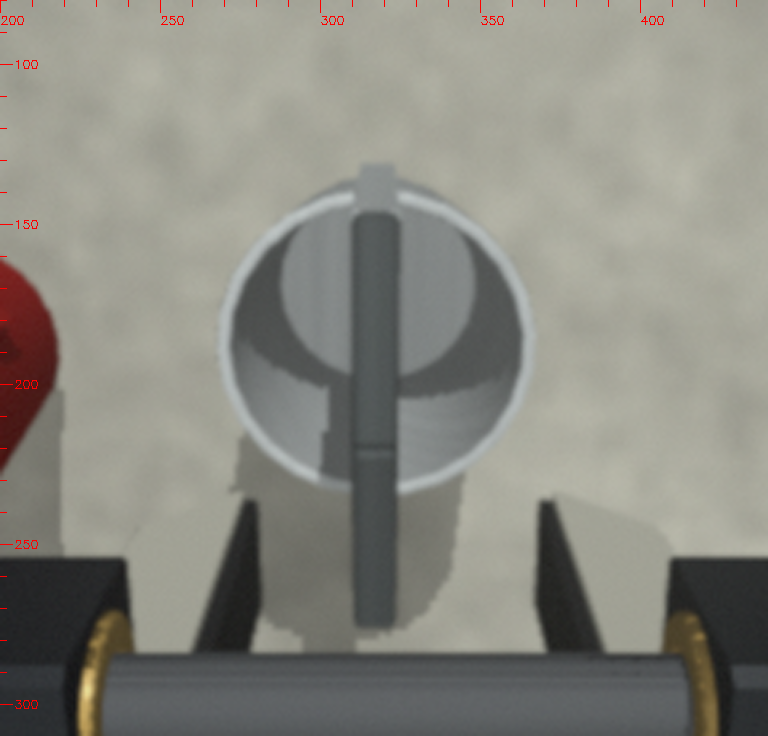

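>>> play_rows --pt "-0.02 0.008 0.08 0 -0.025 0 0" --pt "-0.008 0.002 0.12 0 0 0 0" --pt "0 0 0.08 0 0 0 0" --pt "0 0 0 0 0 0 0"

```text
clock: 42.8
position: [0.385, -0.2249, 0.1679]
ee_rot: [3.137, 0.099, 0.008]
force: [0.1, -0.5, 0.9]
width: 0.5
```

```bash
python3 - <<'E'
from h import *
plan([.3805,-.224,.152],2.8)
E
```

```text
now [ 0.385  -0.2249  0.1679] yaw 3.6 tilt 0.32 d [ -4.4675   0.8789 -15.8542] mm rot [ 0.1719 -0.2698  0.8025] F [ 0.1 -0.5  0.9] w0.500 t42.8
[-0.03, -0.008, 0.106, 0.006, -0.009, 0.028]
```

>>> play_rows --pt "-0.03 -0.006 0.06 0 0 0.02 0" --pt "-0.005 0 0.04 0 0 0 0" --pt "0 0 0.01 0 0 0 0" --pt "0 0 0 0 0 0 0"

```text
clock: 43.2
position: [0.3799, -0.2248, 0.151]
ee_rot: [3.137, 0.081, 0.009]
force: [0.9, -1.0, 0.1]
width: 0.501
```

```bash
python3 - <<'E'
from h import *
plan([.3805,-.224,.152],2.8)
E
```

```text
now [ 0.3799 -0.2248  0.151 ] yaw 3.0 tilt 0.39 d [0.5596 0.787  1.0031] mm rot [ 0.1936 -0.3404  0.1527] F [ 0.9 -1.   0.1] w0.501 t43.2
[0.004, -0.005, -0.007, 0.007, -0.012, 0.005]
```

>>> play_rows --pt "0 -0.004 -0.012 0 0 0 0.3" --pt "0 0 0 0 0 0 0.7" --pt "0 0 0 0 0 0 1" --pt "0 0 0 0 0 0 1" --pt "0 0 0 0 0 0 1" --force 15

```text
clock: 43.7
position: [0.3808, -0.2244, 0.1539]
ee_rot: [3.137, 0.081, 0.013]
force: [1.1, -0.0, -0.7]
width: 0.112
```

>>> play_rows --pt "0 0 0 0 0 0 1" --pt "0 0 0 0 0 0 1" --force 35

```text
clock: 43.9
position: [0.3808, -0.2243, 0.154]
ee_rot: [3.137, 0.081, 0.013]
force: [0.2, -0.5, -1.1]
width: 0.101
```

```bash
python3 - <<'E'
from h import *
plan([.3805,-.224,.152],2.8)
E
```

```text
now [ 0.3808 -0.2243  0.154 ] yaw 3.0 tilt 0.52 d [-0.3284  0.3485 -1.9511] mm rot [ 0.2164 -0.4686  0.1764] F [ 0.2 -0.5 -1.1] w0.101 t43.9
[-0.002, -0.002, 0.013, 0.008, -0.016, 0.006]
```

>>> play_rows --pt "0 0 -0.04 0 0 0 1" --pt "0 0 -0.12 0 0 0 1" --pt "0 0 -0.22 0 0 0 1" --pt "0 0 -0.25 0 0 0.05 1" --pt "0 0 -0.25 0 0 0.05 1" --force 45

```text
clock: 44.4
position: [0.375, -0.2227, 0.2863]
ee_rot: [3.139, -0.003, -0.009]
force: [1.4, 0.4, -2.9]
width: 0.098
```

>>> play_rows --pt "0 0 -0.22 0 0 0.04 1" --pt "0 0 -0.1 0 0 0.02 1" --pt "0 0 0 0 0 0 1" --pt "0 0 0 0 0 0 1"

```text
clock: 44.8
position: [0.3752, -0.2241, 0.3406]
ee_rot: [3.139, -0.056, 0.002]
force: [0.4, 0.8, -2.6]
width: 0.099
```

```bash
python3 - <<'E'
from h import *
plan([.53,-.2015,.335],-1)
cv2.imwrite('pics/w37.png',get_image('wrist'))
E
```

```text
now [ 0.3752 -0.2241  0.3406] yaw -2.0 tilt 0.14 d [154.7801  22.6101  -5.6169] mm rot [ 0.1228 -0.0634 -1.0357] F [ 0.4  0.8 -2.6] w0.099 t44.8
[0.256, -0.047, 0.01, 0.001, -0.001, -0.009]
[0.257, -0.046, 0.01, 0.001, -0.001, -0.009]
[0.257, -0.045, 0.009, 0.001, -0.001, -0.009]
[0.257, -0.043, 0.009, 0.001, -0.001, -0.009]
```

View pics/w37.png

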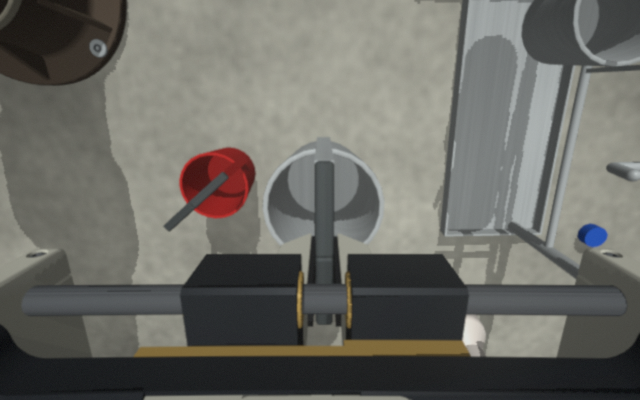

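>>> play_rows --pt "0.2 -0.04 0 0 0 -0.01 1" --pt "0.27 -0.045 0 0 0 -0.01 1" --pt "0.27 -0.045 0 0 0 0 1" --pt "0.25 -0.025 0 0 0 0 1" --pt "0.1 0 0 0 0 0 1"

```text
clock: 45.35
position: [0.5397, -0.2047, 0.3321]
ee_rot: [-3.138, 0.042, 0.015]
force: [-2.5, -0.3, -3.3]
width: 0.096
```

```bash
python3 - <<'E'
from h import *
plan([.6185,-.2015,.33],-1)
w=get_image('wrist'); crop(w,240,60,560,300,2.5,'w38.png')
E
```

```text
now [ 0.5397 -0.2047  0.3321] yaw -1.5 tilt 0.59 d [78.7656  3.2128 -2.139 ] mm rot [-0.2025  0.5564 -0.5442] F [-2.5 -0.3 -3.3] w0.096 t45.4
[0.262, -0.018, 0.005, -0.004, 0.01, -0.009]
[0.262, -0.017, 0.006, -0.004, 0.01, -0.009]
```

View pics/w38.png

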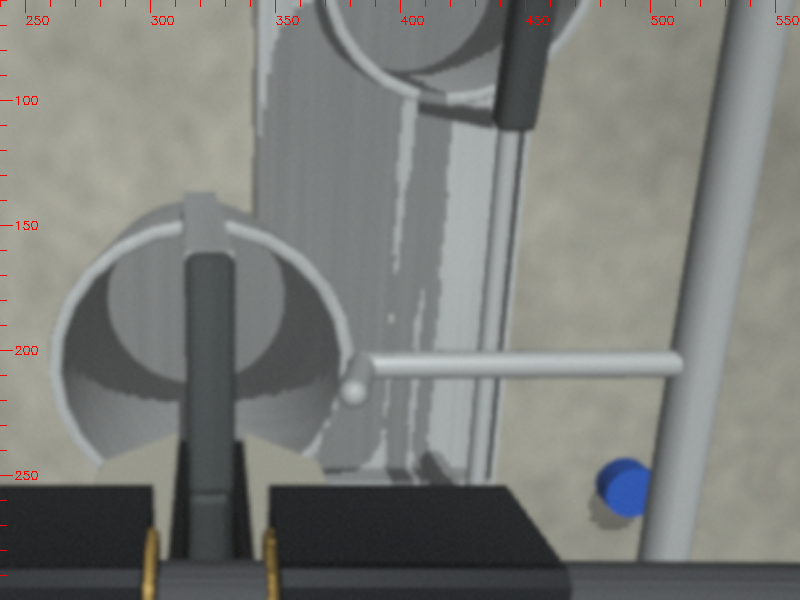

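```bash
python3 - <<'E'
from h import *
m=wcam_at([.5397,-.2047,.3321],[-3.138,.042,.015])
a=lambda L:[(240+x/2.5-.4,60+y/2.5-.4) for x,y in L]
print('tip1',back(m,a([(354,389)]),.29),'bar',back(m,a([(440,363),(600,363)]),.265))
E
```

```text
tip1 [[ 0.5755 -0.199   0.29  ]] bar [[ 0.6041 -0.2012  0.265 ]
 [ 0.6495 -0.2022  0.265 ]]
```

>>> play_rows --pt "0.2 -0.015 0 0 0.01 -0.01 1" --pt "0.22 -0.005 0.02 0 0 0 1" --pt "0.07 0 0.02 0 0 0 1" --pt "0.01 0 0 0 0 0 1" --pt "0 0 0 0 0 0 1"

```text
clock: 45.9
position: [0.6134, -0.2045, 0.3157]
ee_rot: [-3.138, 0.039, 0.032]
force: [-0.3, 0.2, -2.8]
width: 0.098
```

```bash
python3 - <<'E'
from h import *
plan([.6185,-.2015,.273],-1)
E
```

```text
now [ 0.6134 -0.2045  0.3157] yaw -1.4 tilt 1.18 d [  5.1018   3.0381 -42.6607] mm rot [-0.1916  1.1598 -0.4422] F [-0.3  0.2 -2.8] w0.098 t45.9
[0.039, -0.02, 0.284, -0.007, 0.04, -0.015]
```

>>> play_rows --pt "0.03 -0.02 0.05 0 0.035 -0.01 1" --pt "0.008 -0.003 0.07 0 0 0 1" --pt "0 0 0.05 0 0 0 1" --pt "0 0 0 0 0 0 1"

```text
clock: 46.3
position: [0.6146, -0.2025, 0.2893]
ee_rot: [-3.137, 0.037, 0.007]
force: [0.5, -0.3, -3.6]
width: 0.1
```

```bash
python3 - <<'E'
from h import *
plan([.619,-.2015,.273],-1)
w=get_image('wrist'); crop(w,160,60,480,320,2.4,'w39.png')
E
```

```text
now [ 0.6146 -0.2025  0.2893] yaw -1.4 tilt 0.34 d [  4.3804   1.0332 -16.2693] mm rot [-0.241   0.2433 -0.3694] F [ 0.5 -0.3 -3.6] w0.100 t46.3
[0.029, -0.007, 0.108, -0.008, 0.008, -0.013]
```

View pics/w39.png

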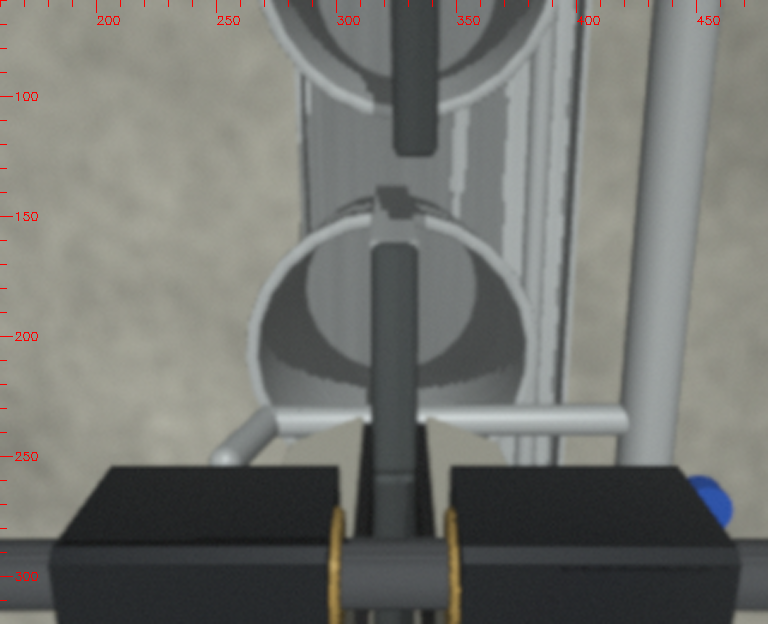

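Good; shift +x 4 mm and lower on to the hook.

>>> play_rows --pt "0.026 -0.006 0.04 0 0 0 1" --pt "0.003 0 0.05 0 0 0 1" --pt "0 0 0.03 0 0 0 1" --pt "0 0 0.02 0 0 0 1"

```text
clock: 46.75
position: [0.6198, -0.2027, 0.2723]
ee_rot: [-3.137, 0.038, -0.001]
force: [-14.8, 9.9, 42.2]
width: 0.098
```

```bash
python3 - <<'E'
from h import *
plan([.619,-.2015,.273],-1)
E
```

```text
now [ 0.6198 -0.2027  0.2723] yaw -1.4 tilt 0.23 d [-0.8234  1.1885  0.7217] mm rot [-0.2301 -0.0269 -0.3819] F [-14.8   9.9  42.2] w0.098 t46.8
[-0.006, -0.008, -0.005, -0.008, -0.001, -0.013]
```

>>> play_rows --pt "0 0 -0.015 0 0 0 1" --pt "0 0 0 0 0 0 0.7" --pt "0 0 0 0 0 0 0.5" --pt "0 0 0 0 0 0 0.44" --pt "0 0 -0.02 0 0 0 0.44"

```text
clock: 47.25
position: [0.6203, -0.2031, 0.2781]
ee_rot: [-3.138, 0.038, -0.003]
force: [-0.4, -0.6, 0.9]
width: 0.271
```

>>> play_rows --pt "0 0 -0.04 0 0 0 0.44" --pt "0 0 -0.06 0 0 0 0.44" --pt "0 0 -0.1 0 0 0 0.3" --pt "0 0 -0.15 0 0 0 0" --pt "0 0 -0.15 0 0 0 0"

```text
clock: 47.75
position: [0.6193, -0.2027, 0.355]
ee_rot: [-3.137, 0.038, 0.004]
force: [0.8, -0.5, -0.6]
width: 0.465
```

>>> play_rows --pt "-0.15 0 -0.1 0 0 0 0" --pt "-0.28 0 0 0 0 0 0" --pt "-0.28 0 0 0 0 0 0" --pt "-0.28 0 0 0 0 0 0" --pt "-0.15 0 0 0 0 0 0"

```text
clock: 48.25
position: [0.4471, -0.2008, 0.3751]
ee_rot: [3.141, -0.035, 0.007]
force: [0.6, -0.8, -0.2]
width: 0.499
```

```bash
python3 - <<'E'
from h import *
plan([.35,-.2015,.35],-1)
cv2.imwrite('pics/w40.png',get_image('wrist'))
s=get_image('scene'); crop(s,160,120,420,320,3,'s40.png')
t=get_image('top'); crop(t,190,90,480,260,2.7,'t40.png')
E
```

```text
now [ 0.4471 -0.2008  0.3751] yaw -1.3 tilt 0.24 d [-97.07    -0.7069 -25.1389] mm rot [ 0.0199 -0.2439 -0.2717] F [ 0.6 -0.8 -0.2] w0.499 t48.2
[-0.216, 0.006, 0.055, 0.0, -0.003, -0.003]
[-0.216, 0.006, 0.055, 0.0, -0.003, -0.003]
[-0.216, 0.006, 0.056, 0.0, -0.003, -0.003]
```

View pics/s40.png

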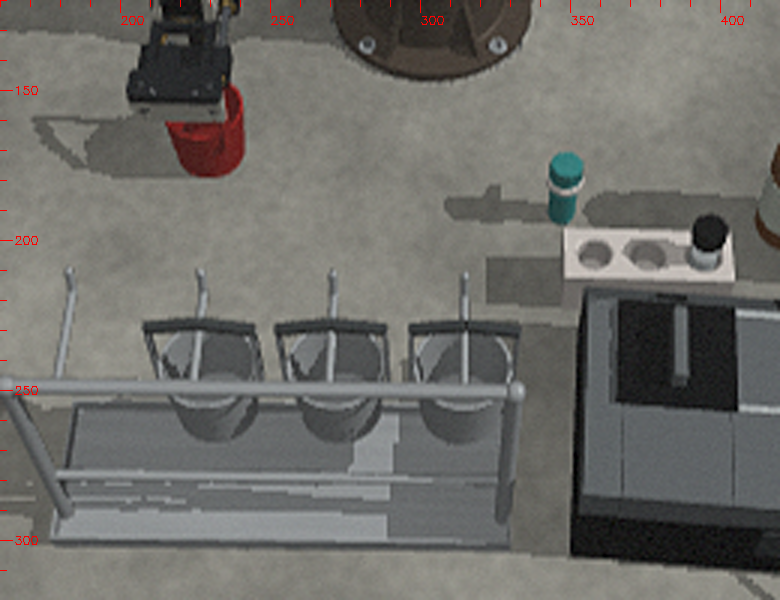

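View pics/t40.png

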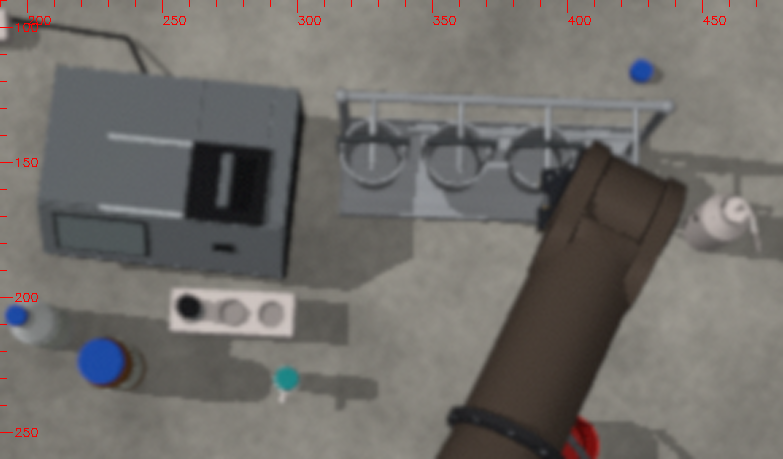

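View pics/w40.png

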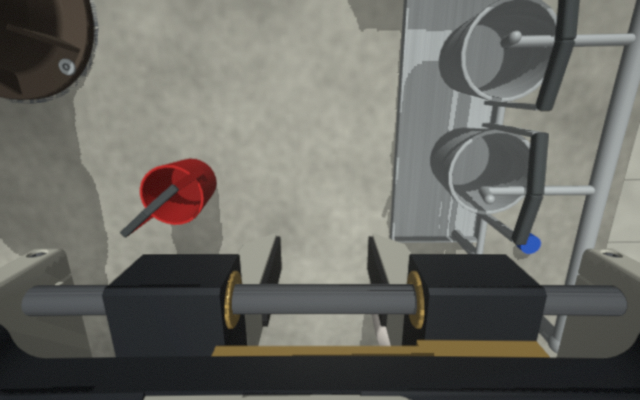

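>>> play_rows --pt "-0.1 0 -0.05 0 0 0 0" --pt "-0.15 0 0 0 0 0 0" --pt "0 0 0 0 0 0 0" --pt "0 0 0 0 0 0 0" --pt "0 0 0 0 0 0 0"

```text
clock: 48.9
position: [0.4161, -0.1981, 0.3855]
ee_rot: [3.139, -0.028, 0.015]
force: [-0.1, -0.5, -0.5]
width: 0.498
```

>>> play_rows --pt "0 0 0 0 0 0 0" --pt "0 0 0 0 0 0 0" --pt "0 0 0 0 0 0 0" --pt "0 0 0 0 0 0 0" --pt "0 0 0 0 0 0 0"

```text
clock: 49.4
position: [0.4181, -0.1977, 0.3851]
ee_rot: [3.137, -0.027, 0.012]
force: [-0.2, -0.3, 0.1]
width: 0.497
```

```bash
python3 - <<'E'
from h import *
s0=cv2.imread('pics/s40.png')
s=get_image('scene'); crop(s,160,120,420,320,3,'s41.png'); crop(s,190,190,345,310,5,'s41a.png'); crop(s,330,180,500,320,4.5,'s41b.png')
s1=cv2.imread('pics/s41.png'); d=cv2.absdiff(s0,s1).max(2); print('diff in rack/pail region',(d[230:560,0:780]>40).sum())
t=get_image('top'); crop(t,190,100,320,230,6,'t41.png')
E
```

```text
diff in rack/pail region 0
```

View pics/s41a.png

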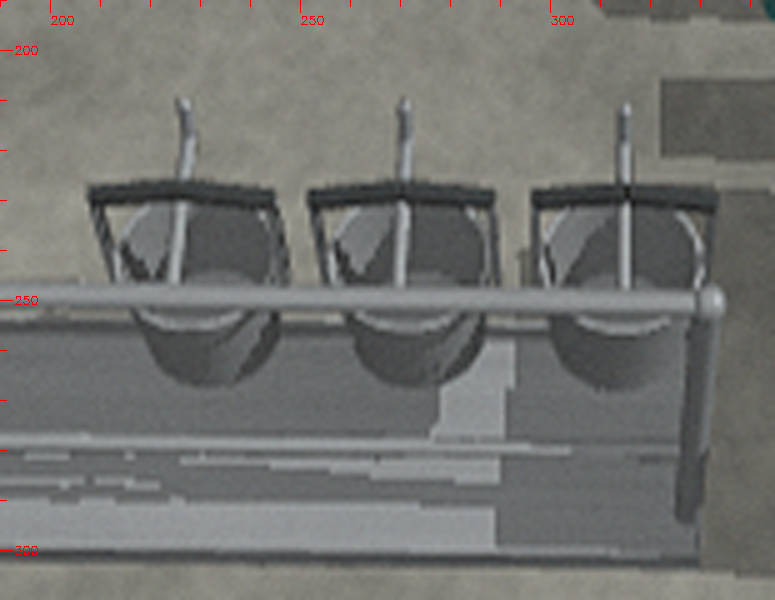

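View pics/s41b.png

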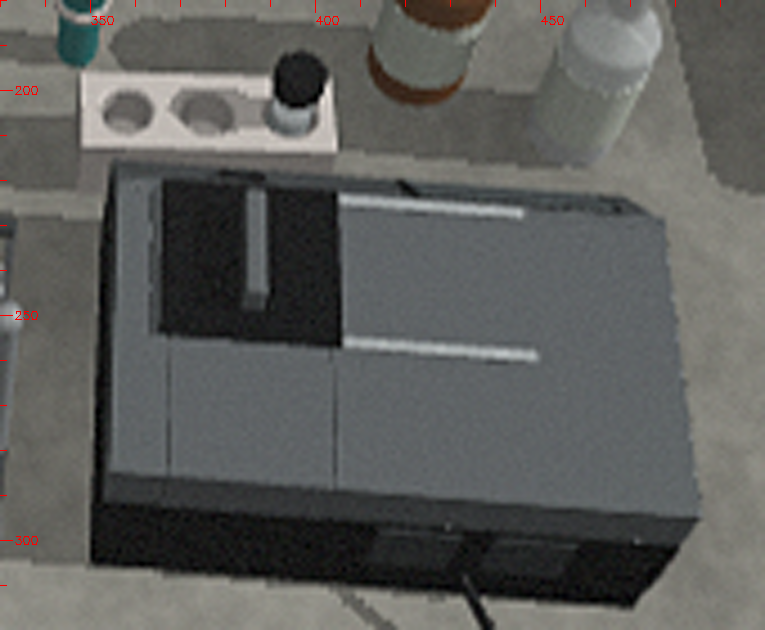

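View pics/t41.png

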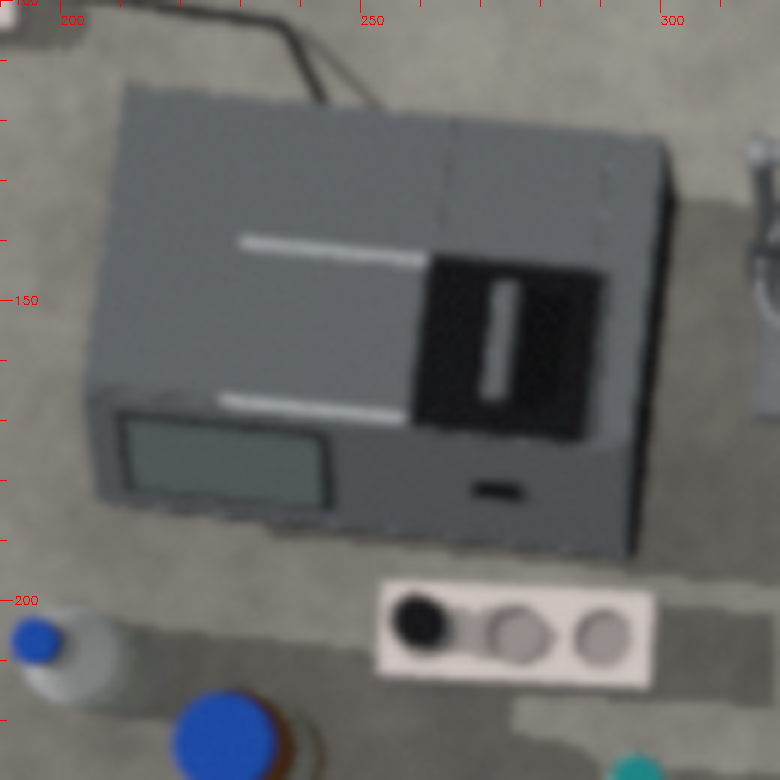

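```bash
python3 -c "
from cell import *
print(observe()['clock'],observe()['force']); print(sign_off())"
```

```text
49.5 [-0.58674353 -0.09456172  0.41686033]
the job is handed in; nothing more can be done
None
```

The bench is closed down, and I handed it in at about 49.5 s of the 208 s allowed.

**Cells:**
- I slid the cover open and stood the sample cell in hole2.
- I set the check standard in the well until it met the floor, at 25 N. A wrist picture taken before the cover went on showed its pointer lying over the raised mark.
- I then pushed the cover shut against its stop, at 23 N. It ended 3–4 mm further shut than it was at the start.

**Pails:** I found three, and they now hang by their handles on hook1, hook2 and hook3. One had been knocked about 3 cm before I reached it, so I measured it again before lifting it.

**Last checks:**
- The last scene and top pictures show all three pails upright.
- Two scene pictures about a second apart showed no movement around the rack.
- The sample cell stands in hole2, the cover is shut, and the arm is clear of everything.
- The bottles are where they stood in every picture I looked at; the wash bottle was last checked in the top picture just before the final wait.

**What disagreed:**
- The cover opened only about 105 mm before it met its stop, instead of 110 mm. It was probably standing about 4 mm ajar at the start.
- The fingers met something I could not identify beside the sample cell while gripping it, at up to about 20 N.
- The last pail went onto its hook with 42 N upward at the wrist, taken through the fingers and pail. That is well under the 120 N wrist limit. It is above the 40 N figure for the arm or gripper body, though I don't think the body touched anything then.

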